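# Load the fuse tester

### The job

Test the white cartridge fuses lying on the desk: first pull the tester's red contact knob all the way out, then drop every fuse end-down into the drum, one to a blue pocket, standing right down on the pocket floor. When they are all in, turn the drum by its yellow post a quarter turn clockwise (seen from above) until it stops at the green mark, and after that push the red knob fully home; leave the other things on the desk where they are.

Things in the scene. Friction and masses are not known exactly. Their poses are not given: they have to be found in the camera images.
- tester: fixed bench fuse tester: grey base plate 310 (x) x 435 (y) x 16 mm high, carrying the drum and, on its +y side, a grey contact box (100 x 90 mm, top at z = 85 mm, centre 200 mm in +y from the origin). Origin on the desk under the drum's axis; x away from the robot, turned by a small yaw
- drum (a joint): angle of the drum about its vertical axis, rad, growing clockwise seen from above: 0 = loading end stop (post over the white mark), 1.571 = test end stop (post over the green mark). It is stiff (0.3 N m) and stays where it is left
- drum_axis (a point): point on the drum's axis at the top of its aluminium disc (disc radius 120 mm, top 28 mm above the desk); its frame turns with the drum, z up
- post_top (a point): centre of the top of the yellow post by which the drum is turned: upright round post 18 mm in diameter, 88 mm tall, its top 116 mm above the desk, 150 mm from the drum's axis (in the drum's -y direction)
- pocket0 (a point): centre of the inner floor of a blue square pocket on the drum: 36 x 36 mm inside, 4 mm walls, 60 mm deep (floor 31 mm and rim 91 mm above the desk), two sides square to the line from the drum's axis, 80 mm from that axis; the five pockets are evenly spaced round it, 94 mm apart centre to centre. z up, turns with the drum
- pocket1 (a point): centre of the inner floor of a blue square pocket on the drum: 36 x 36 mm inside, 4 mm walls, 60 mm deep (floor 31 mm and rim 91 mm above the desk), two sides square to the line from the drum's axis, 80 mm from that axis; the five pockets are evenly spaced round it, 94 mm apart centre to centre. z up, turns with the drum
- pocket2 (a point): centre of the inner floor of a blue square pocket on the drum: 36 x 36 mm inside, 4 mm walls, 60 mm deep (floor 31 mm and rim 91 mm above the desk), two sides square to the line from the drum's axis, 80 mm from that axis; the five pockets are evenly spaced round it, 94 mm apart centre to centre. z up, turns with the drum
- pocket3 (a point): centre of the inner floor of a blue square pocket on the drum: 36 x 36 mm inside, 4 mm walls, 60 mm deep (floor 31 mm and rim 91 mm above the desk), two sides square to the line from the drum's axis, 80 mm from that axis; the five pockets are evenly spaced round it, 94 mm apart centre to centre. z up, turns with the drum
- pocket4 (a point): centre of the inner floor of a blue square pocket on the drum: 36 x 36 mm inside, 4 mm walls, 60 mm deep (floor 31 mm and rim 91 mm above the desk), two sides square to the line from the drum's axis, 80 mm from that axis; the five pockets are evenly spaced round it, 94 mm apart centre to centre. z up, turns with the drum
- knob (a joint): how far the red contact knob is pulled out of the contact box, m: 0 = home, 0.030 = fully out (both are end stops). It slides to the tester's -x (towards the robot) against 4 N of friction and stays where it is left
- knob_grip (a point): centre of the red knob: a cylinder 28 mm in diameter and 22 mm long whose axis is level, along the tester's x; 55 mm above the desk; at home it stands 28 mm clear of the box's front face, on a 10 mm steel stem
- fuse0: cartridge fuse, a loose square bar 120 x 22 x 22 mm, about 110 g, white ceramic with a brass cap at each end; both ends are alike and either may go down. It starts lying on the desk. Origin at its centre, x axis along its length. May be absent (None)
- fuse1: cartridge fuse, a loose square bar 120 x 22 x 22 mm, about 110 g, white ceramic with a brass cap at each end; both ends are alike and either may go down. It starts lying on the desk. Origin at its centre, x axis along its length. May be absent (None)
- fuse2: cartridge fuse, a loose square bar 120 x 22 x 22 mm, about 110 g, white ceramic with a brass cap at each end; both ends are alike and either may go down. It starts lying on the desk. Origin at its centre, x axis along its length. May be absent (None)
- fuse3: cartridge fuse, a loose square bar 120 x 22 x 22 mm, about 110 g, white ceramic with a brass cap at each end; both ends are alike and either may go down. It starts lying on the desk. Origin at its centre, x axis along its length. May be absent (None)
- fuse4: cartridge fuse, a loose square bar 120 x 22 x 22 mm, about 110 g, white ceramic with a brass cap at each end; both ends are alike and either may go down. It starts lying on the desk. Origin at its centre, x axis along its length. May be absent (None)
- tape: bystander: yellow tape roll lying flat, 90 mm in diameter, 25 mm high; origin under its centre
- meter: bystander: orange multimeter lying flat, 180 x 85 x 36 mm; origin under its centre
- screwdriver: bystander: red-handled screwdriver, 170 mm long, lying between the robot and the tester, to the left; x along its length
Not all that is in view belongs to the job. Leave any black or purple look-alike of the fuse2 alone. What is shaped like the fuse3 but purple is not meant.

How it is judged (in metres and radians):
On the way, in this order (a step that is already met when the one before it is completed fails the run):
1. the red knob is pulled all the way out (over 26 mm) (value of joint knob above 0.026 m), for 0.2 s.
2. every fuse stands end-down in a pocket, down on its floor (((horizontal distance between fuse0 and pocket0 below 0.022 m and z of fuse0 in the frame of pocket0 between 0.045 and 0.066 m and angle between the x axis of fuse0 and the z axis of pocket0, either way round below 0.45 rad) or (horizontal distance between fuse0 and pocket1 below 0.022 m and z of fuse0 in the frame of pocket1 between 0.045 and 0.066 m and angle between the x axis of fuse0 and the z axis of pocket1, either way round below 0.45 rad) or (horizontal distance between fuse0 and pocket2 below 0.022 m and z of fuse0 in the frame of pocket2 between 0.045 and 0.066 m and angle between the x axis of fuse0 and the z axis of pocket2, either way round below 0.45 rad) or (horizontal distance between fuse0 and pocket3 below 0.022 m and z of fuse0 in the frame of pocket3 between 0.045 and 0.066 m and angle between the x axis of fuse0 and the z axis of pocket3, either way round below 0.45 rad) or (horizontal distance between fuse0 and pocket4 below 0.022 m and z of fuse0 in the frame of pocket4 between 0.045 and 0.066 m and angle between the x axis of fuse0 and the z axis of pocket4, either way round below 0.45 rad)) and ((horizontal distance between fuse1 and pocket0 below 0.022 m and z of fuse1 in the frame of pocket0 between 0.045 and 0.066 m and angle between the x axis of fuse1 and the z axis of pocket0, either way round below 0.45 rad) or (horizontal distance between fuse1 and pocket1 below 0.022 m and z of fuse1 in the frame of pocket1 between 0.045 and 0.066 m and angle between the x axis of fuse1 and the z axis of pocket1, either way round below 0.45 rad) or (horizontal distance between fuse1 and pocket2 below 0.022 m and z of fuse1 in the frame of pocket2 between 0.045 and 0.066 m and angle between the x axis of fuse1 and the z axis of pocket2, either way round below 0.45 rad) or (horizontal distance between fuse1 and pocket3 below 0.022 m and z of fuse1 in the frame of pocket3 between 0.045 and 0.066 m and angle between the x axis of fuse1 and the z axis of pocket3, either way round below 0.45 rad) or (horizontal distance between fuse1 and pocket4 below 0.022 m and z of fuse1 in the frame of pocket4 between 0.045 and 0.066 m and angle between the x axis of fuse1 and the z axis of pocket4, either way round below 0.45 rad)) and ((horizontal distance between fuse2 and pocket0 below 0.022 m and z of fuse2 in the frame of pocket0 between 0.045 and 0.066 m and angle between the x axis of fuse2 and the z axis of pocket0, either way round below 0.45 rad) or (horizontal distance between fuse2 and pocket1 below 0.022 m and z of fuse2 in the frame of pocket1 between 0.045 and 0.066 m and angle between the x axis of fuse2 and the z axis of pocket1, either way round below 0.45 rad) or (horizontal distance between fuse2 and pocket2 below 0.022 m and z of fuse2 in the frame of pocket2 between 0.045 and 0.066 m and angle between the x axis of fuse2 and the z axis of pocket2, either way round below 0.45 rad) or (horizontal distance between fuse2 and pocket3 below 0.022 m and z of fuse2 in the frame of pocket3 between 0.045 and 0.066 m and angle between the x axis of fuse2 and the z axis of pocket3, either way round below 0.45 rad) or (horizontal distance between fuse2 and pocket4 below 0.022 m and z of fuse2 in the frame of pocket4 between 0.045 and 0.066 m and angle between the x axis of fuse2 and the z axis of pocket4, either way round below 0.45 rad)) and ((horizontal distance between fuse3 and pocket0 below 0.022 m and z of fuse3 in the frame of pocket0 between 0.045 and 0.066 m and angle between the x axis of fuse3 and the z axis of pocket0, either way round below 0.45 rad) or (horizontal distance between fuse3 and pocket1 below 0.022 m and z of fuse3 in the frame of pocket1 between 0.045 and 0.066 m and angle between the x axis of fuse3 and the z axis of pocket1, either way round below 0.45 rad) or (horizontal distance between fuse3 and pocket2 below 0.022 m and z of fuse3 in the frame of pocket2 between 0.045 and 0.066 m and angle between the x axis of fuse3 and the z axis of pocket2, either way round below 0.45 rad) or (horizontal distance between fuse3 and pocket3 below 0.022 m and z of fuse3 in the frame of pocket3 between 0.045 and 0.066 m and angle between the x axis of fuse3 and the z axis of pocket3, either way round below 0.45 rad) or (horizontal distance between fuse3 and pocket4 below 0.022 m and z of fuse3 in the frame of pocket4 between 0.045 and 0.066 m and angle between the x axis of fuse3 and the z axis of pocket4, either way round below 0.45 rad)) and ((horizontal distance between fuse4 and pocket0 below 0.022 m and z of fuse4 in the frame of pocket0 between 0.045 and 0.066 m and angle between the x axis of fuse4 and the z axis of pocket0, either way round below 0.45 rad) or (horizontal distance between fuse4 and pocket1 below 0.022 m and z of fuse4 in the frame of pocket1 between 0.045 and 0.066 m and angle between the x axis of fuse4 and the z axis of pocket1, either way round below 0.45 rad) or (horizontal distance between fuse4 and pocket2 below 0.022 m and z of fuse4 in the frame of pocket2 between 0.045 and 0.066 m and angle between the x axis of fuse4 and the z axis of pocket2, either way round below 0.45 rad) or (horizontal distance between fuse4 and pocket3 below 0.022 m and z of fuse4 in the frame of pocket3 between 0.045 and 0.066 m and angle between the x axis of fuse4 and the z axis of pocket3, either way round below 0.45 rad) or (horizontal distance between fuse4 and pocket4 below 0.022 m and z of fuse4 in the frame of pocket4 between 0.045 and 0.066 m and angle between the x axis of fuse4 and the z axis of pocket4, either way round below 0.45 rad)) and linear speed of each of fuse0, fuse1, fuse2, fuse3, fuse4 below 0.03 m/s), for 0.2 s.
3. the drum is turned to the test stop (over 1.48 rad), the knob still out, the fuses in their pockets (value of joint drum above 1.48 rad and value of joint knob above 0.02 m and ((horizontal distance between fuse0 and pocket0 below 0.022 m and z of fuse0 in the frame of pocket0 between 0.045 and 0.066 m and angle between the x axis of fuse0 and the z axis of pocket0, either way round below 0.45 rad) or (horizontal distance between fuse0 and pocket1 below 0.022 m and z of fuse0 in the frame of pocket1 between 0.045 and 0.066 m and angle between the x axis of fuse0 and the z axis of pocket1, either way round below 0.45 rad) or (horizontal distance between fuse0 and pocket2 below 0.022 m and z of fuse0 in the frame of pocket2 between 0.045 and 0.066 m and angle between the x axis of fuse0 and the z axis of pocket2, either way round below 0.45 rad) or (horizontal distance between fuse0 and pocket3 below 0.022 m and z of fuse0 in the frame of pocket3 between 0.045 and 0.066 m and angle between the x axis of fuse0 and the z axis of pocket3, either way round below 0.45 rad) or (horizontal distance between fuse0 and pocket4 below 0.022 m and z of fuse0 in the frame of pocket4 between 0.045 and 0.066 m and angle between the x axis of fuse0 and the z axis of pocket4, either way round below 0.45 rad)) and ((horizontal distance between fuse1 and pocket0 below 0.022 m and z of fuse1 in the frame of pocket0 between 0.045 and 0.066 m and angle between the x axis of fuse1 and the z axis of pocket0, either way round below 0.45 rad) or (horizontal distance between fuse1 and pocket1 below 0.022 m and z of fuse1 in the frame of pocket1 between 0.045 and 0.066 m and angle between the x axis of fuse1 and the z axis of pocket1, either way round below 0.45 rad) or (horizontal distance between fuse1 and pocket2 below 0.022 m and z of fuse1 in the frame of pocket2 between 0.045 and 0.066 m and angle between the x axis of fuse1 and the z axis of pocket2, either way round below 0.45 rad) or (horizontal distance between fuse1 and pocket3 below 0.022 m and z of fuse1 in the frame of pocket3 between 0.045 and 0.066 m and angle between the x axis of fuse1 and the z axis of pocket3, either way round below 0.45 rad) or (horizontal distance between fuse1 and pocket4 below 0.022 m and z of fuse1 in the frame of pocket4 between 0.045 and 0.066 m and angle between the x axis of fuse1 and the z axis of pocket4, either way round below 0.45 rad)) and ((horizontal distance between fuse2 and pocket0 below 0.022 m and z of fuse2 in the frame of pocket0 between 0.045 and 0.066 m and angle between the x axis of fuse2 and the z axis of pocket0, either way round below 0.45 rad) or (horizontal distance between fuse2 and pocket1 below 0.022 m and z of fuse2 in the frame of pocket1 between 0.045 and 0.066 m and angle between the x axis of fuse2 and the z axis of pocket1, either way round below 0.45 rad) or (horizontal distance between fuse2 and pocket2 below 0.022 m and z of fuse2 in the frame of pocket2 between 0.045 and 0.066 m and angle between the x axis of fuse2 and the z axis of pocket2, either way round below 0.45 rad) or (horizontal distance between fuse2 and pocket3 below 0.022 m and z of fuse2 in the frame of pocket3 between 0.045 and 0.066 m and angle between the x axis of fuse2 and the z axis of pocket3, either way round below 0.45 rad) or (horizontal distance between fuse2 and pocket4 below 0.022 m and z of fuse2 in the frame of pocket4 between 0.045 and 0.066 m and angle between the x axis of fuse2 and the z axis of pocket4, either way round below 0.45 rad)) and ((horizontal distance between fuse3 and pocket0 below 0.022 m and z of fuse3 in the frame of pocket0 between 0.045 and 0.066 m and angle between the x axis of fuse3 and the z axis of pocket0, either way round below 0.45 rad) or (horizontal distance between fuse3 and pocket1 below 0.022 m and z of fuse3 in the frame of pocket1 between 0.045 and 0.066 m and angle between the x axis of fuse3 and the z axis of pocket1, either way round below 0.45 rad) or (horizontal distance between fuse3 and pocket2 below 0.022 m and z of fuse3 in the frame of pocket2 between 0.045 and 0.066 m and angle between the x axis of fuse3 and the z axis of pocket2, either way round below 0.45 rad) or (horizontal distance between fuse3 and pocket3 below 0.022 m and z of fuse3 in the frame of pocket3 between 0.045 and 0.066 m and angle between the x axis of fuse3 and the z axis of pocket3, either way round below 0.45 rad) or (horizontal distance between fuse3 and pocket4 below 0.022 m and z of fuse3 in the frame of pocket4 between 0.045 and 0.066 m and angle between the x axis of fuse3 and the z axis of pocket4, either way round below 0.45 rad)) and ((horizontal distance between fuse4 and pocket0 below 0.022 m and z of fuse4 in the frame of pocket0 between 0.045 and 0.066 m and angle between the x axis of fuse4 and the z axis of pocket0, either way round below 0.45 rad) or (horizontal distance between fuse4 and pocket1 below 0.022 m and z of fuse4 in the frame of pocket1 between 0.045 and 0.066 m and angle between the x axis of fuse4 and the z axis of pocket1, either way round below 0.45 rad) or (horizontal distance between fuse4 and pocket2 below 0.022 m and z of fuse4 in the frame of pocket2 between 0.045 and 0.066 m and angle between the x axis of fuse4 and the z axis of pocket2, either way round below 0.45 rad) or (horizontal distance between fuse4 and pocket3 below 0.022 m and z of fuse4 in the frame of pocket3 between 0.045 and 0.066 m and angle between the x axis of fuse4 and the z axis of pocket3, either way round below 0.45 rad) or (horizontal distance between fuse4 and pocket4 below 0.022 m and z of fuse4 in the frame of pocket4 between 0.045 and 0.066 m and angle between the x axis of fuse4 and the z axis of pocket4, either way round below 0.45 rad))), for 0.2 s.
4. the red knob is pushed home (under 4 mm) (value of joint knob below 0.004 m), for 0.2 s.
At the end, for the whole second after the job is handed in: every fuse present stands at rest in a pocket (centre within 22 mm of the pocket's centre, 45 to 66 mm above its floor, leaning at most 0.45 rad), the drum is at the test stop (over 1.48 rad) and the knob is home (under 4 mm) (all of step 2 and value of joint knob below 0.004 m and value of joint drum above 1.48 rad); the robot touches nothing.
It fails at once if the tape roll is moved more than 6 cm (distance of tape from where it was at the start of the episode above 0.06 m).
It fails at once if the multimeter is moved more than 6 cm (distance of meter from where it was at the start of the episode above 0.06 m).
It fails at once if the screwdriver is moved more than 6 cm (distance of screwdriver from where it was at the start of the episode above 0.06 m).
Of fuse0, fuse1, fuse2, fuse3, fuse4 only 3 to 5 are there at a start; the rules pass over those that are not, and their reading is None.
At some moment in a run one of fuse0, fuse1, fuse2, fuse3, fuse4 may be knocked a few centimetres aside while the robot is not near it.
Once in a run the grip may slacken for a moment while it holds something.
It also fails if it takes over 210 s, if anything falls off the work surface, if the arm or the gripper's body presses on something with over 40 N, if the wrist force passes 120 N, or if a joint passes its speed limit or range.

### The arm

A 6-joint arm with a two-finger parallel gripper is mounted at the origin on the work surface. World frame = base frame: x ahead of the robot, y to its left, z up, the work surface at z = 0. Lengths are in m, angles in degrees, forces in N, time in s.
With the tool pointing down it reaches from about 0.4 to 0.825 m from the base axis. Payload 7 kg.
Tool frame: the origin (TCP) lies midway between the tips of the shut fingers; the grasp point (between the pads) lies 19 mm behind it; z points along the fingers, y is the direction in which the jaws open and shut (so a half turn about z gives the same grasp; the last joint's range is limited). The gripper opens to 88 mm and grips with 3 to 60 N. Pads are 19 mm wide; open, the fingers measure 130 mm over their backs; the gripper's body (78 mm by 193 mm) begins 47 mm behind the grasp point.
Start: joints at [86.981, 20.546, 0.682, 0, -70.136, -16.507], TCP at [0.226, 0.636, 0.227] pointing down, gripper open.
Joint ranges: [-176.03, 176.03], [-82.01, 121.73], [-58.28, 71.71], [-173.87, 95.51], [-174.79, -0.11], [-173.66, 173.66]. Speed limits (degrees/s): [136.94, 136.94, 172.46, 180, 180, 180].

### API

Orientations are given as [roll, pitch, yaw] about the fixed x, y, z axes, in that order (R = Rz(yaw) Ry(pitch) Rx(roll)).
In Python, from plant import sensors, cams, job gives the robot as it stands.
- The arm moves only by the tool move_arm, never from a script. Its argument "commands" is a list of rows, each a list of 7 numbers: the finger opening in cm, from 0 to 8.76, then the shift along the tool's x, y, z in cm, then the turn, a rotation vector about the tool's x, y, z in rad. In form: [[hand, x, y, z, wx, wy, wz], ...]. A call has exactly 8 rows; each row is the pose to reach, as a shift and turn from the pose commanded when the call began, along the tool's axes at that moment; what a row does not reach only later rows make up. A row lasts 1/8 s, in which the tool goes at most 62.5 mm and 10.7 degrees, less where a joint would pass 70% of its speed; a pose out of reach is approached as far as the arm can. A call with a gripper value outside its range is refused whole. The fingers move at their own pace and stop on an object; the grip force is fixed at half the most. Time passes only in rows, so rows that repeat a pose let the fingers close, or fill a call up. It gives the time, the measured TCP pose, the force and the opening at its end, in the units of the state.
- sensors.get_obs(): the state, without advancing time (a new reading comes with each control period).
- cams.snapshot(name): name is "scene" or "top" or "wrist"; returns a dict with "frame" (480x640x3 uint8, red, green, blue), "camera_matrix" (3x3 intrinsics, pixels), "dist_coeffs" ([k1, k2, p1, p2, k3] as OpenCV has them; the pictures are not rectified), "R" (3x3) and "t" (3): a world point X has camera coordinates R X + t. Camera axes: x right, y down, z forward; pixel columns grow to the right and rows downward; lengths in m; the calibration is good to about 2 mm. A picture is of the moment at which its call begins. There is no depth.
- job.close_job(): hands the job in, once; it reports no verdict.
The state is a dict: "clock": time; "joint_pos": joint angles; "qvel": joint speeds; "tau": joint torques, N m; "tool_pos": TCP position; "orientation": TCP orientation; "force": force on the tool from outside, world axes, zero at the start; "moment": the same for the moment, N m; "opening": finger opening in m.
Only numpy, scipy, OpenCV 4.12 (cv2) and the standard library are available. Lean on these libraries where they do the work, as an engineer would, in place of code of your own. Each camera call takes 0.05 s, during which the arm holds its last target.

## Working session

There is one attempt and no reset: what is moved stays moved. The work goes in short steps, Python scripts to look and compute and a tool call to move; the robot and the scene stay as the last step left them, time stands still between calls to the robot, and variables do not carry over. Pictures are saved under pics/ and viewed, and the job is handed in when it is done.

Besides the shell and the picture viewer there is one more tool, called after ">>>" by a JSON object that holds its "api" and its "payload", one argument or row to a line. move_arm: Moves the arm, as the interface text tells. Its arguments: {"type":"object","properties":{"commands":{"type":"array"}},"required":["commands"]}

```bash
ls; mkdir -p pics; python3 - <<'E'
from plant import sensors,cams,job
import cv2
print(sensors.get_obs())
for n in ["scene","top","wrist"]:
    s=cams.snapshot(n); cv2.imwrite(f"pics/{n}0.png",s["frame"][:,:,::-1]); print(n,s["camera_matrix"].tolist(),s["dist_coeffs"],s["R"].tolist(),s["t"])
E
```

```text
pics
{'clock': 0.0, 'joint_pos': array([ 8.69796996e+01,  2.05917753e+01,  6.34796027e-01, -2.13530473e-02,
       -7.01366875e+01, -1.65072733e+01]), 'qvel': array([ 2.77028123e-02,  5.10795913e-02, -4.09504626e-02, -8.69266604e-02,
       -8.84172191e-06,  3.34245439e-02]), 'tau': array([ 1.12979040e-03, -5.82721853e+01,  2.93051022e+01,  6.99689895e+00,
        6.87344917e-03, -1.71944484e-04]), 'tool_pos': array([0.22547599, 0.63570789, 0.22562274]), 'orientation': array([ 1.79904490e+02, -7.37101794e-03, -1.95348392e+01]), 'force': array([-0.19330236,  0.0645396 , -0.00487188]), 'moment': array([0.03275496, 0.0369657 , 0.02395588]), 'opening': 0.08746036609942276}
scene [[438.8649150522267, 0.0, 323.7837289953451], [0.0, 438.8649150522267, 239.70401694281455], [0.0, 0.0, 1.0]] [-0.07957043  0.          0.          0.          0.        ] [[0.7303002181391167, 0.6830185625379102, -0.012134027138811619], [0.4987891810491879, -0.5452861291659601, -0.6737005196728622], [-0.4667664772177186, 0.4859513150181311, -0.7389048485278131]] [-0.45238791 -0.12761898  1.40102399]
top [[501.2510549169588, 0.0, 323.7509424959182], [0.0, 501.2510549169588, 242.69246228521556], [0.0, 0.0, 1.0]] [0.01763063 0.         0.         0.         0.        ] [[0.026013228192878966, -0.9996409835316986, -0.006419969062519478], [-0.9885114829188273, -0.02476602981538217, -0.1491029573979175], [0.148890429835523, 0.010224862393309261, -0.9888008354023734]] [0.08673832 0.54044711 1.22059468]
wrist [[362.3491682106798, 0.0, 323.81105439320606], [0.0, 362.3491682106798, 238.31385909669518], [0.0, 0.0, 1.0]] [-0.03863899  0.          0.          0.          0.        ] [[-0.33473738532886893, -0.9423099553219868, 0.0016825469584456744], [-0.9129767846886344, 0.3247583630720709, 0.24699270482010424], [-0.2332901058399059, 0.08114156589457745, -0.9690158785083869]] [ 0.67394046 -0.03191529  0.39054855]
```

View pics/scene0.png

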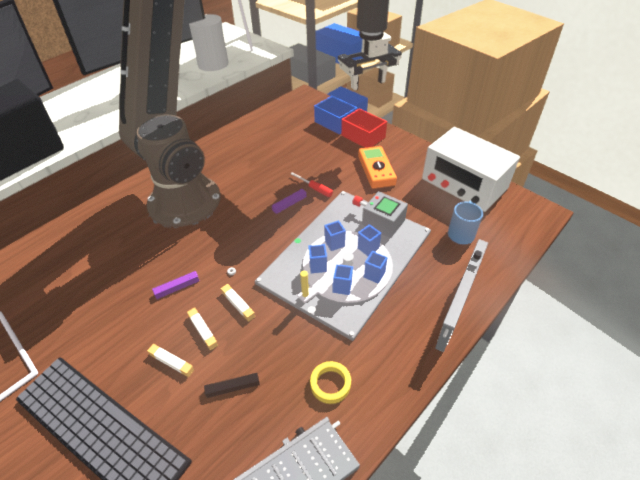

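View pics/top0.png

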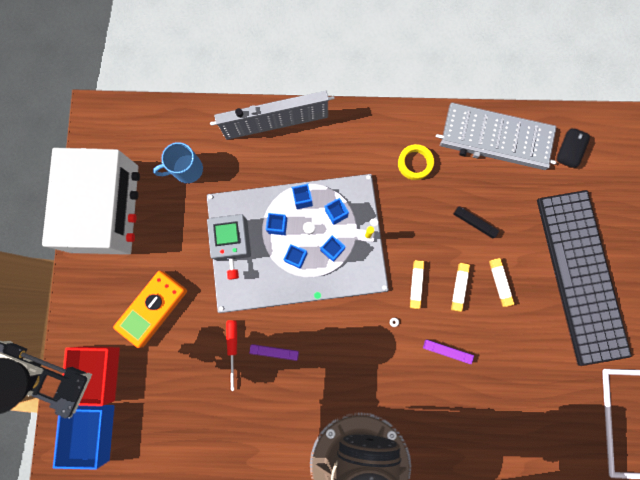

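View pics/wrist0.png

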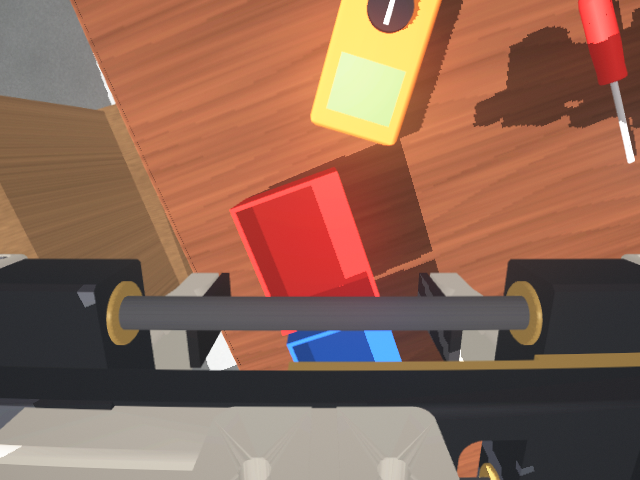

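```bash
cat > h.py <<'E'
import numpy as np,cv2
from scipy.spatial.transform import Rotation as Ro
from plant import sensors,cams,job
def ray(s,uv):
    p=cv2.undistortPoints(np.array(uv,float).reshape(-1,1,2),s["camera_matrix"],s["dist_coeffs"]).reshape(-1,2)
    R=np.array(s["R"]);t=np.array(s["t"]);c=-R.T@t
    d=np.c_[p,np.ones(len(p))]@R
    return c,d
def onz(s,uv,z):
    c,d=ray(s,uv); return c+d*((z-c[2])/d[:,2:3])
def proj(s,X):
    r,_=cv2.Rodrigues(np.array(s["R"])); return cv2.projectPoints(np.array(X,float).reshape(-1,1,3),r,np.array(s["t"]),s["camera_matrix"],s["dist_coeffs"])[0].reshape(-1,2)
def hsv(s): return cv2.cvtColor(s["frame"],cv2.COLOR_RGB2HSV)
def blobs(m,amin=30):
    n,l,st,ce=cv2.connectedComponentsWithStats(m.astype(np.uint8))
    return [(st[i],ce[i],(l==i)) for i in range(1,n) if st[i][4]>=amin]
def Rt():
    o=sensors.get_obs(); return o,Ro.from_euler('xyz',o["orientation"],degrees=True)
def rows_to(pos,R):
    "target in tool axes: shift cm, rotvec rad"
    o,R0=Rt(); d=R0.inv().apply(np.array(pos)-o["tool_pos"])*100; w=(R0.inv()*R).as_rotvec()
    return np.round(d,2),np.round(w,3)
E
python3 - <<'E'
from h import *
s=cams.snapshot("top"); h=hsv(s); f=s["frame"].astype(int)
print("blue")
for st,ce,_ in blobs((h[...,0]>105)&(h[...,0]<125)&(h[...,1]>150)&(h[...,2]>60),60): print(st,ce.round(1))
print("yellow")
for st,ce,_ in blobs((h[...,0]>22)&(h[...,0]<33)&(h[...,1]>120)&(h[...,2]>150),20): print(st,ce.round(1),onz(s,ce,.022).round(3))
print("green")
for st,ce,_ in blobs((h[...,0]>50)&(h[...,0]<75)&(h[...,1]>120)&(h[...,2]>150),8): print(st,ce.round(1),onz(s,ce,.016).round(3))
print("red")
for st,ce,_ in blobs(((h[...,0]<4)|(h[...,0]>175))&(h[...,1]>200)&(h[...,2]>150),20): print(st,ce.round(1),onz(s,ce,.065).round(3))
print("greyplate")
m=((h[...,1]<30)&(h[...,2]>120)&(h[...,2]<235))
c=cv2.resize(s["frame"][160:330,190:540],None,fx=2.28,fy=2.28,interpolation=cv2.INTER_CUBIC)
cv2.imwrite("pics/c1.png",c[:,:,::-1])
E
```

```text
blue
[292 184  20  25 346] [301.8 196.1]
[325 199  24  25 361] [336.2 210.8]
[266 213  21  22 358] [276.1 223.5]
[321 236  24  25 318] [332.4 247.7]
[284 245  23  23 319] [295.1 255.7]
[  53  405   61   64 3157] [ 84.  438.3]
yellow
[398 144  36  36 618] [415.5 161.5] [[ 0.761 -0.133  0.022]]
[365 226   9  12  72] [369.1 231.5] [[ 0.573 -0.015  0.022]]
[490 259  12   9  72] [495.4 262.4] [[ 0.501 -0.334  0.022]]
[414 261   9   7  58] [418.2 263.9] [[ 0.492 -0.14   0.022]]
[458 263  11   9  68] [463.3 266.7] [[ 0.488 -0.254  0.022]]
[ 115  272   66   74 1257] [148.9 305.4] [[0.371 0.535 0.022]]
[502 297  12   9  69] [507.4 301.6] [[ 0.404 -0.362  0.022]]
[410 301  10   7  61] [414.7 304.1] [[ 0.391 -0.131  0.022]]
[452 303  11   8  66] [456.8 306.4] [[ 0.388 -0.236  0.022]]
green
[216 224  22  20 371] [226.  233.3] [[0.56  0.353 0.016]]
[233 248   4   4  13] [234.4 249.6] [[0.518 0.329 0.016]]
[314 292   7   7  33] [317.1 294.9] [[0.408 0.114 0.016]]
red
[128 215   6   7  39] [130.7 217.9] [[0.585 0.582 0.065]]
[127 234   5   7  35] [129. 237.] [[0.537 0.582 0.065]]
[228 270  10   9  58] [233.  274.1] [[0.451 0.32  0.065]]
[226 320  10  35 268] [231.1 337.6] [[0.299 0.316 0.065]]
[  64  347   45   58 1302] [ 92.7 370.8] [[0.213 0.64  0.065]]
greyplate
```

View pics/c1.png

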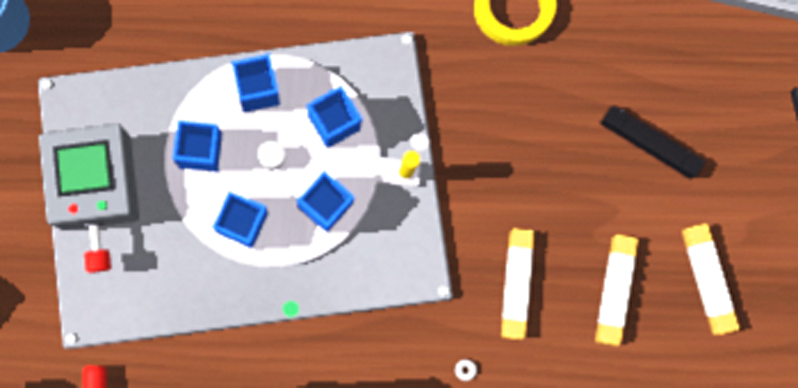

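```bash
python3 - <<'E'
from h import *
for n,(x0,y0,x1,y1) in {"top":(255,175,385,275),"scene":(295,210,400,305)}.items():
    s=cams.snapshot(n); c=cv2.resize(s["frame"][y0:y1,x0:x1],None,fx=6,fy=6,interpolation=cv2.INTER_CUBIC)
    for i in range(0,c.shape[1],60): cv2.putText(c,str(x0+i//6),(i,10),0,.35,(255,0,0),1); c[:14:1,i]=0
    for i in range(0,c.shape[0],60): cv2.putText(c,str(y0+i//6),(0,i+4),0,.35,(255,0,0),1)
    cv2.imwrite(f"pics/z_{n}.png",c[:,:,::-1])
E
```

```text
(no output)
```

View pics/z_top.png

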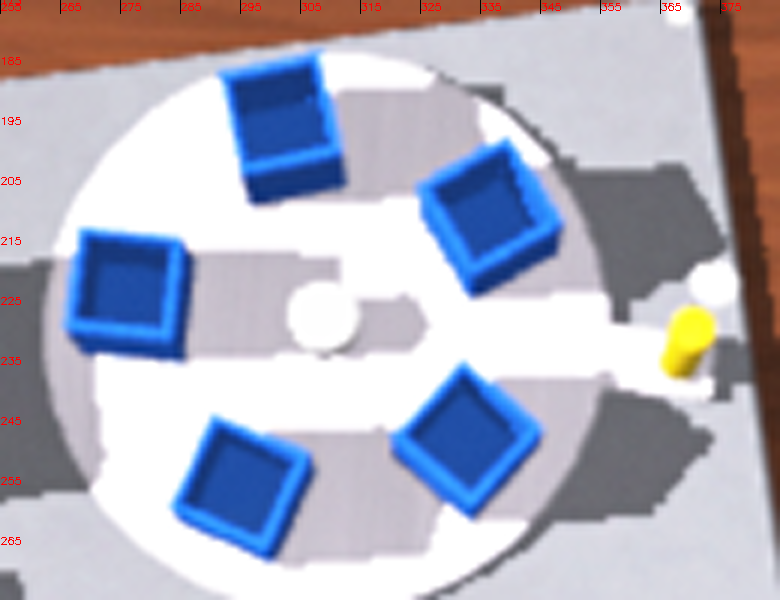

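View pics/z_scene.png

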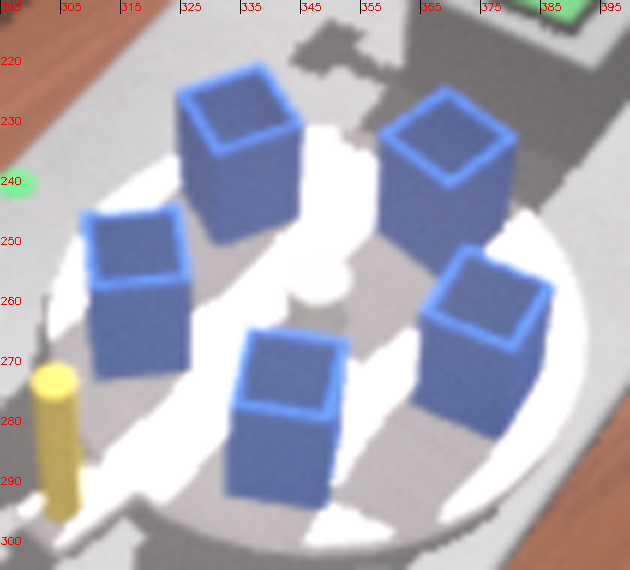

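```bash
python3 - <<'E'
from h import *
s=cams.snapshot("top"); q=cams.snapshot("scene")
T={"far":[(220,72),(318,52),(343,148),(242,168)],"rf":[(420,188),(508,140),(562,220),(470,265)],"left":[(80,230),(187,240),(183,335),(68,325)],"near":[(213,417),(312,465),(270,548),(175,502)],"rn":[(463,365),(541,433),(472,505),(393,440)]}
S=[[(178,93),(260,65),(302,122),(218,153)],[(447,87),(516,136),(450,186),(380,136)],[(82,213),(180,206),(190,278),(92,288)],[(250,328),(348,342),(330,415),(235,402)],[(468,246),(553,290),(513,348),(422,308)]]
C=[]
for k,v in T.items():
    uv=np.array(v)/6+[255,175]; P=onz(s,uv-0.5+0.5/6,.091); c=P.mean(0); C.append(c)
    print(k,c.round(4),"sides",[round(1e3*np.linalg.norm(P[i]-P[i-1])) for i in range(4)])
C=np.array(C); ax=C.mean(0); print("axis",ax.round(4), "r",np.linalg.norm((C-ax)[:,:2],axis=1).round(4),"ang",np.degrees(np.arctan2(*(C-ax)[:,:2].T[::-1])).round(1))
C2=[]
for v in S:
    P=onz(q,np.array(v)/6+[295,210]-.42,.091); c=P.mean(0);C2.append(c); print(c.round(4),"sides",[round(1e3*np.linalg.norm(P[i]-P[i-1])) for i in range(4)])
print("axis scene",np.mean(C2,0).round(4))
p=np.array([(692,325)])/6+[255,175]-.42; p=onz(s,p,.116); print("post",p, np.linalg.norm(p[0,:2]-ax[:2]),np.degrees(np.arctan2(*(p[0]-ax)[:2][::-1])))
p=onz(q,np.array([(54,380)])/6+[295,210]-.42,.116); print("post scene",p)
pl=onz(s,[(207.1,195.1),(371.1,174.5),(387.8,290.3),(218.5,311.8)],.016); print(pl.round(3)); 
for i in range(4):
    d=pl[i]-pl[i-1]; print(np.linalg.norm(d).round(3),np.degrees(np.arctan2(d[1],d[0])).round(2))
print("green",onz(s,(317.1,294.9),.016))
E
```

```text
far [0.6526 0.1581 0.091 ] sides [41, 41, 42, 42]
rf [0.6157 0.0717 0.091 ] sides [38, 41, 40, 42]
left [0.5793 0.217  0.091 ] sides [39, 44, 39, 47]
near [0.4987 0.1684 0.091 ] sides [38, 44, 37, 42]
rn [0.5201 0.0787 0.091 ] sides [42, 42, 40, 41]
axis [0.5733 0.1388 0.091 ] r [0.0816 0.0794 0.0785 0.0803 0.0802] ang [  13.7  -57.7   85.6  158.3 -131.5]
[0.5003 0.1713 0.091 ] sides [41, 41, 40, 42]
[0.5805 0.2211 0.091 ] sides [44, 42, 43, 42]
[0.5227 0.0805 0.091 ] sides [43, 43, 41, 42]
[0.6168 0.074  0.091 ] sides [39, 41, 39, 39]
[0.6522 0.1599 0.091 ] sides [41, 42, 37, 42]
axis scene [0.5745 0.1414 0.091 ]
post [[ 0.56293108 -0.00890515  0.116     ]] 0.14804395459066882 -94.00547104204419
post scene [[ 0.56283854 -0.00812819  0.116     ]]
[[ 0.66   0.408  0.016]
 [ 0.725 -0.018  0.016]
 [ 0.424 -0.064  0.016]
 [ 0.359  0.361  0.016]]
0.304 8.9
0.431 -81.22
0.305 -171.36
0.43 98.66
green [[0.40801747 0.11409447 0.016     ]]
```

```bash
python3 - <<'E'
from h import *
for n in ("top","scene"):
    s=cams.snapshot(n); h=hsv(s)
    for st,ce,_ in blobs(((h[...,0]<4)|(h[...,0]>175))&(h[...,1]>180)&(h[...,2]>130),20): print(n,st,ce.round(1),onz(s,ce,.058).round(3))
y=8.9
R=Ro.from_euler('xyz',[180,0,y],degrees=True)
for p in ([.452,.321,.15],[.452,.321,.034]): print(rows_to(p,R))
E
```

```text
top [128 214   8   8  54] [131.4 217.6] [[0.587 0.583 0.058]]
top [126 234   8   7  50] [129.8 237. ] [[0.538 0.583 0.058]]
top [228 270  10   9  79] [232.5 274.1] [[0.452 0.323 0.058]]
top [226 320  11  35 348] [231.1 336.9] [[0.3   0.318 0.058]]
top [  63  347   56   59 2131] [ 95.4 371.4] [[0.211 0.637 0.058]]
scene [343 119  43  14 114] [364.2 125.7] [[0.216 0.645 0.058]]
(array([31.87, 22.13,  7.66]), array([ 0.   ,  0.   , -0.496]))
(array([31.87, 22.13, 19.26]), array([ 0.   ,  0.   , -0.496]))
```

>>> {"api": "move_arm", "payload": {
  "commands": [
    [8.7, 4.0, 2.8, 1.0, 0, 0, -0.06],
    [8.7, 8.0, 5.6, 2.0, 0, 0, -0.12],
    [8.7, 12.0, 8.4, 3.0, 0, 0, -0.19],
    [8.7, 16.0, 11.1, 4.0, 0, 0, -0.25],
    [8.7, 20.0, 13.9, 5.0, 0, 0, -0.31],
    [8.7, 24.0, 16.7, 6.0, 0, 0, -0.37],
    [8.7, 28.0, 19.4, 7.0, 0, 0, -0.43],
    [8.7, 31.9, 22.1, 7.7, 0, 0, -0.496]
  ]
}}

```text
clock: 1.5
tool_pos: [0.4531, 0.3199, 0.1494]
orientation: [-180.0, -0.0, 9.0]
force: [0.8, 0.6, -0.1]
opening: 0.0876
```

```bash
python3 - <<'E'
from h import *
s=cams.snapshot("wrist"); cv2.imwrite("pics/w1.png",s["frame"][:,:,::-1]); o=sensors.get_obs(); print(o["joint_pos"].round(2),o["tool_pos"],o["orientation"])
h=hsv(s)
for st,ce,_ in blobs(((h[...,0]<5)|(h[...,0]>174))&(h[...,1]>180)&(h[...,2]>100),150): print(st,ce.round(1),onz(s,ce,.055).round(4))
R=Ro.from_euler('xyz',[180,0,8.9],degrees=True)
print(rows_to([.452,.322,.034],R))
E
```

```text
[ 5.510e+01  1.299e+01 -2.092e+01  1.000e-02 -5.623e+01  4.400e+01] [0.45434843 0.31592924 0.14839179] [1.79896362e+02 8.87146175e-02 9.10599477e+00]
[284 159  16  16 191] [291.3 166.8] [[0.501  0.3501 0.055 ]]
[299 230  30  32 810] [312.9 246. ] [[0.4472 0.3269 0.055 ]]
[278 343  29  28 418] [289.2 357.1] [[0.3539 0.3319 0.055 ]]
(array([-0.12, -0.66, 11.44]), array([0.002, 0.002, 0.004]))
```

View pics/w1.png

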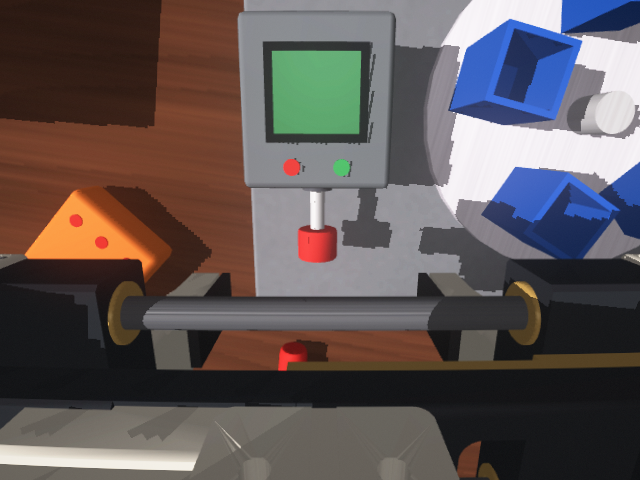

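```bash
python3 - <<'E'
from h import *
for i in range(4):
    cams.snapshot("wrist"); o=sensors.get_obs(); print(o["clock"],o["joint_pos"].round(2),o["tool_pos"].round(4),o["orientation"].round(2),o["force"].round(2),s["t"] if 0 else "")
s=cams.snapshot("wrist"); h=hsv(s)
for st,ce,_ in blobs(((h[...,0]<5)|(h[...,0]>174))&(h[...,1]>180)&(h[...,2]>100),150): print(st,ce.round(1),onz(s,ce,.055).round(4))
E
```

```text
1.6 [ 55.27  12.98 -20.86  -0.   -56.27  43.52] [0.4536 0.3177 0.1488] [1.7993e+02 8.0000e-02 8.7800e+00] [ 0.35 -0.21 -0.74] 
1.65 [ 55.41  12.98 -20.79  -0.   -56.27  43.31] [0.4532 0.3193 0.1493] [1.7997e+02 3.0000e-02 8.7200e+00] [-0.03 -0.3   0.92] 
1.7 [ 55.51  12.97 -20.75   0.   -56.27  43.25] [0.4529 0.3206 0.1496] [-1.80e+02 -1.00e-02  8.76e+00] [ 0.19  0.71 -0.33] 
1.75 [ 55.58  12.97 -20.73   0.   -56.27  43.23] [0.4527 0.3213 0.1498] [-1.7998e+02 -2.0000e-02  8.8200e+00] [ 0.4   0.94 -0.2 ] 
[286 159  16  16 187] [293.6 166.4] [[0.501  0.3499 0.055 ]]
[301 229  30  32 837] [315.2 245.3] [[0.4475 0.3268 0.055 ]]
[280 343  29  28 407] [291.7 356.5] [[0.3541 0.3318 0.055 ]]
```

>>> {"api": "move_arm", "payload": {
  "commands": [
    [8.7, -0.1, -0.3, 2.5, 0, 0, 0],
    [8.7, -0.1, -0.3, 5.5, 0, 0, 0],
    [8.7, -0.1, -0.3, 8.5, 0, 0, 0],
    [8.7, -0.1, -0.3, 10.8, 0, 0, 0],
    [8.7, -0.1, -0.3, 11.5, 0, 0, 0],
    [8.7, -0.1, -0.3, 11.5, 0, 0, 0],
    [2.0, -0.1, -0.3, 11.5, 0, 0, 0],
    [1.0, -0.1, -0.3, 11.5, 0, 0, 0]
  ]
}}

```text
clock: 2.8
tool_pos: [0.4513, 0.3246, 0.0355]
orientation: [-179.9, -0.1, 8.9]
force: [-0.3, 0.9, 0.6]
opening: 0.0723
```

>>> {"api": "move_arm", "payload": {
  "commands": [
    [1.0, 0, 0, 0, 0, 0, 0],
    [1.0, 0, 0, 0, 0, 0, 0],
    [1.0, -0.6, 0, 0, 0, 0, 0],
    [1.0, -1.2, 0, 0, 0, 0, 0],
    [1.0, -1.8, 0, 0, 0, 0, 0],
    [1.0, -2.4, 0, 0, 0, 0, 0],
    [1.0, -2.9, 0, 0, 0, 0, 0],
    [1.0, -3.2, 0, 0, 0, 0, 0]
  ]
}}

```text
clock: 3.8
tool_pos: [0.4192, 0.3195, 0.0346]
orientation: [-180.0, -0.0, 8.9]
force: [3.9, 2.1, -3.8]
opening: 0.0259
```

>>> {"api": "move_arm", "payload": {
  "commands": [
    [1.0, -0.2, 0, 0, 0, 0, 0],
    [1.0, -0.3, 0, 0, 0, 0, 0],
    [1.0, -0.3, 0, 0, 0, 0, 0],
    [5.0, 0, 0, 0, 0, 0, 0],
    [8.0, 0, 0, 0, 0, 0, 0],
    [8.7, 0, 0, -1.0, 0, 0, 0],
    [8.7, 0, 0, -4.0, 0, 0, 0],
    [8.7, 0, 0, -8.0, 0, 0, 0]
  ]
}}

```text
clock: 4.8
tool_pos: [0.4188, 0.3181, 0.1153]
orientation: [179.9, 0.1, 8.9]
force: [-0.3, 1.3, 0.0]
opening: 0.0708
```

```bash
python3 - <<'E'
from h import *
for n in ("top","wrist","scene"):
    s=cams.snapshot(n); h=hsv(s); cv2.imwrite(f"pics/{n}2.png",s["frame"][:,:,::-1])
    for st,ce,_ in blobs(((h[...,0]<4)|(h[...,0]>175))&(h[...,1]>180)&(h[...,2]>130),20): print(n,st,ce.round(1),onz(s,ce,.058).round(3))
E
```

```text
top [128 214   8   8  59] [131.7 217.7] [[0.587 0.582 0.058]]
top [127 234   8   8  52] [130.2 237.1] [[0.537 0.582 0.058]]
top [233 278   6   8  38] [235.6 281.9] [[0.433 0.314 0.058]]
top [226 320  11  35 335] [231.4 337.4] [[0.299 0.317 0.058]]
top [ 61 347  29  41 525] [ 72.2 360.6] [[0.235 0.694 0.058]]
wrist [288  98  18  20 275] [296.5 107.2] [[0.506 0.35  0.058]]
wrist [ 44 178  14  14 150] [ 50.7 184.2] [[0.438 0.497 0.058]]
wrist [ 73 203  14  13 142] [ 79.6 209.1] [[0.425 0.478 0.058]]
wrist [305 221  33  37 877] [320.7 240. ] [[0.429 0.324 0.058]]
wrist [102 228  13  13 139] [108.  233.8] [[0.412 0.46  0.058]]
wrist [280 332  28  30 658] [293. 349.] [[0.349 0.331 0.058]]
scene [374 121  12  10  26] [379.3 125.2] [[0.254 0.685 0.058]]
```

View pics/top2.png

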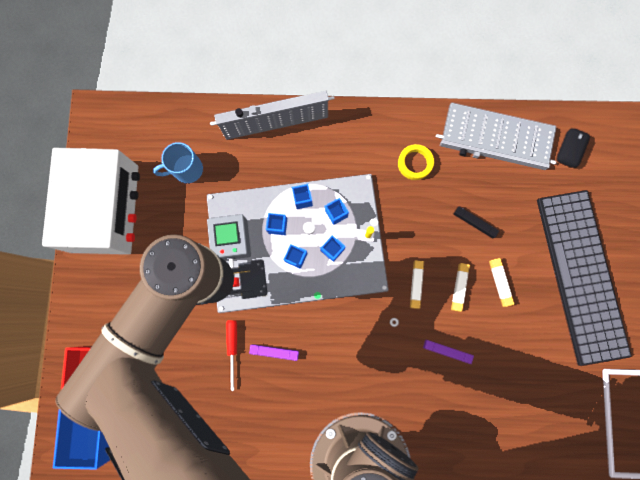

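View pics/wrist2.png

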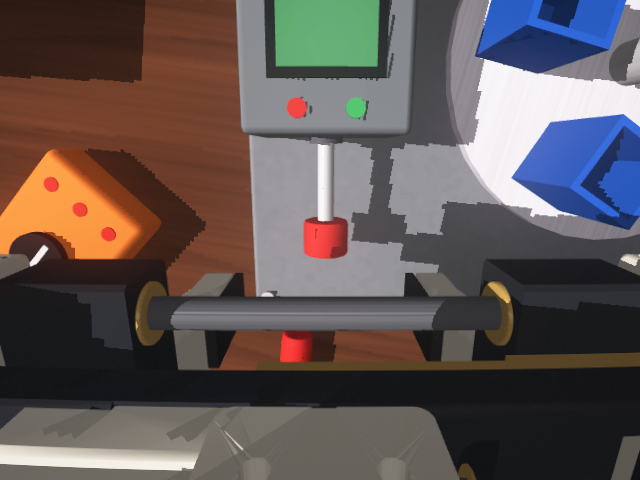

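```bash
python3 - <<'E'
from h import *
s=cams.snapshot("wrist"); h=hsv(s)
for st,ce,_ in blobs(((h[...,0]<4)|(h[...,0]>175))&(h[...,1]>150)&(h[...,2]>100),500): 
    if st[1]>200 and st[1]<300: print(st, "rear",onz(s,[(ce[0],st[1])],.066).round(4),"front bottom",onz(s,[(ce[0],st[1]+st[3])],.041).round(4))
print(sensors.get_obs()["tool_pos"],s["frame"][130:142,326].tolist())
for r in (134,137,140): print(onz(s,(326,r),.06),onz(s,(290,r),.085))
E
```

```text
[ 303  217   44   41 1620] rear [[0.4451 0.3238 0.066 ]] front bottom [[0.4124 0.3187 0.041 ]]
[0.4194773  0.3192429  0.11586331] [[92, 94, 97], [77, 77, 78], [66, 64, 66], [63, 63, 64], [63, 61, 64], [62, 61, 65], [97, 96, 104], [100, 99, 107], [99, 98, 107], [101, 99, 107], [90, 88, 94], [119, 115, 117]]
[[0.49230845 0.33017379 0.06      ]] [[0.48861949 0.34830874 0.085     ]]
[[0.49064908 0.32991236 0.06      ]] [[0.48714532 0.34810967 0.085     ]]
[[0.4889841  0.32965003 0.06      ]] [[0.48566614 0.34791003 0.085     ]]
```

```bash
python3 - <<'E'
from h import *
s=cams.snapshot("wrist")
c=cv2.resize(s["frame"][120:270,260:390],None,fx=5,fy=4,interpolation=cv2.INTER_CUBIC)
cv2.imwrite("pics/wz.png",c[:,:,::-1])
f=cv2.imread("pics/w1.png")[170:270,260:390]; cv2.imwrite("pics/wz1.png",cv2.resize(f,None,fx=5,fy=4))
E
```

```text
(no output)
```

View pics/wz.png

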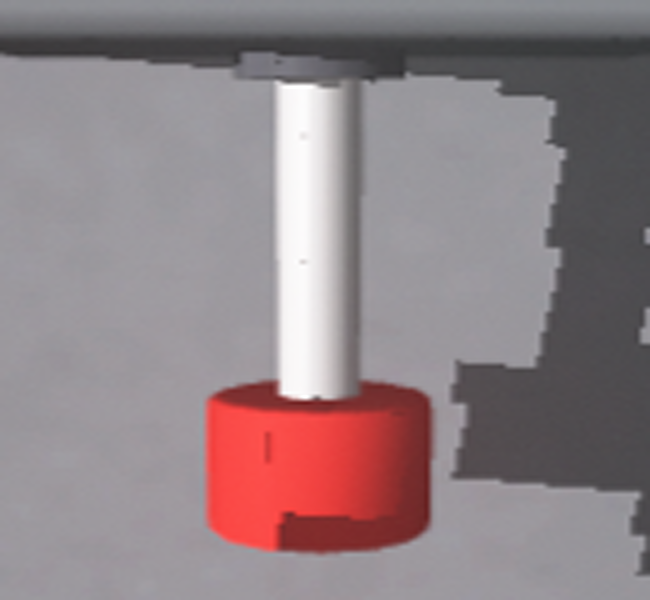

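View pics/wz1.png

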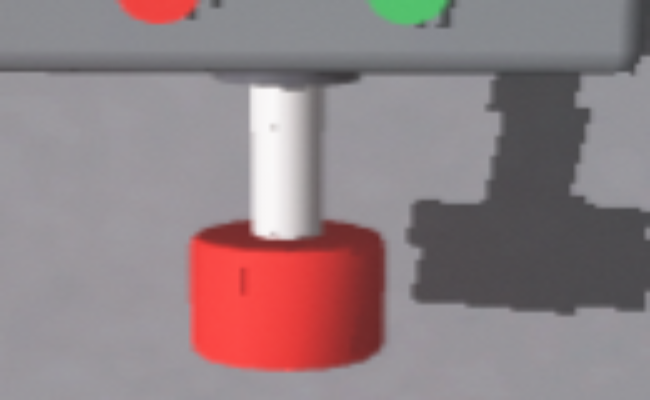

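```bash
python3 - <<'E'
from h import *
s=cams.snapshot("wrist"); R=np.array(s["R"]); print("cam",-R.T@s["t"])
print(onz(s,(323.2,219.5),.06), onz(s,(323.2,139.5),.06), onz(s,(323.2,257.5),.069))
print(sensors.get_obs()["tool_pos"])
E
```

```text
cam [0.48412668 0.32881748 0.27431097]
[[0.44158324 0.32254752 0.06      ]] [[0.48768969 0.32970634 0.06      ]] [[0.42069502 0.31929066 0.069     ]]
[0.41890657 0.31848882 0.11425765]
```

>>> {"api": "move_arm", "payload": {
  "commands": [
    [8.7, 1.2, -0.2, 0, 0, 0, 0],
    [8.7, 1.2, -0.2, 4.5, 0, 0, 0],
    [8.7, 1.2, -0.2, 8.1, 0, 0, 0],
    [8.7, 1.2, -0.2, 8.1, 0, 0, 0],
    [2.0, 1.2, -0.2, 8.1, 0, 0, 0],
    [1.0, 1.2, -0.2, 8.1, 0, 0, 0],
    [1.0, 1.2, -0.2, 8.1, 0, 0, 0],
    [1.0, 1.2, -0.2, 8.1, 0, 0, 0]
  ]
}}

```text
clock: 6.1
tool_pos: [0.4311, 0.3233, 0.0343]
orientation: [-179.9, -0.0, 8.9]
force: [0.4, 0.3, 0.5]
opening: 0.0523
```

>>> {"api": "move_arm", "payload": {
  "commands": [
    [1.0, 0, 0, 0, 0, 0, 0],
    [1.0, -0.2, 0, 0, 0, 0, 0],
    [1.0, -0.5, 0, 0, 0, 0, 0],
    [1.0, -0.8, 0, 0, 0, 0, 0],
    [1.0, -1.0, 0, 0, 0, 0, 0],
    [1.0, -1.2, 0, 0, 0, 0, 0],
    [1.0, -1.4, 0, 0, 0, 0, 0],
    [1.0, -1.5, 0, 0, 0, 0, 0]
  ]
}}

```text
clock: 7.1
tool_pos: [0.421, 0.3204, 0.0339]
orientation: [180.0, -0.4, 9.0]
force: [40.6, -11.9, -17.8]
opening: 0.027
```

>>> {"api": "move_arm", "payload": {
  "commands": [
    [3.0, 0.3, 0, 0, 0, 0, 0],
    [6.0, 0.3, 0, 0, 0, 0, 0],
    [8.7, 0.3, 0, 0, 0, 0, 0],
    [8.7, 0.3, 0, 0, 0, 0, 0],
    [8.7, 0.3, 0, -4.0, 0, 0, 0],
    [8.7, 0.3, 0, -9.0, 0, 0, 0],
    [8.7, 0.3, 0, -14.0, 0, 0, 0],
    [8.7, 0.3, 0, -20.0, 0, 0, 0]
  ]
}}

```text
clock: 8.1
tool_pos: [0.4182, 0.3207, 0.2349]
orientation: [180.0, 0.1, 8.9]
force: [1.0, 1.7, -0.0]
opening: 0.0866
```

```bash
python3 - <<'E'
from h import *
s=cams.snapshot("wrist"); cv2.imwrite("pics/w3.png",s["frame"][:,:,::-1])
o=sensors.get_obs(); print(o["joint_pos"].round(2),o["tool_pos"],o["orientation"])
s=cams.snapshot("top"); h=hsv(s); cv2.imwrite("pics/top3.png",s["frame"][:,:,::-1])
for st,ce,_ in blobs((h[...,0]>22)&(h[...,0]<33)&(h[...,1]>120)&(h[...,2]>150),20): print(st,ce.round(1),onz(s,ce,.022).round(3))
E
```

```text
[ 58.8    5.86 -16.41   0.2  -67.1   40.13] [0.42144816 0.32323983 0.24414622] [-179.64475537   -0.54604967    9.00116761]
[398 144  36  36 630] [415.4 161.4] [[ 0.762 -0.133  0.022]]
[365 226   9  12  70] [369.2 231.6] [[ 0.573 -0.015  0.022]]
[501 297  13   9  65] [507.5 301.5] [[ 0.404 -0.362  0.022]]
[415 302   5   6  21] [417.6 304.4] [[ 0.391 -0.138  0.022]]
```

View pics/w3.png

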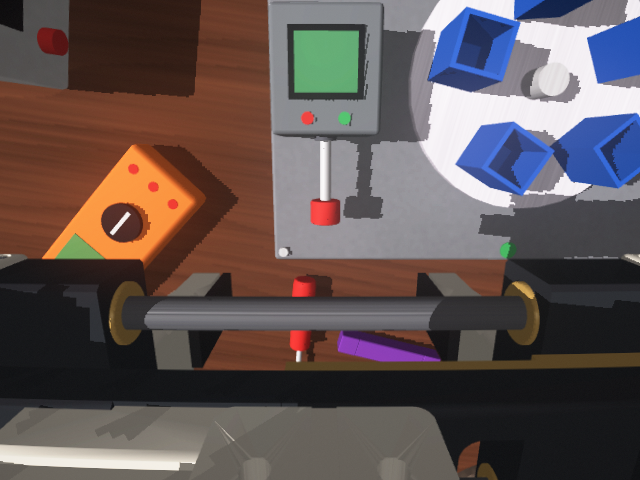

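```bash
cat >> h.py <<'E'
def fuses(n="top",z=.011):
    s=cams.snapshot(n); h=hsv(s); f=s["frame"]
    m=(((h[...,0]>18)&(h[...,0]<36)&(h[...,1]>70)&(h[...,2]>110))|((h[...,1]<60)&(h[...,2]>150))).astype(np.uint8)
    out=[]
    for st,ce,mm in blobs(m,250):
        P=onz(s,np.argwhere(mm)[:,::-1],z)
        c=P.mean(0); w,v=np.linalg.eigh(np.cov((P-c)[:,:2].T)); L=np.sqrt(12*w)
        if 0.09<L[1]<.16 and L[0]<.045: out.append((c[:2].round(4),round(float(np.degrees(np.arctan2(v[1,1],v[0,1]))%180),1),L.round(3)))
    return s,out
def grasp_pose(u,t):
    "tool R with tilt t deg from vertical toward horizontal unit u; returns Rotation"
    u=np.array([u[0],u[1],0.]);u/=np.linalg.norm(u); t=np.radians(t)
    z=np.array([0,0,-np.cos(t)])+np.sin(t)*u
    y=np.cross([0,0,-1.],-u); x=np.cross(y,z); return Ro.from_matrix(np.c_[x,y,z])
E
python3 - <<'E'
from h import *
s,o=fuses(); 
for a in o: print(a)
o=sensors.get_obs(); print(o["joint_pos"].round(2),o["tool_pos"].round(4),o["orientation"].round(2))
E
```

```text
(array([ 0.5013, -0.5085]), 11.2, array([0.017, 0.11 ]))
(array([ 0.4474, -0.3534]), 14.0, array([0.028, 0.115]))
(array([ 0.4384, -0.1377]), 174.3, array([0.025, 0.118]))
(array([ 0.4454, -0.2496]), 169.9, array([0.025, 0.095]))
(array([0.2517, 0.7003]), 58.6, array([0.025, 0.155]))
(array([0.066 , 0.0876]), 144.8, array([0.029, 0.106]))
[ 5.880e+01  6.130e+00 -1.694e+01  3.000e-02 -6.651e+01  4.013e+01] [0.4199 0.3227 0.2374] [-179.7    -0.29    8.94]
```

```bash
python3 - <<'E'
from h import *
c=np.array([.4384,-.1377]);a=np.radians(-5.7); f=np.array([np.cos(a),np.sin(a)])
p=c+.045*f
for t,z in((0,.2),(40,.2),):
    print(rows_to([*p,z],grasp_pose(-f,t)))
E
```

```text
(array([-0.99, 46.93,  3.49]), array([-0.006, -0.004,  0.256]))
(array([-0.99, 46.93,  3.49]), array([ 0.084, -0.699,  0.247]))
```

>>> {"api": "move_arm", "payload": {
  "commands": [
    [8.7, -0.1, 5.5, 0.4, 0.01, -0.08, 0.03],
    [8.7, -0.2, 11.5, 0.8, 0.02, -0.17, 0.06],
    [8.7, -0.4, 17.5, 1.3, 0.03, -0.26, 0.09],
    [8.7, -0.5, 23.5, 1.7, 0.04, -0.35, 0.12],
    [8.7, -0.6, 29.5, 2.2, 0.05, -0.44, 0.15],
    [8.7, -0.7, 35.5, 2.6, 0.06, -0.53, 0.19],
    [8.7, -0.9, 41.5, 3.1, 0.075, -0.62, 0.22],
    [8.7, -1.0, 46.9, 3.5, 0.084, -0.7, 0.247]
  ]
}}

```text
clock: 9.25
tool_pos: [0.4813, -0.1456, 0.1973]
orientation: [179.5, 40.6, -6.1]
force: [1.2, 0.4, 0.6]
opening: 0.0868
```

```bash
python3 - <<'E'
from h import *
for i in range(4): cams.snapshot("top")
o=sensors.get_obs(); print(o["joint_pos"].round(2),o["tool_pos"].round(4),o["orientation"].round(2))
s,o=fuses(); 
for a in o: print(a)
s=cams.snapshot("wrist"); cv2.imwrite("pics/w4.png",s["frame"][:,:,::-1])
E
```

```text
[   1.83   31.63    4.27   -4.86 -102.9    82.8 ] [ 0.4809 -0.1446  0.1963] [179.52  40.54  -6.2 ]
(array([ 0.4527, -0.3516]), 15.3, array([0.03 , 0.119]))
```

View pics/w4.png

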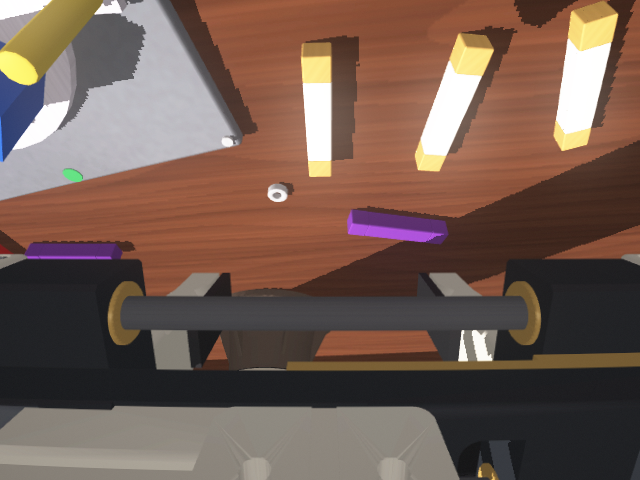

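```bash
python3 - <<'E'
from h import *
s,o=fuses("wrist")
for a in o: print(a)
o=sensors.get_obs(); print(o["joint_pos"].round(2),o["tool_pos"].round(4),o["orientation"].round(2))
c=np.array([.4384,-.1377]);a=np.radians(-5.7); f=np.array([np.cos(a),np.sin(a)])
p=c+.045*f
print(rows_to([*p,.06],grasp_pose(-f,40)),rows_to([*p,.01],grasp_pose(-f,40)))
E
```

```text
(array([ 0.4544, -0.3508]), 17.1, array([0.032, 0.123]))
(array([ 0.4399, -0.2477]), 171.0, array([0.031, 0.121]))
(array([ 0.4418, -0.1357]), 174.9, array([0.023, 0.122]))
[   2.04   31.34    4.29   -4.84 -102.92   82.8 ] [ 0.4816 -0.1429  0.1988] [179.56  40.25  -5.96]
(array([ 9.08, -0.17, 10.49]), array([ 0.005,  0.004, -0.003])) (array([12.31, -0.2 , 14.31]), array([ 0.005,  0.004, -0.003]))
```

>>> {"api": "move_arm", "payload": {
  "commands": [
    [8.7, 3.0, -0.1, 3.5, 0, 0, 0],
    [8.7, 6.0, -0.2, 7.0, 0, 0, 0],
    [8.7, 9.2, -0.3, 10.5, 0.005, 0.004, -0.003],
    [8.7, 10.8, -0.3, 12.4, 0.005, 0.004, -0.003],
    [8.7, 11.8, -0.3, 13.6, 0.005, 0.004, -0.003],
    [8.7, 12.3, -0.3, 14.2, 0.005, 0.004, -0.003],
    [8.7, 12.3, -0.3, 14.2, 0.005, 0.004, -0.003],
    [4.0, 12.3, -0.3, 14.2, 0.005, 0.004, -0.003]
  ]
}}

```text
clock: 10.6
tool_pos: [0.4845, -0.1422, 0.0116]
orientation: [180.0, 40.0, -5.8]
force: [-0.7, -0.7, 0.4]
opening: 0.0814
```

>>> {"api": "move_arm", "payload": {
  "commands": [
    [1.5, 0, 0, 0, 0, 0, 0],
    [1.5, 0, 0, 0, 0, 0, 0],
    [1.5, 0, 0, 0, 0, 0, 0],
    [1.5, 0, 0, 0, 0, 0, 0],
    [1.5, 0, 0, 0, 0, 0, 0],
    [1.5, 0, 0, 0, 0, 0, 0],
    [1.5, 0, 0, 0, 0, 0, 0],
    [1.5, 0, 0, 0, 0, 0, 0]
  ]
}}

```text
clock: 11.6
tool_pos: [0.4839, -0.1422, 0.0107]
orientation: [180.0, 40.1, -5.8]
force: [-0.4, -0.2, -0.7]
opening: 0.0215
```

```bash
python3 - <<'E'
from h import *
s=cams.snapshot("scene"); cv2.imwrite("pics/s5.png",s["frame"][:,:,::-1])
o=sensors.get_obs(); print(o["joint_pos"].round(2),o["tool_pos"].round(4),o["orientation"].round(2),o["force"],o["opening"])
E
```

```text
[  1.94  42.52  -2.95  -4.98 -84.35  84.54] [ 0.4838 -0.1422  0.0107] [179.97  40.06  -5.82] [-1.01460068 -0.14381077 -0.82134409] 0.02157491105226558
```

View pics/s5.png

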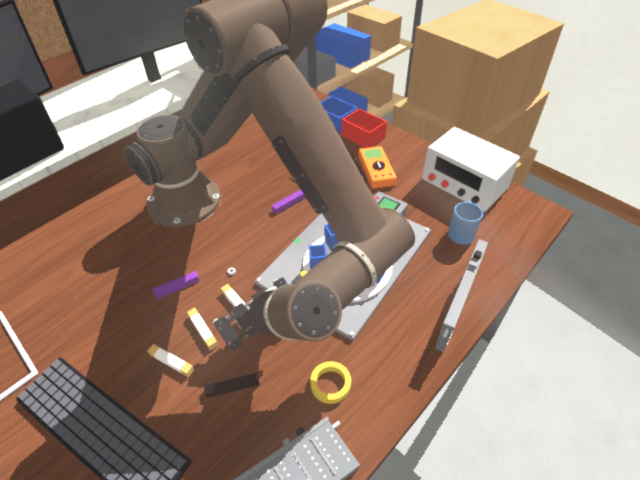

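```bash
cat > kin.py <<'E'
import numpy as np
from scipy.spatial.transform import Rotation as Ro
from scipy.optimize import least_squares
def fk(q,P):
    h,L1,L2,Lt,d,dw,s4,s6,c6,c1=P
    q=np.radians(q); e=q[2]-q[1]
    RF=Ro.from_euler('z',q[0]+c1)*Ro.from_euler('y',-e)
    RW=RF*Ro.from_euler('x',s4*q[3])
    RT=RW*Ro.from_euler('y',-q[4])
    p=Ro.from_euler('z',q[0]+c1).apply([L1*np.sin(q[1]),-d,h+L1*np.cos(q[1])])+RF.apply([L2,0,0])+RW.apply([0,-dw,0])+RT.apply([Lt,0,0])
    # tool frame: z = x of RT
    M=RT*Ro.from_euler('x',s6*q[5]+c6)*Ro.from_matrix(np.array([[0,0,1],[0,1,0],[-1,0,0]]).astype(float))
    return p,M
D=[([86.981,20.546,.682,0,-70.136,-16.507],[.226,.636,.227],[180,0,-19.51]),
([55.58,12.97,-20.73,0,-56.27,43.23],[.4527,.3213,.1498],[-179.98,-.02,8.82]),
([2.04,31.34,4.29,-4.84,-102.92,82.8],[.4816,-.1429,.1988],[179.56,40.25,-5.96]),
([1.83,31.63,4.27,-4.86,-102.9,82.8],[.4809,-.1446,.1963],[179.52,40.54,-6.2]),
([1.94,42.52,-2.95,-4.98,-84.35,84.54],[.4838,-.1422,.0107],[179.97,40.06,-5.82]),
([58.8,6.13,-16.94,.03,-66.51,40.13],[.4199,.3227,.2374],[-179.7,-.29,8.94])]
def fit(D):
    best=None
    for s4 in(1,-1):
      for s6 in(1,-1):
        for c60 in (0,1.57,3.14,-1.57):
          def res(v):
            P=[*v[:6],s4,s6,v[6],v[7]]; r=[]
            for q,p,o in D:
                pp,M=fk(q,P); r+=list((pp-np.array(p))*100); r+=list((Ro.from_euler('xyz',o,degrees=True).inv()*M).as_rotvec()*20)
            return r
          f=least_squares(res,[.2,.6,.46,.39,.1,.1,c60,0])
          if best is None or f.cost<best[0]: best=(f.cost,[*f.x[:6],s4,s6,f.x[6],f.x[7]],np.array(f.fun))
    return best
if __name__=="__main__":
    b=fit(D); print(b[0],np.round(b[1],4)); print(b[2].reshape(-1,6).round(2))
E
python3 kin.py
```

```text
0.0011279459822646758 [ 1.9910e-01  6.0120e-01  4.6380e-01  3.7770e-01 -1.6000e-03  1.9300e-01
 -1.0000e+00 -1.0000e+00 -1.5715e+00 -7.0000e-04]
[[-0.02  0.01 -0.02  0.    0.    0.01]
 [-0.   -0.01  0.01  0.    0.    0.  ]
 [-0.   -0.01  0.01  0.01  0.   -0.  ]
 [ 0.01 -0.01 -0.    0.01  0.   -0.  ]
 [-0.01  0.    0.    0.01  0.   -0.  ]
 [ 0.    0.    0.01  0.    0.    0.  ]]
```

```bash
cat >> kin.py <<'E'
LIM=np.array([[-176.03,176.03],[-82.01,121.73],[-58.28,71.71],[-173.87,95.51],[-174.79,-.11],[-173.66,173.66]])
PP=[.1991,.6012,.4638,.3777,-.0016,.193,-1,-1,-1.5715,-.0007]
def ik(p,R,q0):
    def res(q):
        pp,M=fk(q,PP); return np.r_[(pp-p)*100,(R.inv()*M).as_rotvec()*20]
    q0=np.clip(q0,LIM[:,0]+.5,LIM[:,1]-.5)
    f=least_squares(res,q0,bounds=(LIM[:,0],LIM[:,1]),x_scale=10.)
    return f.x,np.sqrt(2*f.cost)
def place_R(az,t):
    "tool R at placement: horizontal tool dir azimuth az(deg), pickup tilt t; w=sin t z - cos t x = down"
    a=np.radians(az);t=np.radians(t); h=np.array([np.cos(a),np.sin(a),0]);dn=np.array([0,0,-1.])
    z=np.sin(t)*dn+np.cos(t)*h; x=-np.cos(t)*dn+np.sin(t)*h
    return Ro.from_matrix(np.c_[x,np.cross(z,x),z])
POCK={"far":(.6524,.159),"rf":(.6162,.0728),"left":(.580,.219),"near":(.4995,.170),"rn":(.5214,.0796)}
E
python3 - <<'E'
from kin import *
q0=np.array([1.94,42.52,-2.95,-4.98,-84.35,84.54])
for k,c in POCK.items():
  for az in range(-180,180,30):
    R=place_R(az,40); r=[]
    # seeds
    best=None
    for s in ([0,20,0,0,-90,0],[20,30,0,60,-90,0],[-20,30,0,-60,-90,0],[0,40,20,-90,-60,90],[0,40,20,80,-60,-90],[40,20,0,0,-90,120],[-20,20,0,0,-90,-120],[60,20,0,-60,-90,-120]):
      for z in (.23,):
        q,e=ik(np.array([*c,z]),R,np.array(s,float))
        q2,e2=ik(np.array([*c,.139]),R,q)
        m=min((q-LIM[:,0]).min(),(LIM[:,1]-q).min(),(q2-LIM[:,0]).min(),(LIM[:,1]-q2).min())
        if max(e,e2)<.05 and m>2 and np.abs(q2-q).max()<60:
            d=np.abs(q-q0).max()
            if best is None or d<best[0]: best=(d,q,q2,m)
    if best: print(k,az,"d%.0f m%.0f"%(best[0],best[3]),best[1].round(0),best[2].round(0))
E
```

```text
far -180 d203 m22 [  20.   53.   50.  -22. -134. -119.] [  21.   56.   44.  -19. -125. -115.]
far -150 d175 m30 [  30.   53.   42.   -0. -129.  -90.] [  30.   56.   36.   -0. -120.  -90.]
far -120 d154 m51 [  39.   46.   21.   17. -112.  -69.] [  39.   50.   17.   16. -104.  -72.]
far -90 d142 m50 [ 46.  36.  -4.  32. -91. -58.] [ 46.  40.  -8.  32. -84. -62.]
far -60 d137 m24 [ 50.  24. -29.  50. -69. -52.] [ 49.  29. -34.  55. -62. -61.]
far 90 d252 m7 [  -1.   25.    8.  -51.  -80. -167.] [  -1.   30.    5.  -52.  -75. -159.]
far 120 d239 m19 [   3.   36.   27.  -45. -104. -155.] [   3.   41.   22.  -44.  -97. -149.]
far 150 d225 m29 [  11.   46.   43.  -36. -123. -141.] [  11.   50.   37.  -34. -115. -135.]
rf -180 d195 m35 [  16.   47.   37.  -16. -128. -110.] [  16.   51.   32.  -14. -119. -108.]
rf -150 d171 m45 [  26.   46.   26.    3. -120.  -86.] [  26.   50.   22.    3. -112.  -87.]
rf -120 d153 m61 [  36.   39.    7.   19. -105.  -69.] [ 36.  43.   3.  19. -97. -72.]
rf -90 d143 m38 [ 43.  29. -16.  34. -85. -59.] [ 43.  34. -20.  35. -77. -64.]
rf -60 d139 m13 [ 46.  17.
[... 1788 characters left out ...]
0 d195 m52 [  19.   38.   20.  -16. -119. -110.] [  19.   43.   15.  -15. -110. -108.]
rn -150 d175 m61 [  30.   37.   11.    0. -114.  -90.] [  30.   42.    7.    0. -105.  -90.]
rn -120 d159 m50 [  41.   32.   -5.   15. -101.  -74.] [ 41.  37.  -9.  15. -93. -77.]
rn -90 d149 m29 [ 50.  23. -25.  29. -85. -65.] [ 50.  29. -29.  30. -76. -70.]
rn -60 d144 m6 [ 56.  11. -47.  48. -69. -59.] [ 54.  18. -53.  54. -60. -70.]
rn 90 d243 m16 [  -9.   16.   -5.  -50.  -83. -158.] [ -10.   23.   -9.  -51.  -77. -150.]
rn 120 d230 m29 [  -2.   27.    9.  -41. -101. -145.] [  -2.   32.    4.  -40.  -94. -139.]
rn 150 d214 m44 [   7.   34.   18.  -31. -114. -130.] [   8.   39.   13.  -29. -106. -125.]
```

```bash
cat > plan.py <<'E'
from kin import *
import json
def emit(p0,R0,wps,hand):
    "wps: list of (p,R[,hand]); prints calls; returns last commanded pose"
    p0=np.array(p0,float); k=0
    while k<len(wps):
        ch=list(wps[k:k+8]); 
        while len(ch)<8: ch.append(ch[-1])
        out=[];prev=(np.zeros(3),Ro.identity())
        for w in ch:
            d=np.round(R0.inv().apply(np.array(w[0])-p0)*100,1); r=np.round((R0.inv()*w[1]).as_rotvec(),2)
            g=w[2] if len(w)>2 else hand
            st=np.linalg.norm(d-prev[0])*10; an=np.degrees((prev[1].inv()*Ro.from_rotvec(r)).magnitude())
            if st>62 or an>10.6: print("!! step",st,an)
            prev=(d,Ro.from_rotvec(r)); out.append([g,*[float(v)+0. for v in d],*[float(v)+0. for v in r]])
        print(json.dumps(out))
        p0=p0+R0.apply(np.array(out[-1][1:4])/100); R0=R0*Ro.from_rotvec(out[-1][4:7]); k+=8
    return p0,R0
def jpath(qa,qb,n,smooth=True):
    L=[]
    for i in range(1,n+1):
        s=i/n
        if smooth: s=.5*s+.5*(3*s*s-2*s**3)
        L.append(fk(np.array(qa)+(np.array(qb)-qa)*s,PP))
    return L
def ready(o):  # obs-> p,R
    return o["tool_pos"],Ro.from_euler('xyz',o["orientation"],degrees=True)
E
python3 - <<'E'
from plan import *; from plant import sensors
o=sensors.get_obs(); p0,R0=ready(o); q=o["joint_pos"]
w=(R0.inv()).apply([.440-.4838,-.1367+.1422,0]); print("fuse centre in tool",w, "fk check",fk(q,PP)[0]-p0)
t=40; az=-76.3
lift=p0+[0,0,.15]
q1,e1=ik(lift,R0,q); 
q2,e2=ik(np.array([*POCK["far"],.235]),place_R(az,t),np.array([48.,30,-15,40,-80,-56])); print(q1.round(1),e1,q2.round(1),e2)
J=jpath(q1,q2,18)
for i,(p,R) in enumerate(J):
    f=R.apply([w[0]*2.36,0,w[2]*2.36])+p
    print(i,p.round(3),"fuse end",f.round(3)) if i%2==0 else 0
wps=[(p0+[0,0,z],R0) for z in (.02,.05,.09,.125,.15)]+J
print(len(wps)); emit(p0,R0,wps,1.5)
E
```

```text
fuse centre in tool [-0.03377938 -0.00104613  0.0283998 ] fk check [-9.89120178e-05  3.66566291e-05  5.06096444e-05]
[  1.9  33.3   2.5  -5.  -99.   83.3] 1.5924116360674784e-13 [ 48.7  30.1 -14.9  39.4 -81.7 -54.2] 1.452865864093589e-14
0 [ 0.488 -0.139  0.161] fuse end [ 0.384 -0.126  0.16 ]
2 [ 0.5   -0.129  0.164] fuse end [ 0.397 -0.111  0.158]
4 [ 0.519 -0.114  0.169] fuse end [ 0.418 -0.091  0.152]
6 [ 0.543 -0.09   0.177] fuse end [ 0.448 -0.067  0.143]
8 [ 0.572 -0.056  0.187] fuse end [ 0.486 -0.036  0.132]
10 [ 0.6   -0.011  0.2  ] fuse end [0.531 0.001 0.123]
12 [0.625 0.041 0.212] fuse end [0.576 0.046 0.12 ]
14 [0.641 0.094 0.223] fuse end [0.615 0.095 0.122]
16 [0.65  0.141 0.232] fuse end [0.643 0.141 0.128]
23
[[1.5, -1.3, 0.0, -1.5, 0.0, 0.0, 0.0], [1.5, -3.2, 0.0, -3.8, 0.0, 0.0, 0.0], [1.5, -5.8, 0.0, -6.9, 0.0, 0.0, 0.0], [1.5, -8.0, 0.0, -9.6, 0.0, 0.0, 0.0], [1.5, -9.7, 0.0, -11.5, 0.0, 0.0, 0.0], [1.5, -9.4, -0.3, -11.8, -0.04, 0.01, 0.06], [1.5, -9.1, -0.8, -12.1, -0.09, 0.02, 0.14], [1.5, -8.7, -1.4, -12.7, -0.15, 0.04, 0.23]]
[[1.5, 0.3, -0.8, -0.7, -0.06, 0.04, 0.1], [1.5, 0.6, -1.7, -1.7, -0.12, 0.09, 0.2], [1.5, 0.9, -2.9, -2.8, -0.17, 0.15, 0.32], [1.5, 1.3, -4.2, -4.1, -0.22, 0.23, 0.43], [1.5, 1.6, -5.9, -5.5, -0.25, 0.32, 0.54], [1.5, 1.8, -7.7, -7.0, -0.27, 0.42, 0.65], [1.5, 1.9, -9.8, -8.6, -0.28, 0.52, 0.76], [1.5, 1.9, -12.2, -10.1, -0.27, 0.63, 0.85]]
[[1.5, -0.6, -1.5, -2.4, 0.04, 0.08, 0.12], [1.5, -1.5, -2.9, -4.9, 0.08, 0.15, 0.22], [1.5, -2.5, -4.2, -7.2, 0.14, 0.21, 0.32], [1.5, -3.6, -5.4, -9.5, 0.2, 0.26, 0.4], [1.5, -4.8, -6.5, -11.5, 0.26, 0.29, 0.47], [1.5, -5.9, -7.3, -13.3, 0.31, 0.32, 0.53], [1.5, -6.9, -8.0, -14.7, 0.36, 0.33, 0.58], [1.5, -6.9, -8.0, -14.7, 0.36, 0.33, 0.58]]
```

```bash
python3 - <<'E'
from plan import *; from plant import sensors
o=sensors.get_obs(); p0,R0=ready(o); q=o["joint_pos"]
t=40; az=-76.3
lift=p0+[0,0,.20]
q1,e1=ik(lift,R0,q); 
q2,e2=ik(np.array([*POCK["far"],.26]),place_R(az,t),np.array([48.,30,-15,40,-80,-56])); print(q1.round(1),e1,q2.round(1),e2)
J=jpath(q1,q2,18)
for i,(p,R) in enumerate(J):
    f=R.apply([-.077,0,.064])+p
    print(i,p.round(3),"fuse end",f.round(3)) if i%3==1 else 0
wps=[(p0+[0,0,z],R0) for z in (.02,.06,.11,.16,.19,.20)]+J
emit(p0,R0,wps,1.5)
E
```

```text
[   1.9   30.9    5.4   -5.1 -104.2   82.8] 9.75328910123616e-12 [ 48.7  29.  -13.4  39.1 -83.8 -52.5] 1.6255291657857687e-13
1 [ 0.493 -0.134  0.21 ] fuse end [ 0.394 -0.119  0.208]
4 [ 0.518 -0.112  0.212] fuse end [ 0.422 -0.09   0.196]
7 [ 0.557 -0.073  0.22 ] fuse end [ 0.469 -0.051  0.177]
10 [ 0.6   -0.01   0.233] fuse end [0.533 0.002 0.159]
13 [0.633 0.068 0.247] fuse end [0.598 0.071 0.153]
16 [0.65  0.141 0.258] fuse end [0.643 0.141 0.158]
[[1.5, -1.3, 0.0, -1.5, 0.0, 0.0, 0.0], [1.5, -3.9, 0.0, -4.6, 0.0, 0.0, 0.0], [1.5, -7.1, 0.0, -8.4, 0.0, 0.0, 0.0], [1.5, -10.3, 0.0, -12.2, 0.0, 0.0, 0.0], [1.5, -12.2, 0.0, -14.5, 0.0, 0.0, 0.0], [1.5, -12.9, 0.0, -15.3, 0.0, 0.0, 0.0], [1.5, -12.6, -0.4, -15.5, -0.04, 0.01, 0.06], [1.5, -12.2, -0.9, -15.8, -0.09, 0.02, 0.14]]
[[1.5, 0.4, -0.6, -0.5, -0.06, 0.02, 0.09], [1.5, 0.8, -1.5, -1.1, -0.12, 0.06, 0.19], [1.5, 1.3, -2.5, -1.8, -0.17, 0.11, 0.3], [1.5, 1.9, -3.7, -2.8, -0.23, 0.17, 0.41], [1.5, 2.4, -5.1, -3.8, -0.28, 0.25, 0.52], [1.5, 2.9, -6.8, -5.0, -0.32, 0.34, 0.64], [1.5, 3.3, -8.7, -6.3, -0.34, 0.45, 0.74], [1.5, 3.7, -10.9, -7.6, -0.35, 0.56, 0.84]]
[[1.5, -0.5, -1.6, -2.1, 0.02, 0.08, 0.12], [1.5, -1.3, -3.3, -4.4, 0.06, 0.16, 0.23], [1.5, -2.2, -4.8, -6.7, 0.1, 0.23, 0.33], [1.5, -3.3, -6.3, -8.9, 0.16, 0.3, 0.42], [1.5, -4.5, -7.7, -11.0, 0.22, 0.34, 0.5], [1.5, -5.7, -8.9, -12.8, 0.28, 0.38, 0.57], [1.5, -6.9, -9.9, -14.5, 0.33, 0.41, 0.63], [1.5, -7.9, -10.7, -15.8, 0.38, 0.43, 0.67]]
```

>>> {"api": "move_arm", "payload": {
  "commands": [
    [1.5, -1.3, 0.0, -1.5, 0.0, 0.0, 0.0],
    [1.5, -3.9, 0.0, -4.6, 0.0, 0.0, 0.0],
    [1.5, -7.1, 0.0, -8.4, 0.0, 0.0, 0.0],
    [1.5, -10.3, 0.0, -12.2, 0.0, 0.0, 0.0],
    [1.5, -12.2, 0.0, -14.5, 0.0, 0.0, 0.0],
    [1.5, -12.9, 0.0, -15.3, 0.0, 0.0, 0.0],
    [1.5, -12.6, -0.4, -15.5, -0.04, 0.01, 0.06],
    [1.5, -12.2, -0.9, -15.8, -0.09, 0.02, 0.14]
  ]
}}

```text
clock: 12.65
tool_pos: [0.4926, -0.1342, 0.2099]
orientation: [168.2, 38.1, -16.2]
force: [-0.2, -0.0, -1.3]
opening: 0.0214
```

>>> {"api": "move_arm", "payload": {
  "commands": [
    [1.5, 0.4, -0.6, -0.5, -0.06, 0.02, 0.09],
    [1.5, 0.8, -1.5, -1.1, -0.12, 0.06, 0.19],
    [1.5, 1.3, -2.5, -1.8, -0.17, 0.11, 0.3],
    [1.5, 1.9, -3.7, -2.8, -0.23, 0.17, 0.41],
    [1.5, 2.4, -5.1, -3.8, -0.28, 0.25, 0.52],
    [1.5, 2.9, -6.8, -5.0, -0.32, 0.34, 0.64],
    [1.5, 3.3, -8.7, -6.3, -0.34, 0.45, 0.74],
    [1.5, 3.7, -10.9, -7.6, -0.35, 0.56, 0.84]
  ]
}}

```text
clock: 13.65
tool_pos: [0.5857, -0.033, 0.2282]
orientation: [139.3, -13.0, -44.7]
force: [-0.2, -0.7, -0.9]
opening: 0.0217
```

>>> {"api": "move_arm", "payload": {
  "commands": [
    [1.5, -0.5, -1.6, -2.1, 0.02, 0.08, 0.12],
    [1.5, -1.3, -3.3, -4.4, 0.06, 0.16, 0.23],
    [1.5, -2.2, -4.8, -6.7, 0.1, 0.23, 0.33],
    [1.5, -3.3, -6.3, -8.9, 0.16, 0.3, 0.42],
    [1.5, -4.5, -7.7, -11.0, 0.22, 0.34, 0.5],
    [1.5, -5.7, -8.9, -12.8, 0.28, 0.38, 0.57],
    [1.5, -6.9, -9.9, -14.5, 0.33, 0.41, 0.63],
    [1.5, -7.9, -10.7, -15.8, 0.38, 0.43, 0.67]
  ]
}}

```text
clock: 14.65
tool_pos: [0.6521, 0.1601, 0.2592]
orientation: [-180.0, -50.1, -76.2]
force: [1.2, -0.1, -1.3]
opening: 0.0213
```

```bash
python3 - <<'E'
from h import *
for i in range(3): cams.snapshot("wrist")
for n in ("scene","top","wrist"):
    s=cams.snapshot(n); cv2.imwrite(f"pics/{n}6.png",s["frame"][:,:,::-1])
o=sensors.get_obs(); print(o["joint_pos"].round(2),o["tool_pos"].round(4),o["orientation"].round(2),o["force"],o["opening"])
E
```

```text
[ 48.77  28.98 -13.32  39.11 -83.9  -52.37] [0.6523 0.1587 0.2598] [179.84 -50.05 -76.1 ] [ 0.09481469 -0.85594785 -1.25398005] 0.021569107156192792
```

View pics/scene6.png

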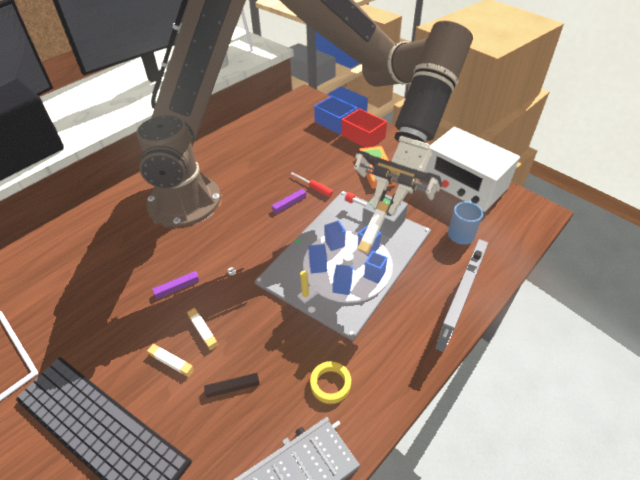

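View pics/wrist6.png

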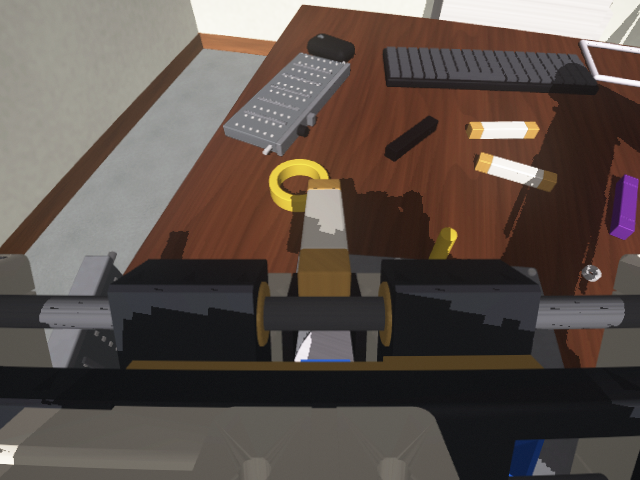

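```bash
python3 - <<'E'
from h import *
for n,px in (("wrist",(325,183)),("wrist",(325,265)),):
    s=cams.snapshot(n); o,R=Rt(); p=o["tool_pos"]
    c,d=ray(s,px); d=d[0]
    print("tcp px",proj(s,[p,p+R.apply([0,0,-.019])]).round(0).tolist(),"cam in tool",R.inv().apply(c-p).round(3), "ray dir tool",R.inv().apply(d).round(3))
    dt=R.inv().apply(d); ct=R.inv().apply(c-p)
    s_=-ct[0]/dt[0] if abs(dt[0])>1e-6 else 0
    print("cross x=0 plane at",(ct+s_*dt).round(3))
    for k in np.arange(.15,.45,.03): print(k,(ct+k*dt).round(3), end="; ")
    print()
s=cams.snapshot("scene"); print("scene tcp",proj(s,[p,[*p[:2],p[2]-.105],p+R.apply([0,0,.1]),p+R.apply([-.1,0,0])]).round(0).tolist())
c=cv2.resize(s["frame"][150:290,300:450],None,fx=5,fy=4,interpolation=cv2.INTER_CUBIC); cv2.imwrite("pics/sz6.png",c[:,:,::-1])
E
```

```text
tcp px [[323.0, 293.0], [322.0, 311.0]] cam in tool [ 0.067  0.001 -0.159] ray dir tool [-0.099  0.003  1.007]
cross x=0 plane at [0.    0.003 0.523]
0.15 [ 0.052  0.001 -0.008]; 0.18 [0.049 0.001 0.022]; 0.21 [0.046 0.001 0.052]; 0.24 [0.043 0.001 0.083]; 0.27 [0.04  0.002 0.113]; 0.3 [0.037 0.002 0.143]; 0.32999999999999996 [0.034 0.002 0.173]; 0.36 [0.031 0.002 0.203]; 0.39 [0.028 0.002 0.234]; 0.42000000000000004 [0.026 0.002 0.264]; 0.44999999999999996 [0.023 0.002 0.294]; 
tcp px [[323.0, 293.0], [323.0, 311.0]] cam in tool [ 0.067  0.001 -0.159] ray dir tool [-0.319  0.003  0.951]
cross x=0 plane at [0.    0.001 0.042]
0.15 [ 0.019  0.001 -0.016]; 0.18 [0.01  0.001 0.012]; 0.21 [0.    0.001 0.041]; 0.24 [-0.009  0.001  0.069]; 0.27 [-0.019  0.001  0.098]; 0.3 [-0.028  0.002  0.126]; 0.32999999999999996 [-0.038  0.002  0.155]; 0.36 [-0.047  0.002  0.183]; 0.39 [-0.057  0.002  0.212]; 0.42000000000000004 [-0.067  0.002  0.24 ]; 0.44999999999999996 [-0.076  0.002  0.269]; 
scene tcp [[381.0, 211.0], [378.0, 243.0], [365.0, 253.0], [390.0, 218.0]]
```

View pics/sz6.png

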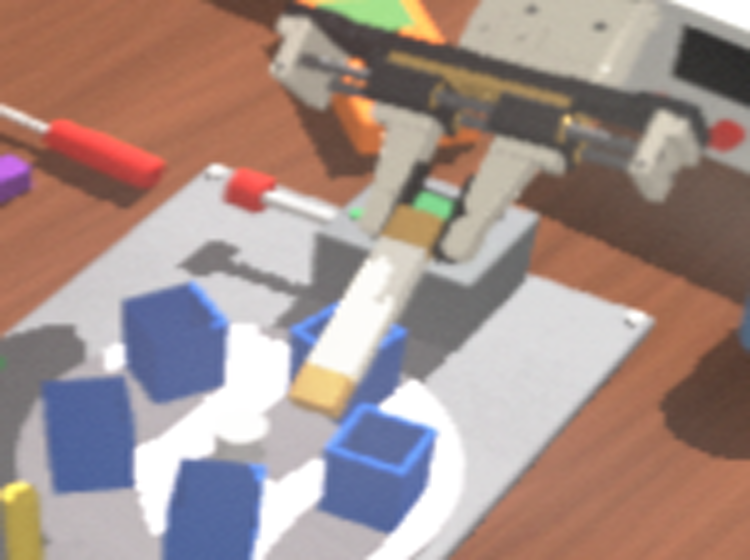

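```bash
python3 - <<'E'
from plan import *; from plant import sensors
from h import grasp_pose
o=sensors.get_obs(); p0,R0=ready(o); q=o["joint_pos"]
for a in (103.7,13.7,193.7,-76.3):
    h=np.array([np.cos(np.radians(a)),np.sin(np.radians(a))]); R=grasp_pose(h,17.5)
    for s in (q,[10,30,0,0,-90,80],[60,20,-20,40,-60,-60]):
        q2,e=ik(np.array([*POCK["far"],.26]),R,np.array(s,float)); q3,e3=ik(np.array([*POCK["far"],.138]),R,q2)
        if max(e,e3)<.05: print(a,q2.round(0),q3.round(0))
R=grasp_pose(np.array([np.cos(np.radians(103.7)),np.sin(np.radians(103.7))]),17.5)
q2,e=ik(np.array([*POCK["far"],.26]),R,q); print(e)
emit(p0,R0,[(p0+(np.array([*POCK["far"],.265])-p0)*i/8, R0*Ro.from_rotvec((R0.inv()*R).as_rotvec()*i/8)) for i in range(1,9)],1.5)
E
```

```text
103.7 [ 20.  21.  10. -18. -78.  -3.] [ 20.  25.   2. -19. -66.   2.]
103.7 [ 20.  21.  10. -18. -78.  -3.] [ 20.  25.   2. -19. -66.   2.]
103.7 [ 20.  21.  10. -18. -78.  -3.] [ 20.  25.   2. -19. -66.   2.]
13.7 [  34.    9.  -16.    8.  -49. -114.] [  33.   15.  -27.   11.  -32. -118.]
13.7 [  34.    9.  -16.    8.  -49. -114.] [  33.   15.  -27.   11.  -32. -118.]
13.7 [  34.    9.  -16.    8.  -49. -114.] [  33.   15.  -27.   11.  -32. -118.]
193.7 [ 28.  31.  21.  -4. -97.  76.] [ 28.  35.  11.  -4. -84.  77.]
193.7 [ 28.  31.  21.  -4. -97.  76.] [ 28.  35.  11.  -4. -84.  77.]
193.7 [ 28.  31.  21.  -4. -97.  76.] [ 28.  35.  11.  -4. -84.  77.]
-76.3 [ 39.  21.  -4.  16. -74. 149.] [ 39.  25. -14.  18. -60. 144.]
-76.3 [ 39.  21.  -4.  16. -74. 149.] [ 39.  25. -14.  18. -60. 144.]
-76.3 [ 39.  21.  -4.  16. -74. 149.] [ 39.  25. -14.  18. -60. 144.]
1.4407690454438465e-14
[[1.5, 0.0, 0.0, 0.0, 0.0, -0.15, 0.0], [1.5, 0.1, 0.0, -0.1, 0.0, -0.29, 0.0], [1.5, 0.1, 0.0, -0.1, 0.0, -0.44, 0.0], [1.5, 0.2, 0.0, -0.2, 0.0, -0.59, 0.0], [1.5, 0.2, 0.0, -0.2, 0.0, -0.74, 0.0], [1.5, 0.3, 0.0, -0.3, 0.0, -0.88, 0.0], [1.5, 0.3, 0.0, -0.3, 0.0, -1.03, 0.0], [1.5, 0.4, 0.0, -0.3, 0.0, -1.18, 0.0]]
```

>>> {"api": "move_arm", "payload": {
  "commands": [
    [1.5, 0.0, 0.0, 0.0, 0.0, -0.15, 0.0],
    [1.5, 0.1, 0.0, -0.1, 0.0, -0.29, 0.0],
    [1.5, 0.1, 0.0, -0.1, 0.0, -0.44, 0.0],
    [1.5, 0.2, 0.0, -0.2, 0.0, -0.59, 0.0],
    [1.5, 0.2, 0.0, -0.2, 0.0, -0.74, 0.0],
    [1.5, 0.3, 0.0, -0.3, 0.0, -0.88, 0.0],
    [1.5, 0.3, 0.0, -0.3, 0.0, -1.03, 0.0],
    [1.5, 0.4, 0.0, -0.3, 0.0, -1.18, 0.0]
  ]
}}

```text
clock: 16.1
tool_pos: [0.6526, 0.1589, 0.2663]
orientation: [-179.9, 17.8, -76.1]
force: [-0.1, -1.3, -2.9]
opening: 0.0218
```

```bash
python3 - <<'E'
from h import *
for i in range(4): cams.snapshot("wrist")
for n,(x0,y0,x1,y1) in (("scene",(290,130,440,290)),("top",(230,100,400,240)),("wrist",(240,100,420,340))):
    s=cams.snapshot(n); cv2.imwrite(f"pics/{n}7.png",cv2.resize(s["frame"][y0:y1,x0:x1],None,fx=3.5,fy=2.5 if n=="wrist" else 3.5,interpolation=cv2.INTER_CUBIC)[:,:,::-1])
    o,R=Rt(); p=o["tool_pos"]; print(n,proj(s,[p,p-[0,0,.104],[*p[:2],.091]]).round(1).tolist())
print(o["joint_pos"].round(2),o["tool_pos"].round(4),o["orientation"].round(2),o["force"],o["opening"])
E
```

```text
scene [[381.6, 209.7], [377.9, 241.0], [375.7, 259.7]]
top [[296.8, 172.6], [299.5, 185.5], [301.0, 193.0]]
wrist [[323.1, 291.2], [323.3, 196.7], [323.3, 162.6]]
[ 19.69  20.41  10.54 -17.75 -78.89  -2.57] [0.6521 0.1595 0.265 ] [179.95  17.49 -76.14] [-0.53350844  0.13365814 -0.76937306] 0.021964129299818766
```

View pics/scene7.png

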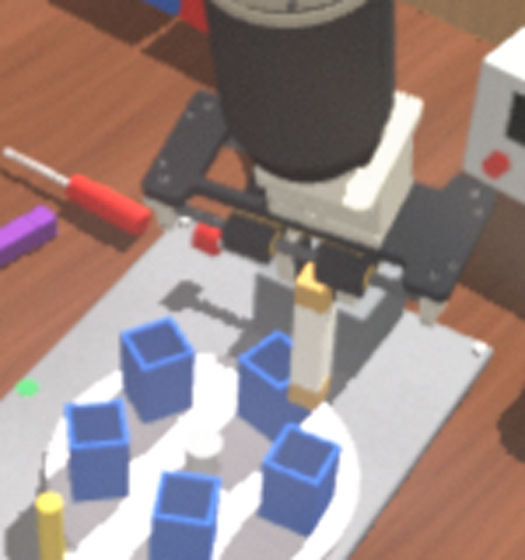

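View pics/wrist7.png

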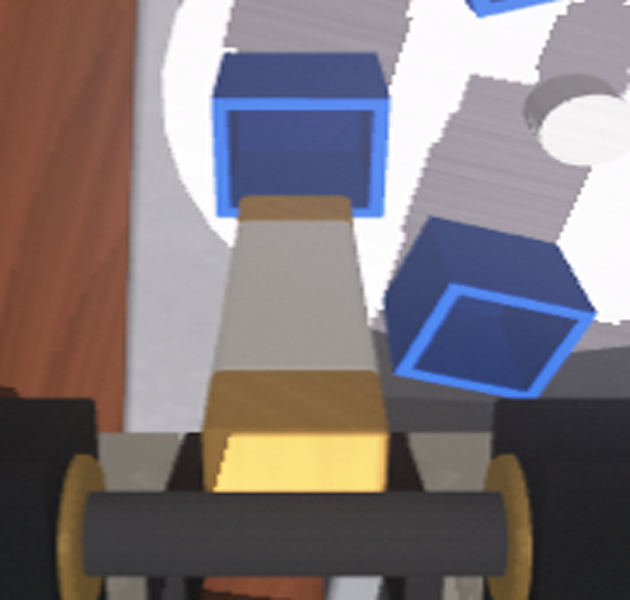

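View pics/top7.png

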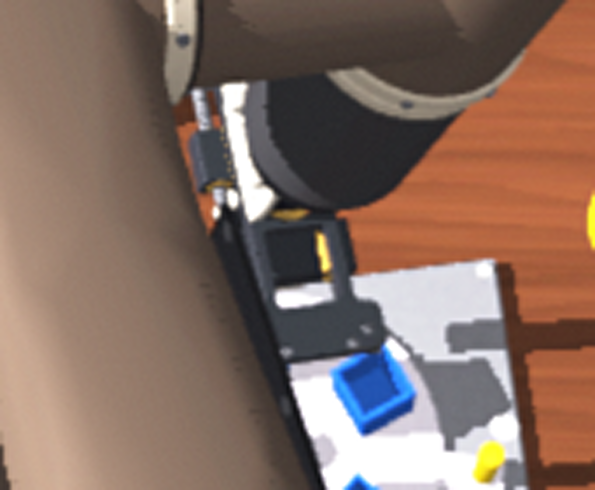

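>>> {"api": "move_arm", "payload": {
  "commands": [
    [1.5, 0.3, 0, 1.5, 0, 0, 0],
    [1.5, 0.8, 0, 3.0, 0, 0, 0],
    [1.5, 1.3, 0, 4.8, 0, 0, 0],
    [1.5, 1.8, 0, 6.4, 0, 0, 0],
    [1.5, 2.3, 0, 8.0, 0, 0, 0],
    [1.5, 2.8, 0, 9.6, 0, 0, 0],
    [1.5, 3.3, 0, 11.0, 0, 0, 0],
    [1.5, 3.6, 0, 12.0, 0, 0, 0]
  ]
}}

```text
clock: 17.45
tool_pos: [0.6519, 0.1607, 0.1388]
orientation: [179.9, 17.6, -76.2]
force: [-0.2, -0.3, -0.8]
opening: 0.0213
```

```bash
python3 - <<'E'
from h import *
for i in range(2): cams.snapshot("wrist")
for n,(x0,y0,x1,y1) in (("scene",(290,130,440,290)),("wrist",(240,100,420,340))):
    s=cams.snapshot(n); cv2.imwrite(f"pics/{n}8.png",cv2.resize(s["frame"][y0:y1,x0:x1],None,fx=3.5,fy=2.5 if n=="wrist" else 3.5,interpolation=cv2.INTER_CUBIC)[:,:,::-1])
o,R=Rt(); print(o["joint_pos"].round(2),o["tool_pos"].round(4),o["orientation"].round(2),o["force"],o["opening"])
E
```

```text
[ 19.64  25.25   1.8  -19.18 -65.94   1.96] [0.6523 0.1609 0.1401] [-180.     17.55  -76.19] [ 0.24127874 -0.21436208 -0.7940186 ] 0.021239072381337504
```

View pics/scene8.png

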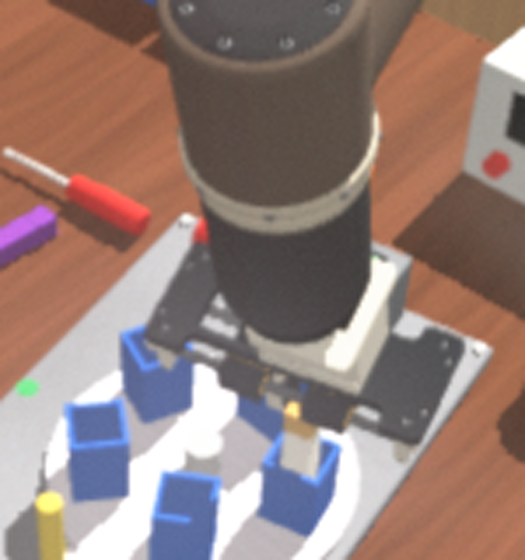

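View pics/wrist8.png

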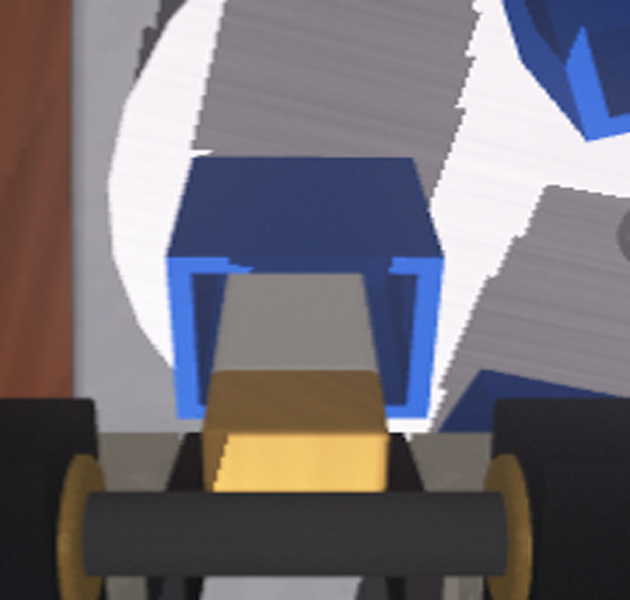

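>>> {"api": "move_arm", "payload": {
  "commands": [
    [3.0, 0, 0, 0, 0, 0, 0],
    [4.5, 0, 0, 0, 0, 0, 0],
    [6.0, 0, 0, 0, 0, 0, 0],
    [6.0, 0, 0, 0, 0, 0, 0],
    [6.0, 0, 0, -2.0, 0, 0, 0],
    [6.0, 0, 0, -6.0, 0, 0, 0],
    [6.0, 0, 0, -11.0, 0, 0, 0],
    [6.0, 0, 0, -16.0, 0, 0, 0]
  ]
}}

```text
clock: 18.65
tool_pos: [0.6637, 0.113, 0.2956]
orientation: [-179.9, 17.5, -76.2]
force: [0.7, 0.9, -0.6]
opening: 0.06
```

```bash
python3 - <<'E'
from h import *
for n in ("scene","wrist","top"):
    s=cams.snapshot(n); cv2.imwrite(f"pics/{n}9.png",s["frame"][:,:,::-1])
o,R=Rt(); print(o["joint_pos"].round(2),o["tool_pos"].round(4),o["orientation"].round(2),o["force"],o["opening"])
for n in ("top","scene"):
    for a in fuses(n)[1]: print(n,a)
E
```

```text
[ 15.51  20.39  14.61 -17.6  -83.55   0.19] [0.6653 0.1128 0.2978] [-179.55   17.51  -76.12] [-0.24313142  1.35617732 -0.28825168] 0.05998075815350465
top (array([0.8608, 0.1088]), 9.2, array([0.028, 0.124]))
top (array([ 0.5015, -0.5085]), 11.2, array([0.017, 0.109]))
top (array([ 0.4524, -0.3515]), 15.2, array([0.031, 0.12 ]))
top (array([ 0.4381, -0.2474]), 169.6, array([0.029, 0.12 ]))
scene (array([ 0.4337, -0.2439]), 169.5, array([0.025, 0.118]))
scene (array([ 0.4495, -0.3491]), 15.0, array([0.027, 0.117]))
```

View pics/scene9.png

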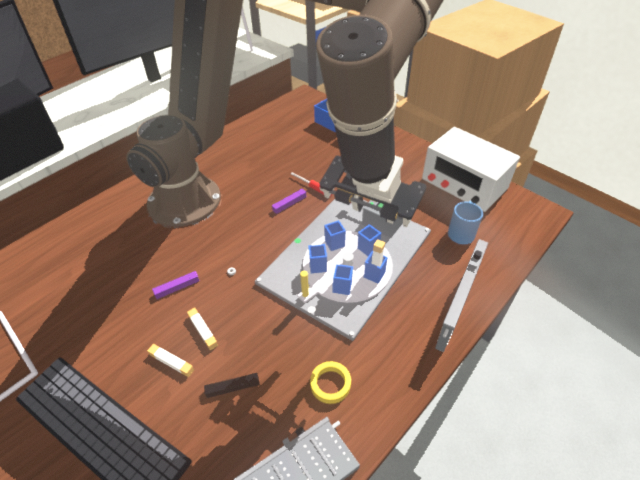

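View pics/wrist9.png

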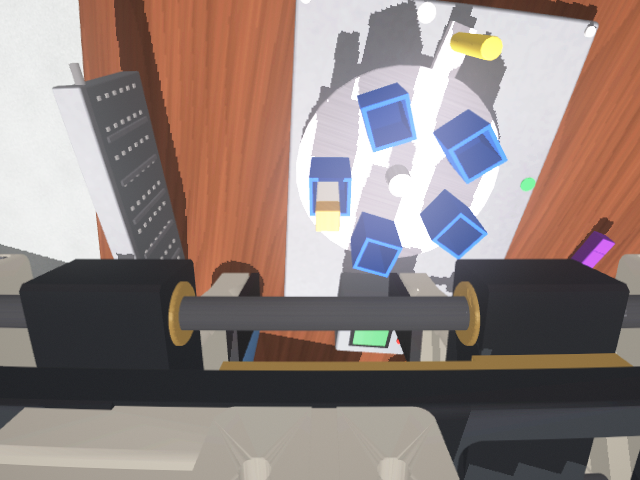

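```bash
cat >> plan.py <<'E'
def pick(c,ang,t=40,n=16,q=None,hop=.12,off=.045,zg=.0105):
    from plant import sensors
    from h import grasp_pose
    o=sensors.get_obs(); p0,R0=ready(o); q=o["joint_pos"]
    a=np.radians(ang); f=np.array([np.cos(a),np.sin(a)]); p=np.array(c)+off*f; R=grasp_pose(-f,t)
    q2,e=ik(np.array([*p,zg+hop]),R,np.array([0.,32,4,-5,-100,83])); q3,e3=ik(np.array([*p,zg]),R,q2); print(q.round(1),q2.round(1),e,q3.round(1),e3)
    J=jpath(q,q2,n)
    for i in range(0,n,3): print(J[i][0].round(3),end=" ")
    print()
    D=[(np.array([*p,zg+z*hop/.12]),R) for z in (.105,.075,.045,.02,.006,0,0)]
    D=[(*d,8.7) for d in D]+[(np.array([*p,zg]),R,4.0)]
    emit(p0,R0,[(*j,8.7) for j in J]+D+[(np.array([*p,zg]),R,1.5)]*8,8.7)
E
python3 -c "
from plan import *
pick((.4365,-.2462),-10.4)"
```

```text
[ 15.6  20.6  14.3 -17.7 -83.5   0.2] [ -8.2  37.7   4.9  -1.4 -97.2  88.2] 3.375779015686195e-14 [ -8.2  44.9   0.9  -1.4 -86.   88.4] 2.0602030564518405e-14
[0.661 0.098 0.284] [0.646 0.029 0.245] [ 0.614 -0.059  0.202] [ 0.567 -0.144  0.166] [ 0.518 -0.213  0.143] [ 0.481 -0.254  0.13 ] 
[[8.7, 1.7, 0.6, 0.5, -0.02, 0.01, -0.04], [8.7, 3.8, 1.4, 1.0, -0.05, 0.02, -0.09], [8.7, 6.2, 2.4, 1.6, -0.08, 0.03, -0.14], [8.7, 8.9, 3.7, 2.2, -0.12, 0.03, -0.21], [8.7, 11.8, 5.3, 2.9, -0.17, 0.03, -0.28], [8.7, 14.7, 7.0, 3.5, -0.22, 0.03, -0.36], [8.7, 17.6, 8.9, 4.0, -0.27, 0.01, -0.43], [8.7, 20.4, 11.0, 4.5, -0.32, -0.01, -0.51]]
[[8.7, 1.3, 3.0, 1.3, -0.04, -0.03, -0.09], [8.7, 2.4, 6.0, 2.4, -0.07, -0.06, -0.17], [8.7, 3.3, 8.8, 3.5, -0.1, -0.1, -0.25], [8.7, 4.0, 11.5, 4.5, -0.13, -0.15, -0.33], [8.7, 4.5, 13.9, 5.4, -0.14, -0.19, -0.4], [8.7, 4.9, 16.1, 6.1, -0.16, -0.23, -0.46], [8.7, 5.2, 17.9, 6.7, -0.16, -0.26, -0.51], [8.7, 5.3, 19.3, 7.2, -0.17, -0.29, -0.55]]
[[8.7, 1.0, 0.0, 1.1, 0.0, 0.0, 0.0], [8.7, 2.9, 0.0, 3.4, 0.0, 0.0, 0.0], [8.7, 4.8, 0.0, 5.7, 0.0, 0.0, 0.0], [8.7, 6.4, -0.1, 7.6, 0.0, 0.0, 0.0], [8.7, 7.3, -0.1, 8.7, 0.0, 0.0, 0.0], [8.7, 7.7, -0.1, 9.2, 0.0, 0.0, 0.0], [8.7, 7.7, -0.1, 9.2, 0.0, 0.0, 0.0], [4.0, 7.7, -0.1, 9.2, 0.0, 0.0, 0.0]]
[[1.5, 0.0, 0.0, 0.0, 0.0, 0.0, 0.0], [1.5, 0.0, 0.0, 0.0, 0.0, 0.0, 0.0], [1.5, 0.0, 0.0, 0.0, 0.0, 0.0, 0.0], [1.5, 0.0, 0.0, 0.0, 0.0, 0.0, 0.0], [1.5, 0.0, 0.0, 0.0, 0.0, 0.0, 0.0], [1.5, 0.0, 0.0, 0.0, 0.0, 0.0, 0.0], [1.5, 0.0, 0.0, 0.0, 0.0, 0.0, 0.0], [1.5, 0.0, 0.0, 0.0, 0.0, 0.0, 0.0]]
```

>>> {"api": "move_arm", "payload": {
  "commands": [
    [8.7, 1.7, 0.6, 0.5, -0.02, 0.01, -0.04],
    [8.7, 3.8, 1.4, 1.0, -0.05, 0.02, -0.09],
    [8.7, 6.2, 2.4, 1.6, -0.08, 0.03, -0.14],
    [8.7, 8.9, 3.7, 2.2, -0.12, 0.03, -0.21],
    [8.7, 11.8, 5.3, 2.9, -0.17, 0.03, -0.28],
    [8.7, 14.7, 7.0, 3.5, -0.22, 0.03, -0.36],
    [8.7, 17.6, 8.9, 4.0, -0.27, 0.01, -0.43],
    [8.7, 20.4, 11.0, 4.5, -0.32, -0.01, -0.51]
  ]
}}

```text
clock: 19.9
tool_pos: [0.599, -0.0886, 0.1866]
orientation: [171.3, 20.5, -45.4]
force: [0.7, 0.5, 0.2]
opening: 0.0869
```

>>> {"api": "move_arm", "payload": {
  "commands": [
    [8.7, 1.3, 3.0, 1.3, -0.04, -0.03, -0.09],
    [8.7, 2.4, 6.0, 2.4, -0.07, -0.06, -0.17],
    [8.7, 3.3, 8.8, 3.5, -0.1, -0.1, -0.25],
    [8.7, 4.0, 11.5, 4.5, -0.13, -0.15, -0.33],
    [8.7, 4.5, 13.9, 5.4, -0.14, -0.19, -0.4],
    [8.7, 4.9, 16.1, 6.1, -0.16, -0.23, -0.46],
    [8.7, 5.2, 17.9, 6.7, -0.16, -0.26, -0.51],
    [8.7, 5.3, 19.3, 7.2, -0.17, -0.29, -0.55]
  ]
}}

```text
clock: 20.9
tool_pos: [0.4794, -0.2544, 0.1288]
orientation: [179.6, 40.3, -10.7]
force: [0.1, 1.2, 0.7]
opening: 0.0873
```

```bash
python3 - <<'E'
from h import *
for n in ("wrist","scene","top"):
    for a in fuses(n)[1]: print(n,a)
s=cams.snapshot("wrist"); cv2.imwrite("pics/w10.png",s["frame"][:,:,::-1])
o,R=Rt(); print(o["joint_pos"].round(2),o["tool_pos"].round(4),o["orientation"].round(2))
E
```

```text
wrist (array([ 0.4444, -0.3561]), 15.8, array([0.032, 0.105]))
wrist (array([ 0.4419, -0.2469]), 169.9, array([0.023, 0.133]))
scene (array([ 0.4452, -0.351 ]), 14.0, array([0.026, 0.11 ]))
[ -8.11  37.78   4.77  -1.27 -97.12  87.77] [ 0.4804 -0.2538  0.1292] [179.51  40.14 -10.82]
```

View pics/w10.png

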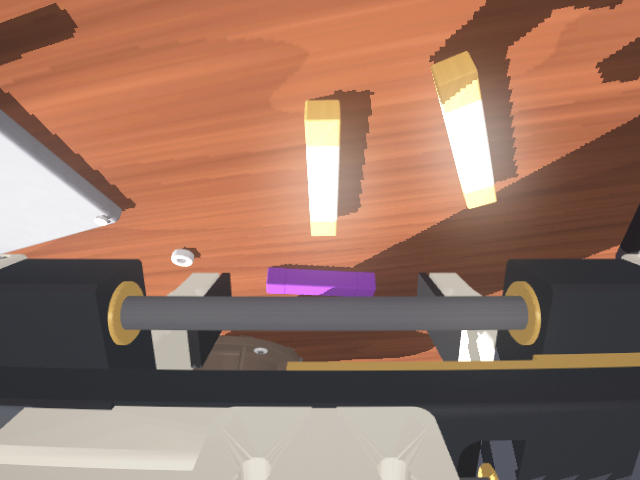

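>>> {"api": "move_arm", "payload": {
  "commands": [
    [8.7, 1.0, 0.0, 1.1, 0.0, 0.0, 0.0],
    [8.7, 2.9, 0.0, 3.4, 0.0, 0.0, 0.0],
    [8.7, 4.8, 0.0, 5.7, 0.0, 0.0, 0.0],
    [8.7, 6.4, -0.1, 7.6, 0.0, 0.0, 0.0],
    [8.7, 7.3, -0.1, 8.7, 0.0, 0.0, 0.0],
    [8.7, 7.7, -0.1, 9.2, 0.0, 0.0, 0.0],
    [8.7, 7.7, -0.1, 9.2, 0.0, 0.0, 0.0],
    [4.0, 7.7, -0.1, 9.2, 0.0, 0.0, 0.0]
  ]
}}

```text
clock: 22.1
tool_pos: [0.4808, -0.2539, 0.0106]
orientation: [179.5, 40.0, -10.7]
force: [-0.3, -0.1, 0.3]
opening: 0.0813
```

>>> {"api": "move_arm", "payload": {
  "commands": [
    [1.5, 0.0, 0.0, 0.0, 0.0, 0.0, 0.0],
    [1.5, 0.0, 0.0, 0.0, 0.0, 0.0, 0.0],
    [1.5, 0.0, 0.0, 0.0, 0.0, 0.0, 0.0],
    [1.5, 0.0, 0.0, 0.0, 0.0, 0.0, 0.0],
    [1.5, 0.0, 0.0, 0.0, 0.0, 0.0, 0.0],
    [1.5, 0.0, 0.0, 0.0, 0.0, 0.0, 0.0],
    [1.5, 0.0, 0.0, 0.0, 0.0, 0.0, 0.0],
    [1.5, 0.0, 0.0, 0.0, 0.0, 0.0, 0.0]
  ]
}}

```text
clock: 23.1
tool_pos: [0.4803, -0.2537, 0.0098]
orientation: [179.6, 40.1, -10.7]
force: [-0.1, -0.2, -0.8]
opening: 0.0214
```

>>> {"api": "move_arm", "payload": {
  "commands": [
    [1.5, -1.0, 0.0, -1.2, 0.0, 0.0, 0.0],
    [1.5, -2.6, 0.0, -3.1, 0.0, 0.0, 0.0],
    [1.5, -4.5, 0.0, -5.4, 0.0, 0.0, 0.0],
    [1.5, -6.4, 0.0, -7.7, 0.0, 0.0, 0.0],
    [1.5, -8.4, 0.0, -10.0, 0.0, 0.0, 0.0],
    [1.5, -10.3, 0.0, -12.2, 0.0, 0.0, 0.0],
    [1.5, -12.2, 0.0, -14.5, 0.0, 0.0, 0.0],
    [1.5, -12.9, 0.0, -15.3, 0.0, 0.0, 0.0]
  ]
}}

```text
clock: 24.1
tool_pos: [0.481, -0.2528, 0.2124]
orientation: [179.5, 39.8, -10.7]
force: [0.1, 0.1, -1.7]
opening: 0.0217
```

```bash
python3 - <<'E'
from h import *
for n in ("wrist","scene","top"):
    s=cams.snapshot(n); cv2.imwrite(f"pics/{n}11.png",s["frame"][:,:,::-1])
o,R=Rt(); print(o["joint_pos"].round(2),o["tool_pos"].round(4),o["orientation"].round(2),o["opening"])
E
```

```text
[  -8.01   33.85    9.     -1.39 -105.16   87.56] [ 0.4803 -0.2523  0.2099] [179.59  40.04 -10.73] 0.021505066315263957
```

View pics/wrist11.png

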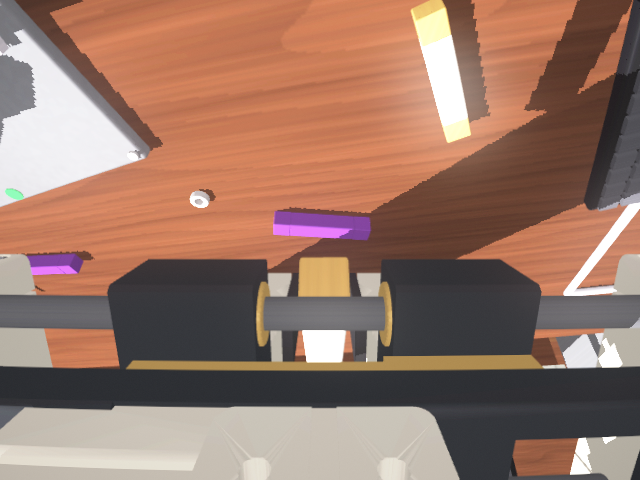

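View pics/scene11.png

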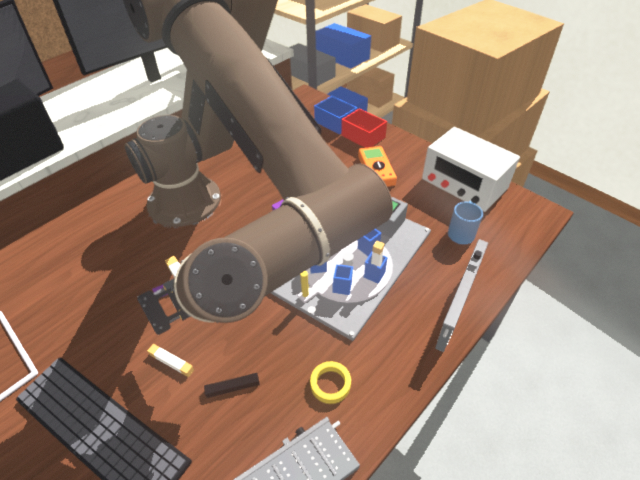

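```bash
python3 - <<'E'
from h import *
s=cams.snapshot("wrist"); o,R=Rt(); p=o["tool_pos"]; t=np.radians(40)
w=np.array([-np.cos(t),0,np.sin(t)]); n=-np.array([np.sin(t),0,np.cos(t)])
print([ (S,proj(s,[p+R.apply(-S*w+.012*n)]).round(1).tolist()) for S in (.008,.012,.016,.02,.024)])
E
```

```text
[(0.008, [[323.4, 303.9]]), (0.012, [[323.4, 299.8]]), (0.016, [[323.4, 295.5]]), (0.02, [[323.4, 291.1]]), (0.024, [[323.4, 286.4]])]
```

```bash
python3 - <<'E'
from h import *
s=cams.snapshot("wrist"); o,R=Rt(); p=o["tool_pos"]
for px in ((325,258),(325,290),(325,345)):
    c,d=ray(s,px); ct=R.inv().apply(c-p); dt=R.inv().apply(d[0])
    print(px,ct.round(3),[(k,(ct+dt*k).round(3)[[0,2]].tolist()) for k in (.13,.14,.15,.16,.17,.18,.19,.2,.21)])
c=cv2.resize(s["frame"][240:360,250:400],None,fx=5,fy=5,interpolation=cv2.INTER_CUBIC); cv2.imwrite("pics/wz11.png",c[:,:,::-1])
s=cams.snapshot("scene"); c=cv2.resize(s["frame"][240:350,120:240],None,fx=6,fy=5,interpolation=cv2.INTER_CUBIC); cv2.imwrite("pics/sz11.png",c[:,:,::-1])
t=np.radians(40); w=np.array([-np.cos(t),0,np.sin(t)]); print(proj(s,[p,p+R.apply(.104*w),p+R.apply([-.1,0,0]),p+R.apply([0,0,.1]),]).round(1).tolist())
E
```

```text
(325, 258) [ 0.065  0.    -0.159] [(0.13, [0.026, -0.035]), (0.14, [0.023, -0.025]), (0.15, [0.02, -0.016]), (0.16, [0.017, -0.006]), (0.17, [0.014, 0.003]), (0.18, [0.011, 0.013]), (0.19, [0.008, 0.022]), (0.2, [0.005, 0.032]), (0.21, [0.002, 0.041])]
(325, 290) [ 0.065  0.    -0.159] [(0.13, [0.015, -0.038]), (0.14, [0.011, -0.028]), (0.15, [0.007, -0.019]), (0.16, [0.003, -0.01]), (0.17, [-0.001, -0.0]), (0.18, [-0.004, 0.009]), (0.19, [-0.008, 0.018]), (0.2, [-0.012, 0.028]), (0.21, [-0.016, 0.037])]
(325, 345) [ 0.065  0.    -0.159] [(0.13, [-0.004, -0.043]), (0.14, [-0.01, -0.034]), (0.15, [-0.015, -0.025]), (0.16, [-0.02, -0.016]), (0.17, [-0.026, -0.007]), (0.18, [-0.031, 0.002]), (0.19, [-0.036, 0.011]), (0.2, [-0.042, 0.02]), (0.21, [-0.047, 0.029])]
[[190.0, 292.2], [170.1, 261.1], [167.1, 249.4], [185.9, 293.3]]
```

View pics/wz11.png

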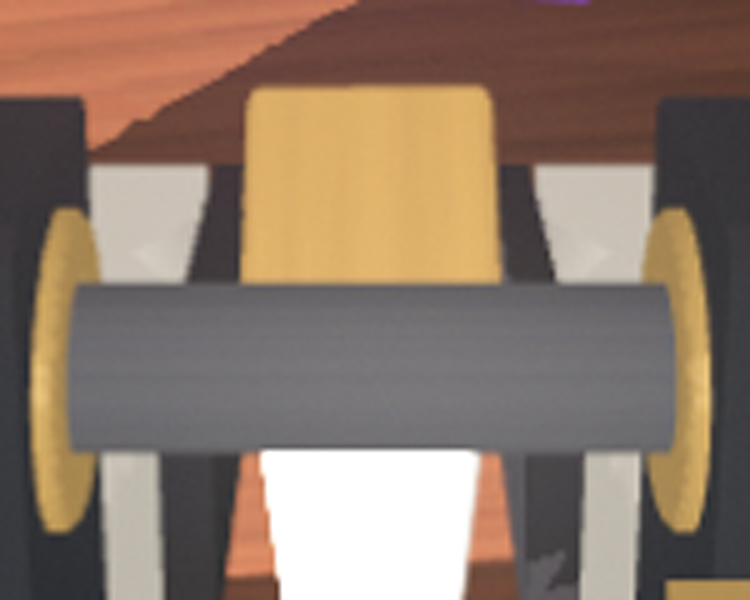

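View pics/sz11.png

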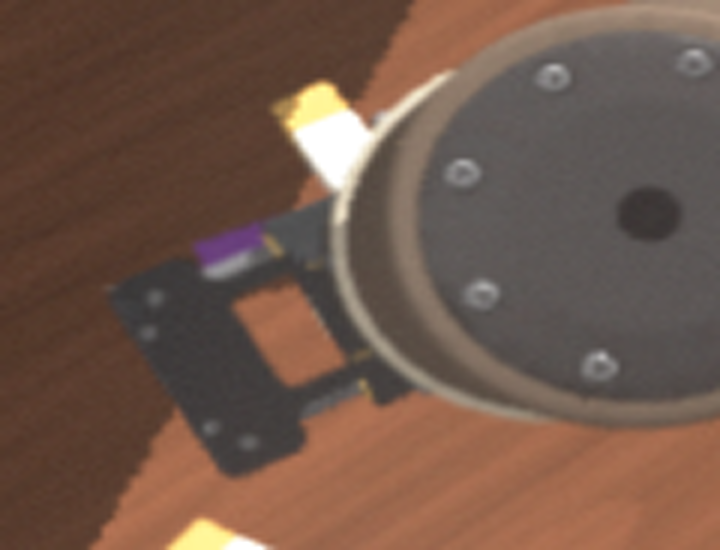

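```bash
python3 - <<'E'
from h import *
s=cams.snapshot("wrist"); o,R=Rt(); p=o["tool_pos"]; t=np.radians(40)
w=np.array([-np.cos(t),0,np.sin(t)]); n=-np.array([np.sin(t),0,np.cos(t)])
print([ (S,proj(s,[p+R.apply(-S*w-.010*n)]).round(1).tolist()) for S in (.008,.012,.016,.02,.024)])
from plan import *
q=o["joint_pos"]; p0=p;R0=R
az=-111.7; c=POCK["near"]
q2,e2=ik(np.array([*c,.265]),place_R(az,40),np.array([54.,30,-5,15,-100,-75])); q3,e3=ik(np.array([*c,.14]),place_R(az,40),q2);print(q2.round(1),e2,q3.round(1),e3)
J=jpath(q,q2,22)
for i,(pp,RR) in enumerate(J):
    f=RR.apply([-.080,0,.067])+pp
    print(i,pp.round(3),"fuse end",f.round(3)) if i%3==1 else 0
emit(p0,R0,J+[J[-1]]*2,1.5)
E
```

```text
[(0.008, [[323.6, 261.9]]), (0.012, [[323.6, 257.2]]), (0.016, [[323.6, 252.4]]), (0.02, [[323.5, 247.4]]), (0.024, [[323.5, 242.2]])]
[  50.3   30.8   -1.5   14.3 -105.8  -74.2] 1.2368888961202934e-11 [ 50.3  37.3  -7.6  13.7 -93.6 -77.3] 3.173859477217446e-14
1 [ 0.489 -0.229  0.211] fuse end [ 0.388 -0.204  0.212]
4 [ 0.506 -0.179  0.217] fuse end [ 0.408 -0.143  0.212]
7 [ 0.521 -0.115  0.225] fuse end [ 0.43  -0.07   0.202]
10 [ 0.529 -0.044  0.234] fuse end [0.449 0.003 0.185]
13 [0.528 0.028 0.244] fuse end [0.467 0.065 0.168]
16 [0.519 0.094 0.253] fuse end [0.483 0.115 0.158]
19 [0.507 0.146 0.261] fuse end [0.495 0.153 0.158]
[[1.5, 0.1, -1.1, -0.3, -0.02, 0.0, 0.05], [1.5, 0.2, -2.4, -0.5, -0.05, 0.0, 0.12], [1.5, 0.3, -4.0, -0.9, -0.09, 0.0, 0.2], [1.5, 0.4, -5.7, -1.2, -0.13, 0.01, 0.29], [1.5, 0.4, -7.6, -1.5, -0.17, 0.03, 0.38], [1.5, 0.3, -9.7, -1.8, -0.21, 0.05, 0.48], [1.5, 0.2, -11.9, -2.1, -0.25, 0.08, 0.59], [1.5, 0.1, -14.2, -2.3, -0.3, 0.12, 0.7]]
[[1.5, -1.6, -1.5, -0.9, -0.03, 0.04, 0.12], [1.5, -3.3, -3.0, -1.8, -0.05, 0.09, 0.24], [1.5, -5.1, -4.4, -2.6, -0.06, 0.15, 0.36], [1.5, -7.0, -5.8, -3.4, -0.07, 0.21, 0.48], [1.5, -8.9, -7.2, -4.1, -0.06, 0.27, 0.6], [1.5, -10.8, -8.5, -4.7, -0.05, 0.33, 0.72], [1.5, -12.8, -9.6, -5.3, -0.02, 0.39, 0.83], [1.5, -14.7, -10.7, -5.7, 0.01, 0.44, 0.93]]
[[1.5, -1.6, 0.7, -1.3, 0.03, 0.04, 0.11], [1.5, -3.0, 1.4, -2.4, 0.07, 0.07, 0.21], [1.5, -4.3, 2.1, -3.3, 0.1, 0.09, 0.29], [1.5, -5.5, 2.8, -4.2, 0.14, 0.11, 0.37], [1.5, -6.6, 3.5, -4.9, 0.17, 0.12, 0.44], [1.5, -7.4, 4.0, -5.5, 0.2, 0.12, 0.5], [1.5, -7.4, 4.0, -5.5, 0.2, 0.12, 0.5], [1.5, -7.4, 4.0, -5.5, 0.2, 0.12, 0.5]]
```

>>> {"api": "move_arm", "payload": {
  "commands": [
    [1.5, 0.1, -1.1, -0.3, -0.02, 0.0, 0.05],
    [1.5, 0.2, -2.4, -0.5, -0.05, 0.0, 0.12],
    [1.5, 0.3, -4.0, -0.9, -0.09, 0.0, 0.2],
    [1.5, 0.4, -5.7, -1.2, -0.13, 0.01, 0.29],
    [1.5, 0.4, -7.6, -1.5, -0.17, 0.03, 0.38],
    [1.5, 0.3, -9.7, -1.8, -0.21, 0.05, 0.48],
    [1.5, 0.2, -11.9, -2.1, -0.25, 0.08, 0.59],
    [1.5, 0.1, -14.2, -2.3, -0.3, 0.12, 0.7]
  ]
}}

```text
clock: 25.45
tool_pos: [0.5215, -0.1152, 0.2254]
orientation: [140.5, 18.9, -51.4]
force: [0.6, 0.1, -0.6]
opening: 0.0218
```

>>> {"api": "move_arm", "payload": {
  "commands": [
    [1.5, -1.6, -1.5, -0.9, -0.03, 0.04, 0.12],
    [1.5, -3.3, -3.0, -1.8, -0.05, 0.09, 0.24],
    [1.5, -5.1, -4.4, -2.6, -0.06, 0.15, 0.36],
    [1.5, -7.0, -5.8, -3.4, -0.07, 0.21, 0.48],
    [1.5, -8.9, -7.2, -4.1, -0.06, 0.27, 0.6],
    [1.5, -10.8, -8.5, -4.7, -0.05, 0.33, 0.72],
    [1.5, -12.8, -9.6, -5.3, -0.02, 0.39, 0.83],
    [1.5, -14.7, -10.7, -5.7, 0.01, 0.44, 0.93]
  ]
}}

```text
clock: 26.45
tool_pos: [0.5221, 0.0741, 0.2509]
orientation: [145.3, -34.4, -77.9]
force: [0.5, -0.6, -1.8]
opening: 0.0215
```

>>> {"api": "move_arm", "payload": {
  "commands": [
    [1.5, -1.6, 0.7, -1.3, 0.03, 0.04, 0.11],
    [1.5, -3.0, 1.4, -2.4, 0.07, 0.07, 0.21],
    [1.5, -4.3, 2.1, -3.3, 0.1, 0.09, 0.29],
    [1.5, -5.5, 2.8, -4.2, 0.14, 0.11, 0.37],
    [1.5, -6.6, 3.5, -4.9, 0.17, 0.12, 0.44],
    [1.5, -7.4, 4.0, -5.5, 0.2, 0.12, 0.5],
    [1.5, -7.4, 4.0, -5.5, 0.2, 0.12, 0.5],
    [1.5, -7.4, 4.0, -5.5, 0.2, 0.12, 0.5]
  ]
}}

```text
clock: 27.45
tool_pos: [0.4998, 0.1698, 0.2657]
orientation: [-179.7, -49.8, -111.9]
force: [0.2, -0.4, -0.9]
opening: 0.0216
```

```bash
python3 - <<'E'
from h import *
for n in ("wrist","scene","top"):
    s=cams.snapshot(n); 
    o,R=Rt(); p=o["tool_pos"]; print(n,proj(s,[p,p-[0,0,.108],[*p[:2],.091],[.4995,.170,.091]]).round(1).tolist())
    f=s["frame"]; 
    if n=="scene": f=cv2.resize(f[150:290,260:400],None,fx=4,fy=4,interpolation=cv2.INTER_CUBIC)
    if n=="top": f=cv2.resize(f[170:290,220:380],None,fx=4,fy=4,interpolation=cv2.INTER_CUBIC)
    cv2.imwrite(f"pics/{n}12.png",f[:,:,::-1])
print(o["joint_pos"].round(2),o["tool_pos"].round(4),o["orientation"].round(2),o["opening"])
E
```

```text
wrist [[322.8, 293.4], [323.6, 361.9], [323.9, 384.9], [324.5, 385.0]]
scene [[334.3, 177.4], [334.1, 209.9], [334.0, 227.8], [333.9, 227.7]]
top [[289.1, 243.8], [292.7, 250.8], [294.5, 254.5], [294.3, 254.7]]
[  50.24   30.63   -1.5    14.34 -105.71  -74.33] [0.5    0.1696 0.266 ] [-179.68  -49.78 -111.99] 0.02166291765069277
```

View pics/scene12.png

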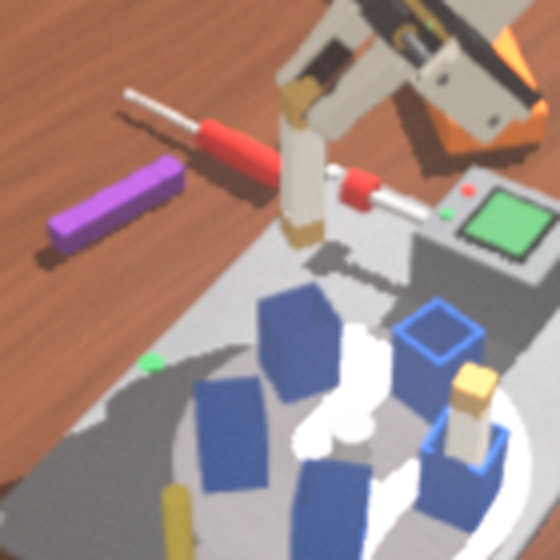

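View pics/top12.png

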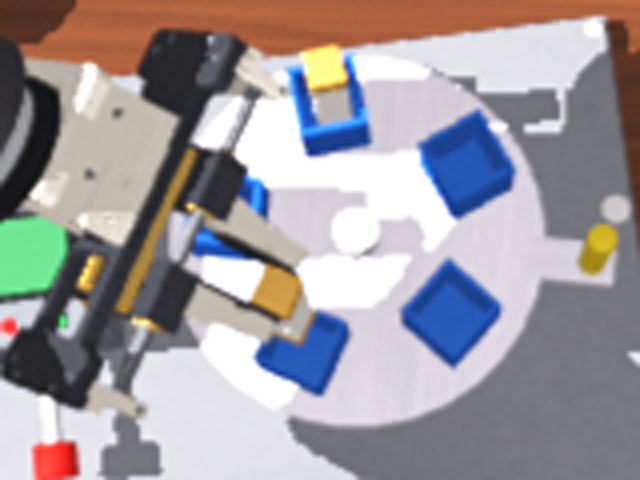

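View pics/wrist12.png

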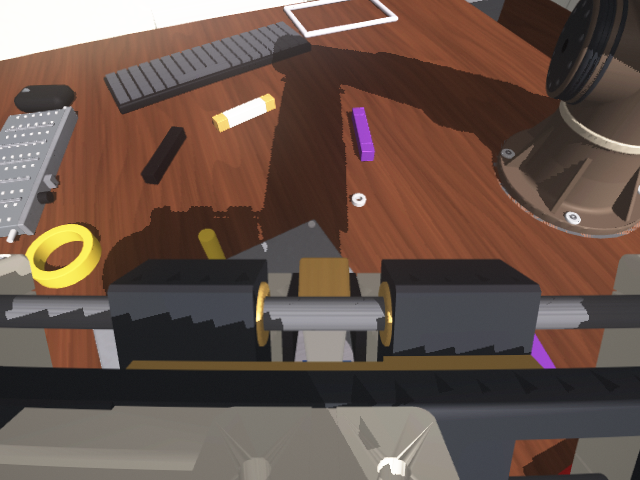

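>>> {"api": "move_arm", "payload": {
  "commands": [
    [1.5, -1.0, 0, 0.8, 0, 0, 0],
    [1.5, -2.3, 0, 1.9, 0, 0, 0],
    [1.5, -3.7, 0, 3.1, 0, 0, 0],
    [1.5, -5.1, 0, 4.3, 0, 0, 0],
    [1.5, -6.5, 0, 5.5, 0, 0, 0],
    [1.5, -7.9, 0, 6.6, 0, 0, 0],
    [1.5, -9.0, 0, 7.5, 0, 0, 0],
    [1.5, -9.5, 0, 8.0, 0, 0, 0]
  ]
}}

```text
clock: 28.6
tool_pos: [0.5004, 0.1701, 0.141]
orientation: [-179.6, -49.8, -112.0]
force: [0.4, 0.4, -0.2]
opening: 0.0215
```

```bash
python3 - <<'E'
from h import *
for n in ("scene","top"):
    s=cams.snapshot(n); 
    f=s["frame"]; 
    if n=="scene": f=cv2.resize(f[150:290,260:400],None,fx=4,fy=4,interpolation=cv2.INTER_CUBIC)
    if n=="top": f=cv2.resize(f[170:290,220:380],None,fx=4,fy=4,interpolation=cv2.INTER_CUBIC)
    cv2.imwrite(f"pics/{n}13.png",f[:,:,::-1])
o,R=Rt(); print(o["joint_pos"].round(2),o["tool_pos"].round(4),o["orientation"].round(2),o["opening"],o["force"])
E
```

```text
[ 50.3   37.1   -7.57  13.82 -93.59 -77.45] [0.5004 0.17   0.1414] [-179.64  -49.81 -111.98] 0.021748290737178044 [-0.11143428  0.02832396 -0.90432057]
```

View pics/scene13.png

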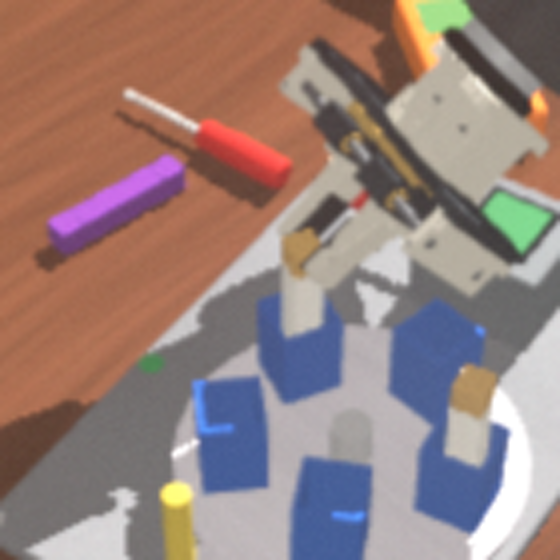

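>>> {"api": "move_arm", "payload": {
  "commands": [
    [3.0, 0, 0, 0, 0, 0, 0],
    [4.5, 0, 0, 0, 0, 0, 0],
    [5.5, 0, 0, 0, 0, 0, 0],
    [5.5, 0, 0, 0, 0, 0, 0],
    [5.5, 0, 0, -2.0, 0, 0, 0],
    [5.5, -0.5, 0, -5.0, 0, 0, 0],
    [5.5, 2.0, 0, -9.0, 0, 0, 0],
    [5.5, 6.0, 0, -13.0, 0, 0, 0]
  ]
}}

```text
clock: 29.7
tool_pos: [0.5222, 0.227, 0.2721]
orientation: [-179.7, -49.9, -111.9]
force: [0.6, 0.6, 0.0]
opening: 0.0549
```

```bash
python3 - <<'E'
from h import *
for n in ("scene","top"):
    s=cams.snapshot(n); 
    f=s["frame"]; 
    cv2.imwrite(f"pics/{n}14.png",f[:,:,::-1])
o,R=Rt(); print(o["joint_pos"].round(2),o["tool_pos"].round(4),o["orientation"].round(2),o["opening"],o["force"])
for n in ("top","scene"):
    for a in fuses(n)[1]: print(n,a)
from plan import *
pick((.4500,-.3505),15.0,n=20)
E
```

```text
[  51.75   34.79    7.94   13.76 -110.59  -74.46] [0.5242 0.228  0.2775] [-179.17  -49.28 -112.27] 0.05518584124939358 [0.43631638 0.24442228 0.29280464]
top (array([0.6117, 0.8939]), 60.9, array([0.022, 0.141]))
top (array([0.6027, 0.3492]), 153.0, array([0.025, 0.108]))
top (array([ 0.5012, -0.5085]), 11.5, array([0.018, 0.109]))
top (array([ 0.4525, -0.3516]), 15.2, array([0.031, 0.12 ]))
top (array([0.066 , 0.0877]), 144.8, array([0.029, 0.106]))
scene (array([ 0.4497, -0.349 ]), 15.0, array([0.027, 0.117]))
[  51.7   35.     7.6   13.6 -110.4  -74.5] [ -6.9  37.6  -1.5  13.9 -88.9 106.9] 2.412333236780382e-10 [ -6.9  44.7  -5.5  14.2 -78.  104.1] 3.06014071664298e-14
[0.53  0.212 0.269] [0.556 0.145 0.251] [0.578 0.052 0.227] [ 0.583 -0.057  0.2  ] [ 0.568 -0.165  0.174] [ 0.536 -0.258  0.151] [ 0.503 -0.324  0.134] 
[[8.7, 0.4, -1.2, 1.1, -0.02, -0.01, -0.07], [8.7, 0.9, -2.7, 2.5, -0.04, -0.01, -0.16], [8.7, 1.6, -4.4, 4.3, -0.07, -0.03, -0.27], [8.7, 2.4, -6.1, 6.3, -0.1, -0.05, -0.39], [8.7, 3.3, -8.0, 8.6, -0.13, -0.08, -0.51], [8.7, 4.4, -9.8, 11.1, -0.15, -0.11, -0.65], [
[... 660 characters left out ...]
 0.1, 0.0, -0.37], [8.7, 3.5, 4.6, 12.0, 0.1, 0.0, -0.37], [8.7, 5.0, 3.9, 13.8, 0.1, 0.0, -0.37]]
[[8.7, 0.9, -0.1, 1.1, 0.0, 0.0, 0.0], [8.7, 1.3, -0.1, 1.6, 0.0, 0.0, 0.0], [8.7, 1.3, -0.1, 1.6, 0.0, 0.0, 0.0], [4.0, 1.3, -0.1, 1.6, 0.0, 0.0, 0.0], [1.5, 1.3, -0.1, 1.6, 0.0, 0.0, 0.0], [1.5, 1.3, -0.1, 1.6, 0.0, 0.0, 0.0], [1.5, 1.3, -0.1, 1.6, 0.0, 0.0, 0.0], [1.5, 1.3, -0.1, 1.6, 0.0, 0.0, 0.0]]
[[1.5, 0.0, 0.0, 0.0, 0.0, 0.0, 0.0], [1.5, 0.0, 0.0, 0.0, 0.0, 0.0, 0.0], [1.5, 0.0, 0.0, 0.0, 0.0, 0.0, 0.0], [1.5, 0.0, 0.0, 0.0, 0.0, 0.0, 0.0], [1.5, 0.0, 0.0, 0.0, 0.0, 0.0, 0.0], [1.5, 0.0, 0.0, 0.0, 0.0, 0.0, 0.0], [1.5, 0.0, 0.0, 0.0, 0.0, 0.0, 0.0], [1.5, 0.0, 0.0, 0.0, 0.0, 0.0, 0.0]]
```

View pics/scene14.png

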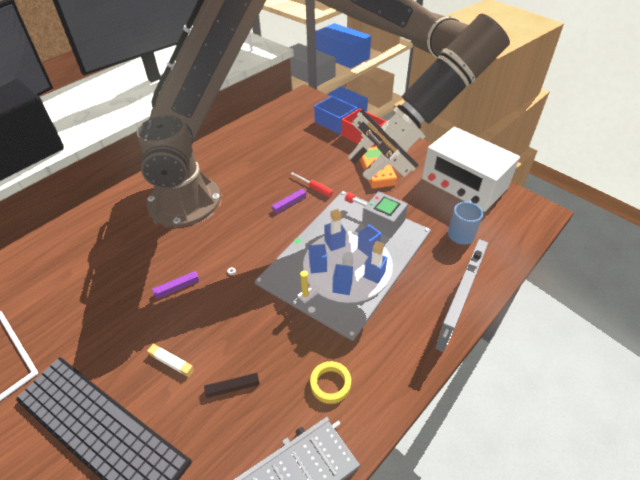

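```bash
sed -i 's/    D=\[(np.array(\[\*p,zg+z/    while len(J)%8: J.append(J[-1])\n    D=[(np.array([*p,zg+z/' plan.py; python3 -c "
from plan import *
pick((.4495,-.3495),15.1,n=20)"
```

```text
[  51.7   35.     7.6   13.6 -110.4  -74.5] [ -6.8  37.5  -1.6  13.9 -88.8 106.8] 3.154419947617195e-14 [ -6.8  44.7  -5.7  14.2 -77.9 104.1] 3.829254235776693e-14
[0.53  0.212 0.269] [0.556 0.145 0.251] [0.578 0.052 0.227] [ 0.583 -0.056  0.2  ] [ 0.567 -0.165  0.174] [ 0.536 -0.257  0.151] [ 0.502 -0.323  0.134] 
[[8.7, 0.4, -1.2, 1.1, -0.02, -0.01, -0.07], [8.7, 0.9, -2.7, 2.5, -0.04, -0.01, -0.16], [8.7, 1.6, -4.3, 4.3, -0.07, -0.03, -0.27], [8.7, 2.4, -6.1, 6.3, -0.1, -0.05, -0.39], [8.7, 3.3, -8.0, 8.6, -0.13, -0.08, -0.51], [8.7, 4.4, -9.8, 11.1, -0.15, -0.11, -0.65], [8.7, 5.6, -11.6, 13.9, -0.17, -0.15, -0.79], [8.7, 7.0, -13.2, 16.8, -0.19, -0.2, -0.94]]
[[8.7, 2.8, 0.1, 2.5, 0.0, -0.04, -0.16], [8.7, 5.5, 0.4, 5.1, 0.01, -0.09, -0.31], [8.7, 8.1, 0.8, 7.9, 0.02, -0.13, -0.47], [8.7, 10.5, 1.4, 10.7, 0.04, -0.17, -0.62], [8.7, 12.8, 2.2, 13.5, 0.07, -0.2, -0.76], [8.7, 14.8, 3.0, 16.3, 0.11, -0.23, -0.9], [8.7, 16.5, 4.0, 19.0, 0.15, -0.26, -1.04], [8.7, 18.1, 5.0, 21.6, 0.19, -0.27, -1.16]]
[[8.7, -0.1, 2.1, 1.9, 0.03, -0.01, -0.11], [8.7, -0.4, 4.0, 3.6, 0.06, -0.01, -0.21], [8.7, -0.6, 5.6, 5.1, 0.08, 0.0, -0.3], [8.7, -0.9, 6.8, 6.3, 0.1, 0.0, -0.37], [8.7, -0.9, 6.8, 6.3, 0.1, 0.0, -0.37], [8.7, -0.9, 6.8, 6.3, 0.1, 0.0, -0.37], [8.7, -0.9, 6.8, 6.3, 0.1, 0.0, -0.37], [8.7, -0.9, 6.8, 6.3, 0.1, 0.0, -0.37]]
[[8.7, 1.0, 0.0, 1.1, 0.0, 0.0, 0.0], [8.7, 2.9, 0.0, 3.4, 0.0, 0.0, 0.0], [8.7, 4.8, 0.0, 5.7, 0.0, 0.0, 0.0], [8.7, 6.4, 0.1, 7.6, 0.0, 0.0, 0.0], [8.7, 7.3, 0.1, 8.7, 0.0, 0.0, 0.0], [8.7, 7.7, 0.1, 9.2, 0.0, 0.0, 0.0], [8.7, 7.7, 0.1, 9.2, 0.0, 0.0, 0.0], [4.0, 7.7, 0.1, 9.2, 0.0, 0.0, 0.0]]
[[1.5, 0.0, 0.0, 0.0, 0.0, 0.0, 0.0], [1.5, 0.0, 0.0, 0.0, 0.0, 0.0, 0.0], [1.5, 0.0, 0.0, 0.0, 0.0, 0.0, 0.0], [1.5, 0.0, 0.0, 0.0, 0.0, 0.0, 0.0], [1.5, 0.0, 0.0, 0.0, 0.0, 0.0, 0.0], [1.5, 0.0, 0.0, 0.0, 0.0, 0.0, 0.0], [1.5, 0.0, 0.0, 0.0, 0.0, 0.0, 0.0], [1.5, 0.0, 0.0, 0.0, 0.0, 0.0, 0.0]]
```

>>> {"api": "move_arm", "payload": {
  "commands": [
    [8.7, 0.4, -1.2, 1.1, -0.02, -0.01, -0.07],
    [8.7, 0.9, -2.7, 2.5, -0.04, -0.01, -0.16],
    [8.7, 1.6, -4.3, 4.3, -0.07, -0.03, -0.27],
    [8.7, 2.4, -6.1, 6.3, -0.1, -0.05, -0.39],
    [8.7, 3.3, -8.0, 8.6, -0.13, -0.08, -0.51],
    [8.7, 4.4, -9.8, 11.1, -0.15, -0.11, -0.65],
    [8.7, 5.6, -11.6, 13.9, -0.17, -0.15, -0.79],
    [8.7, 7.0, -13.2, 16.8, -0.19, -0.2, -0.94]
  ]
}}

```text
clock: 30.9
tool_pos: [0.5806, 0.0153, 0.2158]
orientation: [135.8, -15.9, -57.4]
force: [0.3, -0.6, 0.0]
opening: 0.0866
```

>>> {"api": "move_arm", "payload": {
  "commands": [
    [8.7, 2.8, 0.1, 2.5, 0.0, -0.04, -0.16],
    [8.7, 5.5, 0.4, 5.1, 0.01, -0.09, -0.31],
    [8.7, 8.1, 0.8, 7.9, 0.02, -0.13, -0.47],
    [8.7, 10.5, 1.4, 10.7, 0.04, -0.17, -0.62],
    [8.7, 12.8, 2.2, 13.5, 0.07, -0.2, -0.76],
    [8.7, 14.8, 3.0, 16.3, 0.11, -0.23, -0.9],
    [8.7, 16.5, 4.0, 19.0, 0.15, -0.26, -1.04],
    [8.7, 18.1, 5.0, 21.6, 0.19, -0.27, -1.16]
  ]
}}

```text
clock: 31.9
tool_pos: [0.5339, -0.2595, 0.1503]
orientation: [158.0, 36.2, -11.0]
force: [0.1, 0.3, -0.3]
opening: 0.087
```

>>> {"api": "move_arm", "payload": {
  "commands": [
    [8.7, -0.1, 2.1, 1.9, 0.03, -0.01, -0.11],
    [8.7, -0.4, 4.0, 3.6, 0.06, -0.01, -0.21],
    [8.7, -0.6, 5.6, 5.1, 0.08, 0.0, -0.3],
    [8.7, -0.9, 6.8, 6.3, 0.1, 0.0, -0.37],
    [8.7, -0.9, 6.8, 6.3, 0.1, 0.0, -0.37],
    [8.7, -0.9, 6.8, 6.3, 0.1, 0.0, -0.37],
    [8.7, -0.9, 6.8, 6.3, 0.1, 0.0, -0.37],
    [8.7, -0.9, 6.8, 6.3, 0.1, 0.0, -0.37]
  ]
}}

```text
clock: 32.9
tool_pos: [0.4927, -0.3377, 0.1307]
orientation: [-179.9, 40.1, 15.3]
force: [0.1, 0.1, 0.3]
opening: 0.0867
```

```bash
python3 - <<'E'
from h import *
for n in ("wrist","scene","top"):
    for a in fuses(n)[1]: print(n,a)
s=cams.snapshot("wrist"); cv2.imwrite("pics/w15.png",s["frame"][:,:,::-1])
o,R=Rt(); print(o["joint_pos"].round(2),o["tool_pos"].round(4),o["orientation"].round(2))
from plan import *
a=np.radians(15.1);f=np.array([np.cos(a),np.sin(a)]);p=np.array([.4495,-.3495])+.045*f;print(p)
print(rows_to([*p,.0105],grasp_pose(-f,40)))
E
```

```text
wrist (array([ 0.4588, -0.3493]), 16.5, array([0.027, 0.132]))
top (array([ 0.5143, -0.3215]), 41.9, array([0.025, 0.11 ]))
[ -6.82  37.5   -1.58  13.93 -89.   106.96] [ 0.4925 -0.338   0.1308] [-179.91   40.14   15.25]
[ 0.49294627 -0.3377773 ]
(array([7.79, 0.  , 9.16]), array([0.   , 0.003, 0.002]))
```

View pics/w15.png

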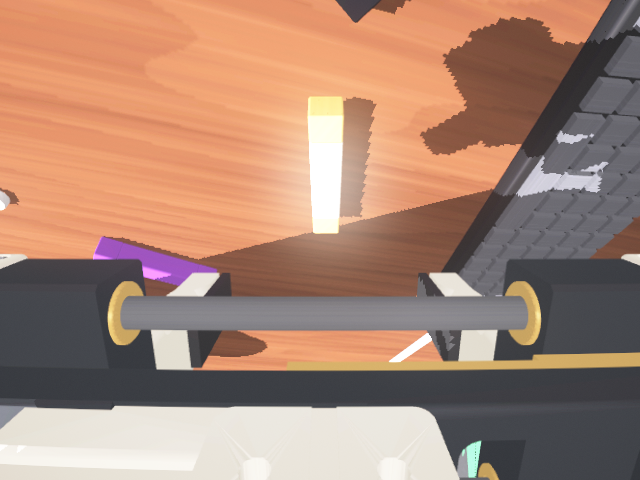

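>>> {"api": "move_arm", "payload": {
  "commands": [
    [8.7, 1.0, 0.0, 1.1, 0.0, 0.0, 0.0],
    [8.7, 2.9, 0.0, 3.4, 0.0, 0.0, 0.0],
    [8.7, 4.8, 0.0, 5.7, 0.0, 0.0, 0.0],
    [8.7, 6.4, 0.0, 7.6, 0.0, 0.0, 0.0],
    [8.7, 7.4, 0.0, 8.7, 0.0, 0.0, 0.0],
    [8.7, 7.8, 0.0, 9.2, 0.0, 0.0, 0.0],
    [8.7, 7.8, 0.0, 9.2, 0.0, 0.0, 0.0],
    [4.0, 7.8, 0.0, 9.2, 0.0, 0.0, 0.0]
  ]
}}

```text
clock: 34.1
tool_pos: [0.4931, -0.3382, 0.0109]
orientation: [-180.0, 40.1, 15.2]
force: [-0.3, -0.4, -0.2]
opening: 0.0816
```

>>> {"api": "move_arm", "payload": {
  "commands": [
    [1.5, 0.0, 0.0, 0.0, 0.0, 0.0, 0.0],
    [1.5, 0.0, 0.0, 0.0, 0.0, 0.0, 0.0],
    [1.5, 0.0, 0.0, 0.0, 0.0, 0.0, 0.0],
    [1.5, 0.0, 0.0, 0.0, 0.0, 0.0, 0.0],
    [1.5, 0.0, 0.0, 0.0, 0.0, 0.0, 0.0],
    [1.5, 0.0, 0.0, 0.0, 0.0, 0.0, 0.0],
    [1.5, 0.0, 0.0, 0.0, 0.0, 0.0, 0.0],
    [1.5, 0.0, 0.0, 0.0, 0.0, 0.0, 0.0]
  ]
}}

```text
clock: 35.1
tool_pos: [0.4926, -0.338, 0.0101]
orientation: [-179.9, 40.1, 15.2]
force: [-0.2, 0.5, 0.1]
opening: 0.022
```

>>> {"api": "move_arm", "payload": {
  "commands": [
    [1.5, -1.0, 0.0, -1.2, 0.0, 0.0, 0.0],
    [1.5, -2.6, 0.0, -3.1, 0.0, 0.0, 0.0],
    [1.5, -4.5, 0.0, -5.4, 0.0, 0.0, 0.0],
    [1.5, -6.4, 0.0, -7.7, 0.0, 0.0, 0.0],
    [1.5, -8.4, 0.0, -10.0, 0.0, 0.0, 0.0],
    [1.5, -10.3, 0.0, -12.2, 0.0, 0.0, 0.0],
    [1.5, -12.2, 0.0, -14.5, 0.0, 0.0, 0.0],
    [1.5, -12.9, 0.0, -15.3, 0.0, 0.0, 0.0]
  ]
}}

```text
clock: 36.1
tool_pos: [0.4933, -0.3384, 0.2128]
orientation: [180.0, 39.9, 15.2]
force: [0.3, 0.1, -1.4]
opening: 0.0216
```

```bash
python3 - <<'E'
from h import *
from plan import *
cams.snapshot("wrist"); cams.snapshot("wrist")
s=cams.snapshot("wrist"); o,R=Rt(); p=o["tool_pos"]; t=np.radians(40); q=o["joint_pos"]
cv2.imwrite("pics/w16.png",s["frame"][:,:,::-1])
print(q.round(1),p,o["opening"])
w=np.array([-np.cos(t),0,np.sin(t)]); n=-np.array([np.sin(t),0,np.cos(t)])
print([ (S,proj(s,[p+R.apply(-S*w-.010*n)]).round(1).tolist()) for S in (.008,.012,.016,.02,.024)])
p0=p;R0=R
az=-94.4; c=POCK["left"]
q2,e2=ik(np.array([*c,.285]),place_R(az,40),np.array([54.,30,-5,25,-95,-65])); q3,e3=ik(np.array([*c,.14]),place_R(az,40),q2);print(q2.round(1),e2,q3.round(1),e3)
J=jpath(q,q2,24,True)
for i,(pp,RR) in enumerate(J):
    f=RR.apply([-.080,0,.067])+pp
    print(i,pp.round(3),"fuse end",f.round(3)) if i%3==1 else 0
emit(p0,R0,J,1.5)
E
```

```text
[ -6.8  33.8   2.7  14.  -96.7 108.9] [ 0.49254431 -0.33812223  0.21021166] 0.021598599238701686
[(0.008, [[323.3, 260.1]]), (0.012, [[323.3, 255.4]]), (0.016, [[323.3, 250.6]]), (0.02, [[323.3, 245.6]]), (0.024, [[323.3, 240.3]])]
[  52.9   33.3    1.7   25.1 -102.2  -61.9] 4.442595155905767e-11 [ 52.9  40.1  -5.7  24.5 -89.4 -67.9] 4.823599634694356e-13
1 [ 0.509 -0.314  0.214] fuse end [ 0.407 -0.335  0.215]
4 [ 0.541 -0.261  0.222] fuse end [ 0.437 -0.27   0.218]
7 [ 0.573 -0.19   0.231] fuse end [ 0.47  -0.186  0.215]
10 [ 0.598 -0.105  0.243] fuse end [ 0.502 -0.093  0.203]
13 [ 0.61  -0.015  0.254] fuse end [ 0.53  -0.001  0.189]
16 [0.61  0.073 0.266] fuse end [0.554 0.083 0.178]
19 [0.599 0.149 0.275] fuse end [0.57  0.154 0.175]
22 [0.584 0.205 0.283] fuse end [0.579 0.207 0.179]
[[1.5, 0.7, -0.8, -0.8, -0.02, 0.0, 0.05], [1.5, 1.5, -1.9, -1.8, -0.04, -0.01, 0.11], [1.5, 2.4, -3.1, -2.8, -0.07, 0.0, 0.19], [1.5, 3.4, -4.5, -4.0, -0.1, 0.0, 0.27], [1.5, 4.4, -6.2, -5.2, -0.14, 0.01, 0.35], [1.5, 5.4, -8.0, -6.5, -0.17, 0.02, 0.45], [1.5, 6.5, -10.0, -7.8, -0.21, 0.04, 0.55], [1.5, 7.6, -12.2, -9.1, -0.25, 0.07, 0.65]]
[[1.5, -0.5, -2.1, -1.9, -0.03, 0.03, 0.11], [1.5, -1.0, -4.4, -3.8, -0.05, 0.06, 0.23], [1.5, -1.7, -6.7, -5.6, -0.07, 0.11, 0.34], [1.5, -2.5, -9.0, -7.4, -0.09, 0.15, 0.46], [1.5, -3.5, -11.3, -9.2, -0.09, 0.2, 0.58], [1.5, -4.6, -13.6, -10.9, -0.09, 0.25, 0.69], [1.5, -5.8, -15.9, -12.4, -0.08, 0.31, 0.81], [1.5, -7.1, -18.1, -13.9, -0.07, 0.36, 0.92]]
[[1.5, -2.0, -0.3, -2.1, 0.02, 0.04, 0.11], [1.5, -3.9, -0.6, -4.0, 0.05, 0.07, 0.21], [1.5, -5.8, -0.7, -5.8, 0.08, 0.1, 0.31], [1.5, -7.5, -0.7, -7.5, 0.11, 0.12, 0.4], [1.5, -9.2, -0.7, -8.9, 0.14, 0.14, 0.49], [1.5, -10.7, -0.6, -10.2, 0.17, 0.15, 0.56], [1.5, -12.0, -0.5, -11.3, 0.2, 0.16, 0.63], [1.5, -13.1, -0.4, -12.2, 0.22, 0.17, 0.68]]
```

View pics/w16.png

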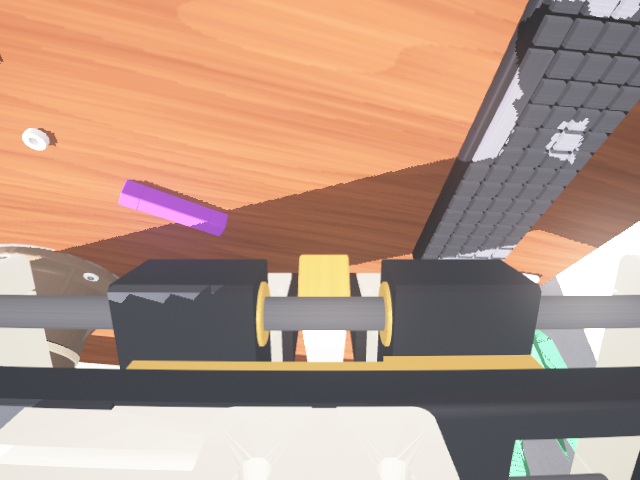

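>>> {"api": "move_arm", "payload": {
  "commands": [
    [1.5, 0.7, -0.8, -0.8, -0.02, 0.0, 0.05],
    [1.5, 1.5, -1.9, -1.8, -0.04, -0.01, 0.11],
    [1.5, 2.4, -3.1, -2.8, -0.07, 0.0, 0.19],
    [1.5, 3.4, -4.5, -4.0, -0.1, 0.0, 0.27],
    [1.5, 4.4, -6.2, -5.2, -0.14, 0.01, 0.35],
    [1.5, 5.4, -8.0, -6.5, -0.17, 0.02, 0.45],
    [1.5, 6.5, -10.0, -7.8, -0.21, 0.04, 0.55],
    [1.5, 7.6, -12.2, -9.1, -0.25, 0.07, 0.65]
  ]
}}

```text
clock: 37.25
tool_pos: [0.5732, -0.1893, 0.2293]
orientation: [142.9, 23.8, -25.1]
force: [0.5, -0.3, -1.6]
opening: 0.0215
```

>>> {"api": "move_arm", "payload": {
  "commands": [
    [1.5, -0.5, -2.1, -1.9, -0.03, 0.03, 0.11],
    [1.5, -1.0, -4.4, -3.8, -0.05, 0.06, 0.23],
    [1.5, -1.7, -6.7, -5.6, -0.07, 0.11, 0.34],
    [1.5, -2.5, -9.0, -7.4, -0.09, 0.15, 0.46],
    [1.5, -3.5, -11.3, -9.2, -0.09, 0.2, 0.58],
    [1.5, -4.6, -13.6, -10.9, -0.09, 0.25, 0.69],
    [1.5, -5.8, -15.9, -12.4, -0.08, 0.31, 0.81],
    [1.5, -7.1, -18.1, -13.9, -0.07, 0.36, 0.92]
  ]
}}

```text
clock: 38.25
tool_pos: [0.6112, 0.0448, 0.2604]
orientation: [139.3, -26.4, -52.3]
force: [-0.3, -0.0, -0.9]
opening: 0.0216
```

>>> {"api": "move_arm", "payload": {
  "commands": [
    [1.5, -2.0, -0.3, -2.1, 0.02, 0.04, 0.11],
    [1.5, -3.9, -0.6, -4.0, 0.05, 0.07, 0.21],
    [1.5, -5.8, -0.7, -5.8, 0.08, 0.1, 0.31],
    [1.5, -7.5, -0.7, -7.5, 0.11, 0.12, 0.4],
    [1.5, -9.2, -0.7, -8.9, 0.14, 0.14, 0.49],
    [1.5, -10.7, -0.6, -10.2, 0.17, 0.15, 0.56],
    [1.5, -12.0, -0.5, -11.3, 0.2, 0.16, 0.63],
    [1.5, -13.1, -0.4, -12.2, 0.22, 0.17, 0.68]
  ]
}}

```text
clock: 39.25
tool_pos: [0.58, 0.2193, 0.2832]
orientation: [179.9, -50.3, -94.4]
force: [0.1, 0.3, -0.0]
opening: 0.0219
```

```bash
python3 - <<'E'
from h import *
from kin import POCK,place_R
for i in range(4): cams.snapshot("top")
for n in ("scene","top"):
    s=cams.snapshot(n); 
    o,R=Rt(); p=o["tool_pos"]; print(n,proj(s,[p,p-[0,0,.108],[*p[:2],.091],[*POCK["left"],.091]]).round(1).tolist())
    f=s["frame"]; 
    if n=="scene": f=cv2.resize(f[140:290,280:430],None,fx=4,fy=4,interpolation=cv2.INTER_CUBIC)
    if n=="top": f=cv2.resize(f[170:290,220:380],None,fx=4,fy=4,interpolation=cv2.INTER_CUBIC)
    cv2.imwrite(f"pics/{n}17.png",f[:,:,::-1])
print(o["joint_pos"].round(2),o["tool_pos"].round(4),o["orientation"].round(2),o["opening"])
print(rows_to([*POCK["left"],.142],place_R(-94.4,40)))
E
```

```text
scene [[373.8, 176.5], [370.8, 209.8], [368.6, 232.8], [368.7, 232.6]]
top [[266.2, 203.1], [271.9, 213.9], [275.7, 221.1], [275.4, 221.4]]
[  52.76   33.57    1.9    25.07 -102.43  -61.77] [0.5806 0.2182 0.284 ] [179.71 -50.22 -94.29] 0.02195875854955989
(array([-10.96,   0.02,   9.02]), array([ 0.004, -0.004,  0.001]))
```

View pics/scene17.png

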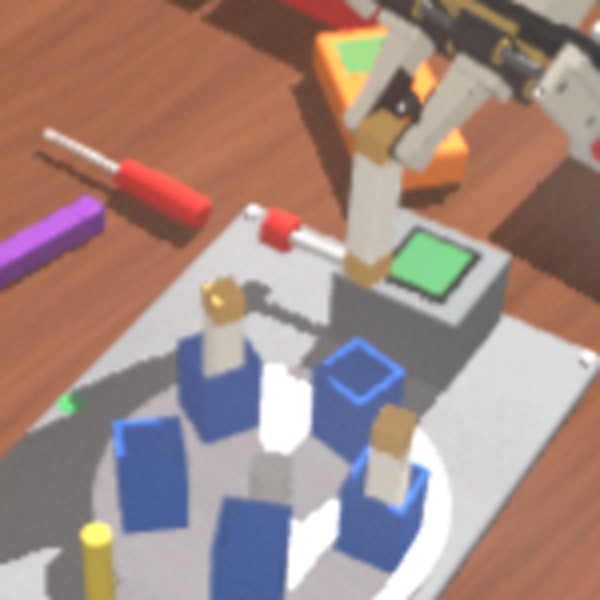

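View pics/top17.png

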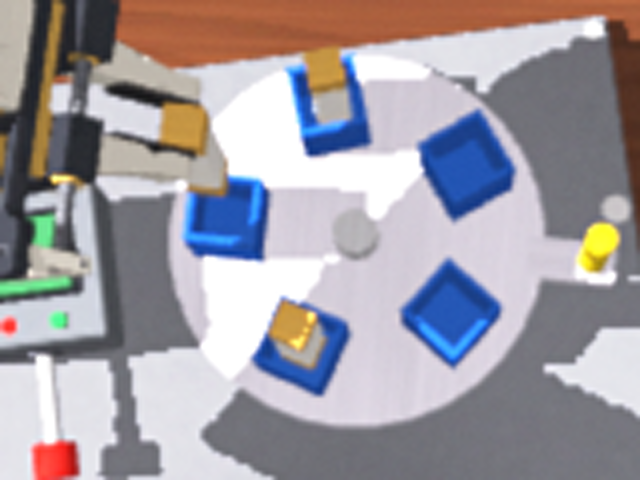

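>>> {"api": "move_arm", "payload": {
  "commands": [
    [1.5, -1.0, 0, 0.8, 0, 0, 0],
    [1.5, -2.6, 0, 2.1, 0, 0, 0],
    [1.5, -4.3, 0, 3.5, 0, 0, 0],
    [1.5, -6.0, 0, 4.9, 0, 0, 0],
    [1.5, -7.7, 0, 6.3, 0, 0, 0],
    [1.5, -9.2, 0, 7.5, 0, 0, 0],
    [1.5, -10.4, 0, 8.5, 0, 0, 0],
    [1.5, -11.0, 0, 9.0, 0, 0, 0]
  ]
}}

```text
clock: 40.55
tool_pos: [0.5804, 0.22, 0.1416]
orientation: [179.8, -50.2, -94.3]
force: [-0.6, 0.5, -0.6]
opening: 0.0218
```

```bash
python3 - <<'E'
from h import *
for n in ("scene",):
    s=cams.snapshot(n); 
    f=cv2.resize(s["frame"][140:290,280:430],None,fx=4,fy=4,interpolation=cv2.INTER_CUBIC)
    cv2.imwrite(f"pics/{n}18.png",f[:,:,::-1])
o,R=Rt(); print(o["joint_pos"].round(2),o["tool_pos"].round(4),o["orientation"].round(2),o["opening"],o["force"])
E
```

```text
[ 52.94  40.27  -5.19  24.35 -89.95 -67.71] [0.5803 0.2199 0.141 ] [179.78 -50.23 -94.32] 0.02138472559967035 [ 0.032397    1.07101272 -0.97818909]
```

View pics/scene18.png

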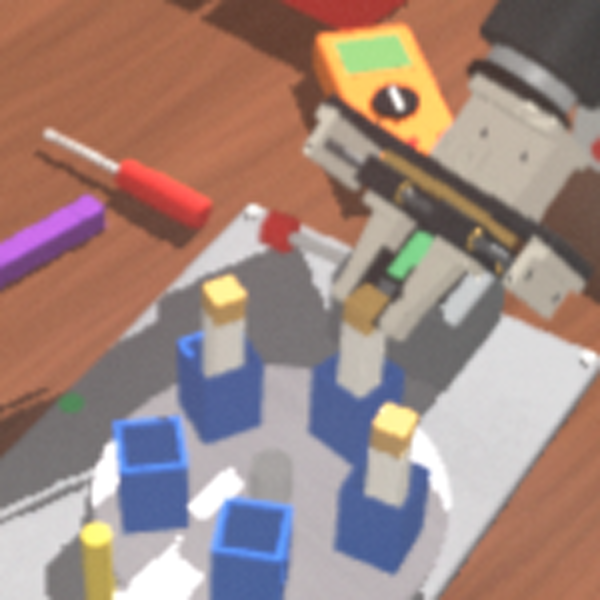

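>>> {"api": "move_arm", "payload": {
  "commands": [
    [3.0, 0, 0, 0, 0, 0, 0],
    [4.5, 0, 0, 0, 0, 0, 0],
    [5.0, 0, 0, 0, 0, 0, 0],
    [5.0, 0, 0, 0, 0, 0, 0],
    [5.0, 0, 0, -2.0, 0, 0, 0],
    [5.0, 0, 0, -5.0, 0, 0, 0],
    [5.0, 2.0, 0, -9.0, 0, 0, 0],
    [5.0, 5.0, 0, -13.0, 0, 0, 0]
  ]
}}

```text
clock: 41.6
tool_pos: [0.5858, 0.2883, 0.2648]
orientation: [179.8, -50.3, -94.3]
force: [0.1, 0.0, 0.0]
opening: 0.0501
```

```bash
python3 - <<'E'
from h import *
for i in range(3): cams.snapshot("top")
for n in ("scene","top"):
    s=cams.snapshot(n); 
    f=s["frame"]
    cv2.imwrite(f"pics/{n}19.png",f[:,:,::-1])
    if n=="scene": f=cv2.resize(f[160:310,280:430],None,fx=4,fy=4,interpolation=cv2.INTER_CUBIC)
    if n=="top": f=cv2.resize(f[170:290,220:380],None,fx=4,fy=4,interpolation=cv2.INTER_CUBIC)
    cv2.imwrite(f"pics/{n}19z.png",f[:,:,::-1])
    for nm,pt in (("far",(.6524,.159)),("left",(.58,.219)),("near",(.4995,.17))): print(n,nm,proj(s,[[*pt,.151],[*pt,.14],[*pt,.091]]).round(1).tolist())
o,R=Rt(); print(o["joint_pos"].round(2),o["tool_pos"].round(4),o["orientation"].round(2),o["opening"],o["force"])
E
```

```text
scene far [[377.8, 243.6], [377.4, 246.6], [375.9, 259.4]]
scene left [[370.1, 216.5], [369.8, 219.6], [368.7, 232.6]]
scene near [[334.1, 211.6], [334.0, 214.7], [333.9, 227.7]]
top far [[299.7, 186.6], [299.9, 187.8], [301.0, 193.0]]
top left [[272.7, 216.4], [273.2, 217.3], [275.4, 221.4]]
top near [[292.7, 251.4], [293.0, 252.0], [294.3, 254.7]]
[  55.57   38.98    9.74   23.37 -105.54  -63.07] [0.5858 0.2876 0.2641] [179.84 -50.15 -94.37] 0.04985956289833582 [-3.08201867e-04 -8.52108004e-01 -4.55973818e-01]
```

View pics/scene19z.png

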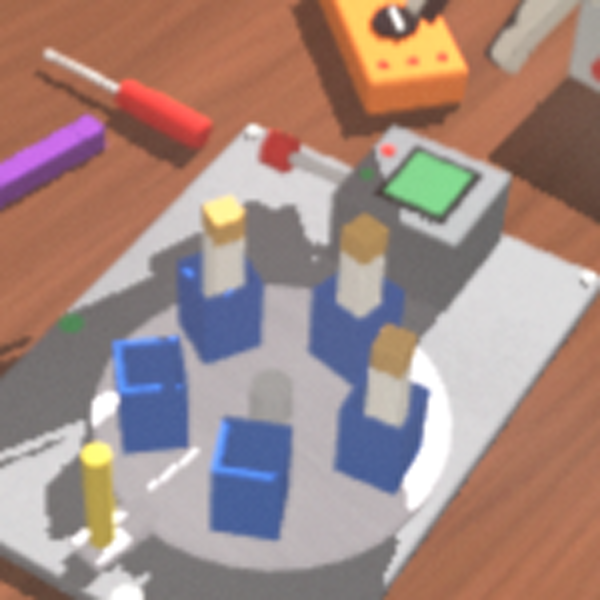

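View pics/top19.png

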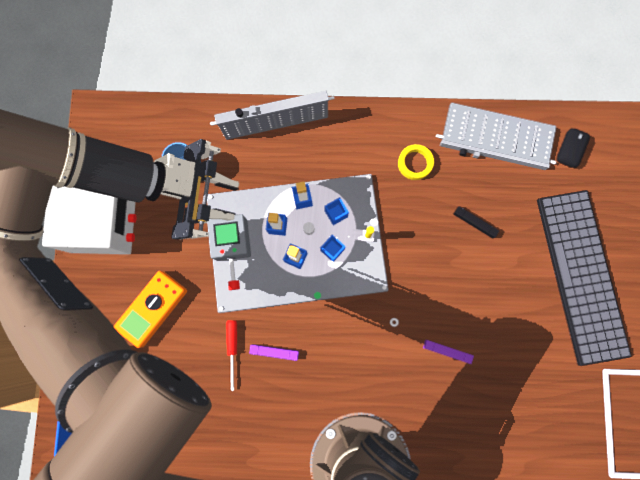

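```bash
python3 - <<'E'
from plan import *; from plant import sensors
o=sensors.get_obs(); p0,R0=ready(o); q=o["joint_pos"]
ax=np.array([.5737,.1395])
def T(ang,z,ps): a=np.radians(ang); return np.array([ax[0]+.1495*np.cos(a),ax[1]+.1495*np.sin(a),z]),Ro.from_euler('xyz',[180,0,ps],degrees=True)
for off in (0,180):
    for s in ([20.,20,0,0,-70,0],[20.,20,0,0,-70,120],[20.,20,0,0,-70,-120]):
        qa,e=ik(*T(-94,.087,-94+off),np.array(s)); Q=[qa]
        for a in np.linspace(-94,-173,12)[1:]:
            qq,ee=ik(*T(a,.087,a+off),Q[-1]); Q.append(qq); e=max(e,ee)
        print(off,e,Q[0].round(0),Q[-1].round(0))
E
```

```text
0 5.502900817855531e-13 [ 19.  18. -24.   0. -49. -23.] [  42.    7.  -38.   -0.  -44. -125.]
0 2.385465712032634e-13 [ 19.  18. -24.  -0. -49. -23.] [  42.    7.  -38.    0.  -44. -125.]
0 3.26267548449007e-13 [ 19.  18. -24.  -0. -49. -23.] [  42.    7.  -38.   -0.  -44. -125.]
180 9.99774163105895e-11 [ 19.  18. -24.  -0. -49. 157.] [ 42.   7. -38.  -0. -44.  55.]
180 8.52123587735852e-11 [ 19.  18. -24.  -0. -49. 157.] [ 42.   7. -38.  -0. -44.  55.]
180 15.024294580070885 [   8.   19.  -18.  -16.  -52. -174.] [  -9.    5.  -58. -174.   -0.  -80.]
```

```bash
python3 - <<'E'
from plan import *; from plant import sensors
o=sensors.get_obs(); p0,R0=ready(o); q=o["joint_pos"]
R=Ro.from_euler('xyz',[180,0,-94],degrees=True); pt=np.array([.563,-.0085])
q2,e=ik(np.array([*pt,.26]),R,np.array([19.,18,-24,0,-49,-23])); print(q2.round(1),e)
J=jpath(q,q2,14); 
for j in J[::2]: print(j[0].round(3),end=" ")
print()
J=[(*j,6.0) for j in J]+[(*J[-1],6.0)]*2
D=[(np.array([*pt,z]),R,6.0) for z in (.245,.21,.17,.13,.10,.087,.087)]+[(np.array([*pt,.087]),R,1.2)]*9
emit(p0,R0,J+D,6)
E
```

```text
[ 19.    8.9 -10.7  -0.  -70.4 -23. ] 2.798358229634313e-11
[0.589 0.271 0.263] [0.594 0.226 0.258] [0.595 0.172 0.253] [0.591 0.118 0.25 ] [0.583 0.07  0.251] [0.574 0.03  0.254] [0.566 0.001 0.258] 
[[6.0, 0.9, -0.4, 1.3, -0.02, -0.04, -0.01], [6.0, 2.1, -0.9, 3.1, -0.05, -0.09, -0.03], [6.0, 3.5, -1.3, 5.1, -0.07, -0.15, -0.05], [6.0, 5.0, -1.6, 7.2, -0.09, -0.22, -0.06], [6.0, 6.5, -1.8, 9.5, -0.11, -0.3, -0.08], [6.0, 8.1, -1.9, 11.7, -0.12, -0.38, -0.08], [6.0, 9.8, -1.8, 13.8, -0.13, -0.46, -0.09], [6.0, 11.4, -1.7, 15.8, -0.12, -0.55, -0.08]]
[[6.0, 2.2, 0.3, 0.7, 0.01, -0.07, -0.01], [6.0, 4.2, 0.6, 1.3, 0.04, -0.14, 0.0], [6.0, 6.0, 0.9, 1.8, 0.06, -0.2, 0.0], [6.0, 7.6, 1.2, 2.2, 0.09, -0.25, 0.0], [6.0, 9.0, 1.5, 2.4, 0.12, -0.29, 0.01], [6.0, 10.0, 1.8, 2.6, 0.14, -0.32, 0.01], [6.0, 10.0, 1.8, 2.6, 0.14, -0.32, 0.01], [6.0, 10.0, 1.8, 2.6, 0.14, -0.32, 0.01]]
[[6.0, 0.0, -0.1, 1.5, 0.01, 0.0, 0.0], [6.0, -0.1, -0.1, 5.0, 0.01, 0.0, 0.0], [6.0, -0.1, -0.1, 9.0, 0.01, 0.0, 0.0], [6.0, -0.1, -0.1, 13.0, 0.01, 0.0, 0.0], [6.0, -0.1, -0.1, 16.0, 0.01, 0.0, 0.0], [6.0, -0.1, -0.1, 17.3, 0.01, 0.0, 0.0], [6.0, -0.1, -0.1, 17.3, 0.01, 0.0, 0.0], [1.2, -0.1, -0.1, 17.3, 0.01, 0.0, 0.0]]
[[1.2, 0.0, 0.0, 0.0, 0.0, 0.0, 0.0], [1.2, 0.0, 0.0, 0.0, 0.0, 0.0, 0.0], [1.2, 0.0, 0.0, 0.0, 0.0, 0.0, 0.0], [1.2, 0.0, 0.0, 0.0, 0.0, 0.0, 0.0], [1.2, 0.0, 0.0, 0.0, 0.0, 0.0, 0.0], [1.2, 0.0, 0.0, 0.0, 0.0, 0.0, 0.0], [1.2, 0.0, 0.0, 0.0, 0.0, 0.0, 0.0], [1.2, 0.0, 0.0, 0.0, 0.0, 0.0, 0.0]]
```

>>> {"api": "move_arm", "payload": {
  "commands": [
    [6.0, 0.9, -0.4, 1.3, -0.02, -0.04, -0.01],
    [6.0, 2.1, -0.9, 3.1, -0.05, -0.09, -0.03],
    [6.0, 3.5, -1.3, 5.1, -0.07, -0.15, -0.05],
    [6.0, 5.0, -1.6, 7.2, -0.09, -0.22, -0.06],
    [6.0, 6.5, -1.8, 9.5, -0.11, -0.3, -0.08],
    [6.0, 8.1, -1.9, 11.7, -0.12, -0.38, -0.08],
    [6.0, 9.8, -1.8, 13.8, -0.13, -0.46, -0.09],
    [6.0, 11.4, -1.7, 15.8, -0.12, -0.55, -0.08]
  ]
}}

```text
clock: 42.85
tool_pos: [0.5873, 0.0907, 0.2497]
orientation: [171.3, -18.3, -91.9]
force: [0.4, -0.1, 0.8]
opening: 0.0603
```

>>> {"api": "move_arm", "payload": {
  "commands": [
    [6.0, 2.2, 0.3, 0.7, 0.01, -0.07, -0.01],
    [6.0, 4.2, 0.6, 1.3, 0.04, -0.14, 0.0],
    [6.0, 6.0, 0.9, 1.8, 0.06, -0.2, 0.0],
    [6.0, 7.6, 1.2, 2.2, 0.09, -0.25, 0.0],
    [6.0, 9.0, 1.5, 2.4, 0.12, -0.29, 0.01],
    [6.0, 10.0, 1.8, 2.6, 0.14, -0.32, 0.01],
    [6.0, 10.0, 1.8, 2.6, 0.14, -0.32, 0.01],
    [6.0, 10.0, 1.8, 2.6, 0.14, -0.32, 0.01]
  ]
}}

```text
clock: 43.85
tool_pos: [0.5628, -0.0087, 0.2602]
orientation: [179.7, -0.2, -93.8]
force: [-0.2, 0.1, -0.8]
opening: 0.0599
```

```bash
python3 - <<'E'
from h import *
s=cams.snapshot("wrist"); cv2.imwrite("pics/w20.png",s["frame"][:,:,::-1])
o,R=Rt(); print(o["joint_pos"].round(2),o["tool_pos"].round(4),o["orientation"].round(2),o["opening"],o["force"])
print(rows_to([.563,-.0085,.087],Ro.from_euler('xyz',[180,0,-94],degrees=True)),proj(s,[[.563,-.0085,.116]]))
E
```

```text
[ 19.12   9.05 -10.5    0.08 -70.82 -22.96] [ 0.5629 -0.0084  0.26  ] [179.69  -0.21 -93.82] 0.06013707719254928 [0.49222034 0.89162888 0.28170988]
(array([-0.05, -0.1 , 17.3 ]), array([ 0.005, -0.004,  0.003])) [[322.43771667 226.57662232]]
```

View pics/w20.png

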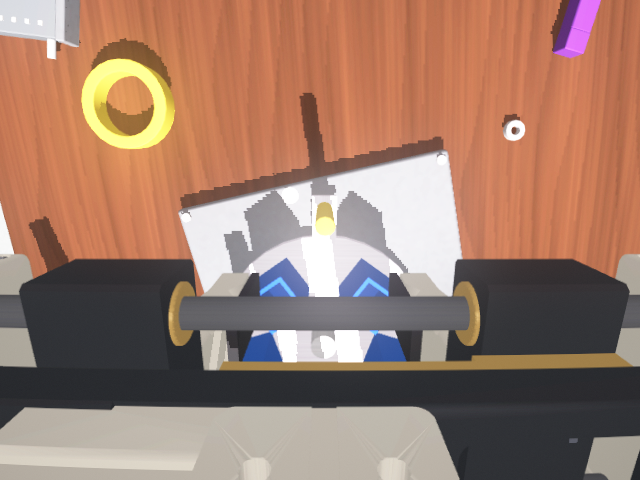

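>>> {"api": "move_arm", "payload": {
  "commands": [
    [6.0, 0.0, -0.1, 1.5, 0.0, 0.0, 0.0],
    [6.0, 0.0, -0.1, 5.0, 0.0, 0.0, 0.0],
    [6.0, 0.0, -0.1, 9.0, 0.0, 0.0, 0.0],
    [6.0, 0.0, -0.1, 13.0, 0.0, 0.0, 0.0],
    [6.0, 0.0, -0.1, 16.0, 0.0, 0.0, 0.0],
    [6.0, 0.0, -0.1, 17.3, 0.0, 0.0, 0.0],
    [4.0, 0.0, -0.1, 17.3, 0.0, 0.0, 0.0],
    [3.0, 0.0, -0.1, 17.3, 0.0, 0.0, 0.0]
  ]
}}

```text
clock: 44.9
tool_pos: [0.5638, -0.0091, 0.0884]
orientation: [179.8, -0.2, -93.8]
force: [-0.1, -0.2, 0.4]
opening: 0.0456
```

>>> {"api": "move_arm", "payload": {
  "commands": [
    [1.2, 0.0, 0.0, 0.0, 0.0, 0.0, 0.0],
    [1.2, 0.0, 0.0, 0.0, 0.0, 0.0, 0.0],
    [1.2, 0.0, 0.0, 0.0, 0.0, 0.0, 0.0],
    [1.2, 0.0, 0.0, 0.0, 0.0, 0.0, 0.0],
    [1.2, 0.0, 0.0, 0.0, 0.0, 0.0, 0.0],
    [1.2, 0.0, 0.0, 0.0, 0.0, 0.0, 0.0],
    [1.2, 0.0, 0.0, 0.0, 0.0, 0.0, 0.0],
    [1.2, 0.0, 0.0, 0.0, 0.0, 0.0, 0.0]
  ]
}}

```text
clock: 45.9
tool_pos: [0.5631, -0.0095, 0.0878]
orientation: [179.8, -0.2, -93.8]
force: [-1.8, 0.4, 5.7]
opening: 0.0174
```

```bash
python3 - <<'E'
from plan import *; from plant import sensors,cams
cams.snapshot("top")
o=sensors.get_obs(); p0,R0=ready(o); print(p0,o["orientation"],o["opening"],o["force"])
ax=np.array([.5737,.1395]); v=p0[:2]-ax; r=np.hypot(*v); a0=np.degrees(np.arctan2(v[1],v[0])); print(r,a0)
W=[]
N=23
for i in range(1,N+1):
    a=np.radians(a0+(-170.5-a0)*i/N); W.append((np.array([ax[0]+r*np.cos(a),ax[1]+r*np.sin(a),p0[2]]),Ro.from_euler('z',np.degrees(a)-a0,degrees=True)*R0))
W.append(W[-1]); emit(p0,R0,W,1.2)
E
```

```text
[ 0.56314582 -0.00941463  0.08783388] [179.75719356  -0.19534701 -93.83199902] 0.01734733513639175 [-1.21375897 -0.07302633  4.78436714]
0.14928817245200643 -94.0540036719146
[[1.2, 0.0, 0.9, 0.0, 0.0, 0.0, 0.06], [1.2, -0.1, 1.7, 0.0, 0.0, 0.0, 0.12], [1.2, -0.2, 2.6, 0.0, 0.0, 0.0, 0.17], [1.2, -0.4, 3.4, 0.0, 0.0, 0.0, 0.23], [1.2, -0.6, 4.3, 0.0, 0.0, 0.0, 0.29], [1.2, -0.9, 5.1, 0.0, 0.0, 0.0, 0.35], [1.2, -1.2, 5.9, 0.0, 0.0, 0.0, 0.41], [1.2, -1.6, 6.7, 0.0, 0.0, 0.0, 0.46]]
[[1.2, 0.0, 0.8, 0.0, 0.0, 0.0, 0.06], [1.2, -0.1, 1.7, 0.0, 0.0, 0.0, 0.12], [1.2, -0.3, 2.6, 0.0, 0.0, 0.0, 0.18], [1.2, -0.4, 3.4, 0.0, 0.0, 0.0, 0.24], [1.2, -0.7, 4.2, 0.0, 0.0, 0.0, 0.29], [1.2, -1.0, 5.1, 0.0, 0.0, 0.0, 0.35], [1.2, -1.3, 5.9, 0.0, 0.0, 0.0, 0.41], [1.2, -1.6, 6.7, 0.0, 0.0, 0.0, 0.47]]
[[1.2, -0.1, 0.8, 0.0, 0.0, 0.0, 0.06], [1.2, -0.2, 1.7, 0.0, 0.0, 0.0, 0.11], [1.2, -0.3, 2.6, 0.0, -0.01, 0.0, 0.17], [1.2, -0.5, 3.4, 0.0, -0.01, 0.0, 0.23], [1.2, -0.7, 4.2, 0.0, -0.01, 0.0, 0.29], [1.2, -1.0, 5.1, 0.0, -0.01, 0.0, 0.35], [1.2, -1.3, 5.9, 0.0, -0.01, 0.0, 0.4], [1.2, -1.3, 5.9, 0.0, -0.01, 0.0, 0.4]]
```

>>> {"api": "move_arm", "payload": {
  "commands": [
    [1.2, 0.0, 0.9, 0.0, 0.0, 0.0, 0.06],
    [1.2, -0.1, 1.7, 0.0, 0.0, 0.0, 0.12],
    [1.2, -0.2, 2.6, 0.0, 0.0, 0.0, 0.17],
    [1.2, -0.4, 3.4, 0.0, 0.0, 0.0, 0.23],
    [1.2, -0.6, 4.3, 0.0, 0.0, 0.0, 0.29],
    [1.2, -0.9, 5.1, 0.0, 0.0, 0.0, 0.35],
    [1.2, -1.2, 5.9, 0.0, 0.0, 0.0, 0.41],
    [1.2, -1.6, 6.7, 0.0, 0.0, 0.0, 0.46]
  ]
}}

```text
clock: 46.95
tool_pos: [0.4972, 0.0107, 0.0878]
orientation: [179.9, -0.3, -120.3]
force: [0.2, -3.8, 2.6]
opening: 0.0174
```

>>> {"api": "move_arm", "payload": {
  "commands": [
    [1.2, 0.0, 0.8, 0.0, 0.0, 0.0, 0.06],
    [1.2, -0.1, 1.7, 0.0, 0.0, 0.0, 0.12],
    [1.2, -0.3, 2.6, 0.0, 0.0, 0.0, 0.18],
    [1.2, -0.4, 3.4, 0.0, 0.0, 0.0, 0.24],
    [1.2, -0.7, 4.2, 0.0, 0.0, 0.0, 0.29],
    [1.2, -1.0, 5.1, 0.0, 0.0, 0.0, 0.35],
    [1.2, -1.3, 5.9, 0.0, 0.0, 0.0, 0.41],
    [1.2, -1.6, 6.7, 0.0, 0.0, 0.0, 0.47]
  ]
}}

```text
clock: 47.95
tool_pos: [0.4469, 0.0582, 0.0878]
orientation: [-180.0, -0.4, -147.2]
force: [0.9, -1.6, 0.6]
opening: 0.0171
```

>>> {"api": "move_arm", "payload": {
  "commands": [
    [1.2, -0.1, 0.8, 0.0, 0.0, 0.0, 0.06],
    [1.2, -0.2, 1.7, 0.0, 0.0, 0.0, 0.11],
    [1.2, -0.3, 2.6, 0.0, 0.0, 0.0, 0.17],
    [1.2, -0.5, 3.4, 0.0, 0.0, 0.0, 0.23],
    [1.2, -0.7, 4.2, 0.0, 0.0, 0.0, 0.29],
    [1.2, -1.0, 5.1, 0.0, 0.0, 0.0, 0.35],
    [1.2, -1.3, 5.9, 0.0, 0.0, 0.0, 0.4],
    [1.2, -1.3, 5.9, 0.0, 0.0, 0.0, 0.4]
  ]
}}

```text
clock: 48.95
tool_pos: [0.4246, 0.1148, 0.0878]
orientation: [-179.8, -0.5, -170.1]
force: [-10.6, 0.0, 12.8]
opening: 0.0173
```

```bash
python3 - <<'E'
from h import *
for n in ("scene","top"):
    s=cams.snapshot(n); 
    f=s["frame"]
    if n=="scene": f=cv2.resize(f[160:310,260:430],None,fx=4,fy=4,interpolation=cv2.INTER_CUBIC)
    cv2.imwrite(f"pics/{n}21.png",f[:,:,::-1])
o,R=Rt(); p0=o["tool_pos"]; print(o["joint_pos"].round(2),p0.round(4),o["orientation"].round(2),o["opening"],o["force"],o["moment"])
ax=np.array([.5737,.1395]); v=p0[:2]-ax; r=np.hypot(*v); a0=np.degrees(np.arctan2(v[1],v[0])); print(r,a0)
E
```

```text
[  40.86    7.04  -38.3    -0.15  -45.14 -120.82] [0.4246 0.1146 0.0878] [-179.85   -0.46 -170.07] 0.01760954022502503 [-10.72117458   0.79560608  12.05188538] [ 0.40833312  3.62875755 -0.03746697]
0.1511603064009105 -170.53696116491568
```

View pics/scene21.png

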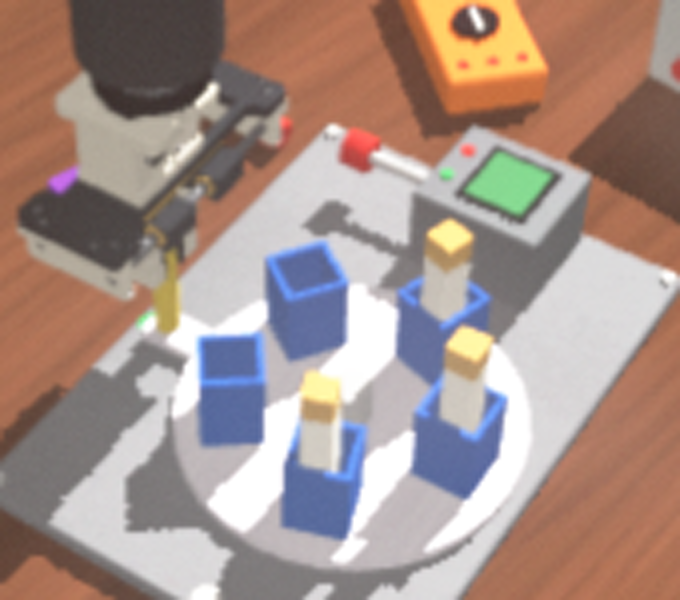

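View pics/top21.png

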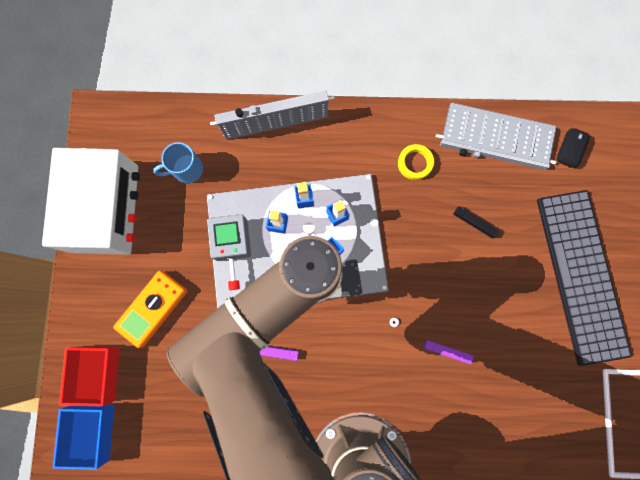

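>>> {"api": "move_arm", "payload": {
  "commands": [
    [1.2, -0.1, 0.1, 0, 0, 0, 0.01],
    [1.2, -0.1, 0.2, 0, 0, 0, 0.02],
    [1.2, -0.1, 0.3, 0, 0, 0, 0.02],
    [1.2, -0.1, 0.4, 0, 0, 0, 0.03],
    [1.2, -0.1, 0.5, 0, 0, 0, 0.03],
    [1.2, -0.1, 0.5, 0, 0, 0, 0.03],
    [1.2, -0.1, 0.5, 0, 0, 0, 0.03],
    [1.2, -0.1, 0.5, 0, 0, 0, 0.03]
  ]
}}

```text
clock: 50.05
tool_pos: [0.424, 0.118, 0.0877]
orientation: [-179.7, -0.6, -171.8]
force: [-10.3, -6.6, 17.4]
opening: 0.0172
```

>>> {"api": "move_arm", "payload": {
  "commands": [
    [1.2, 0, 0.1, 0, 0, 0, 0],
    [1.2, 0, 0.1, 0, 0, 0, 0],
    [1.2, 0, 0.2, 0, 0, 0, 0],
    [1.2, 0, 0.2, 0, 0, 0, 0],
    [1.2, 0, 0.3, 0, 0, 0, 0.01],
    [1.2, 0, 0.3, 0, 0, 0, 0.01],
    [1.2, 0, 0.3, 0, 0, 0, 0.01],
    [1.2, 0, 0.3, 0, 0, 0, 0.01]
  ]
}}

```text
clock: 51.05
tool_pos: [0.424, 0.1182, 0.0876]
orientation: [-179.4, -0.6, -172.3]
force: [1.3, -23.2, 12.5]
opening: 0.0173
```

>>> {"api": "move_arm", "payload": {
  "commands": [
    [1.2, 0, -0.3, 0, 0, 0, 0],
    [3.0, 0, -0.3, 0, 0, 0, 0],
    [4.5, 0, -0.3, 0, 0, 0, 0],
    [5.0, 0, -0.3, 0, 0, 0, 0],
    [5.0, 0, -0.3, -2.0, 0, 0, 0],
    [5.0, 0, -0.3, -6.0, 0, 0, 0],
    [5.0, 0, -0.3, -11.0, 0, 0, 0],
    [5.0, 0, -0.3, -15.0, 0, 0, 0]
  ]
}}

```text
clock: 52.05
tool_pos: [0.4273, 0.1211, 0.2396]
orientation: [-179.9, -0.2, -172.3]
force: [-0.0, 0.4, -0.8]
opening: 0.0497
```

```bash
python3 - <<'E'
from h import *
for i in range(3): cams.snapshot("top")
for n in ("scene","wrist"):
    s=cams.snapshot(n); 
    f=s["frame"]
    if n=="scene":
        h=hsv(s)
        print("post px pred", proj(s,[[.5737+.15*np.cos(np.radians(a)),.1395+.15*np.sin(np.radians(a)),.116] for a in (-168,-171,-172)]).round(1).tolist())
        f=cv2.resize(f[160:310,260:430],None,fx=4,fy=4,interpolation=cv2.INTER_CUBIC)
    cv2.imwrite(f"pics/{n}22.png",f[:,:,::-1])
o,R=Rt(); p0=o["tool_pos"]; print(o["joint_pos"].round(2),p0.round(4),o["orientation"].round(2),o["opening"],o["force"])
E
```

```text
post px pred [[298.3, 220.2], [299.9, 218.5], [300.5, 217.9]]
[ 4.1350e+01 -2.1700e+00 -2.5630e+01 -9.0000e-02 -6.6890e+01 -1.2366e+02] [0.4267 0.1208 0.2371] [-179.88   -0.33 -172.34] 0.05009362513027348 [-0.01426926  1.02660513 -1.60995467]
```

View pics/scene22.png

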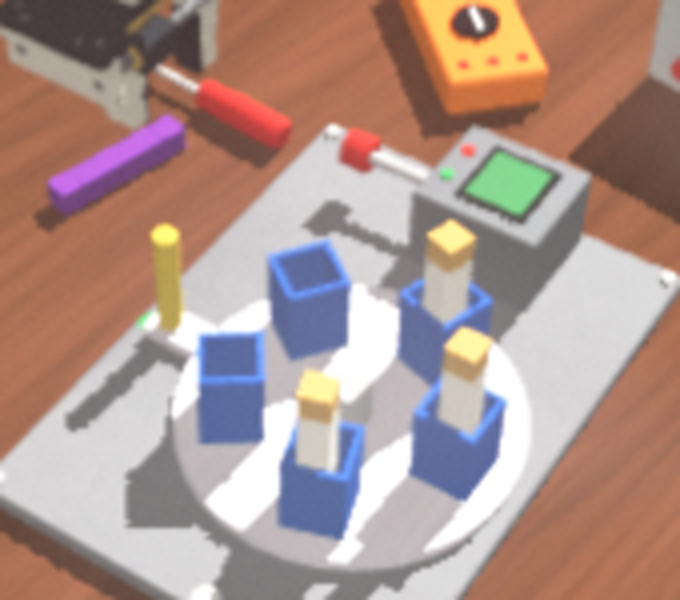

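View pics/wrist22.png

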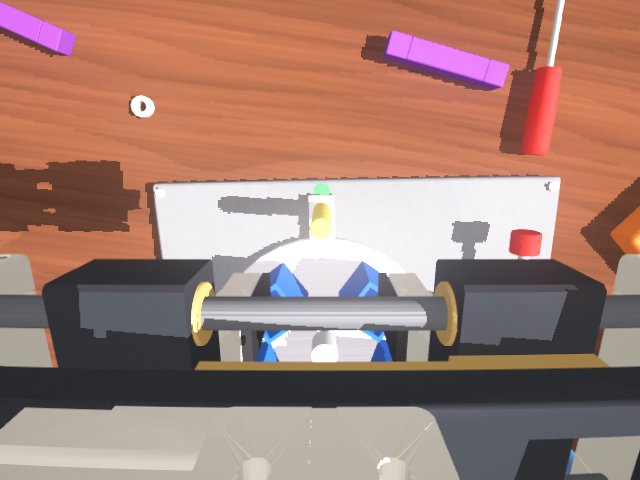

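```bash
python3 - <<'E'
from h import *
from plan import *
s=cams.snapshot("wrist"); h=hsv(s)
for st,ce,_ in blobs(((h[...,0]<4)|(h[...,0]>175))&(h[...,1]>150)&(h[...,2]>100),200): print("wrist",st,ce.round(1),onz(s,ce,.058).round(4))
s=cams.snapshot("top"); h=hsv(s)
for st,ce,_ in blobs(((h[...,0]<4)|(h[...,0]>175))&(h[...,1]>150)&(h[...,2]>100),30): print("top",st,ce.round(1),onz(s,ce,.058).round(4))
o=sensors.get_obs(); p0,R0=ready(o); q=o["joint_pos"]
R=Ro.from_euler('xyz',[180,0,-171.1],degrees=True)
for z in(.2,.034): print(ik(np.array([.4225,.3195,z]),R,q)[0].round(1))
emit(p0,R0,[(p0+(np.array([.4225,.3195,.20])-p0)*min(1,i/6),R0 if i<2 else R) for i in range(1,9)],8.7)
E
```

```text
wrist [ 522   67   41   89 1802] [538.4 111.5] [[0.3029 0.2987 0.058 ]]
wrist [511 231  32  26 539] [522.9 242.5] [[0.4236 0.3161 0.058 ]]
top [128 214   9   9  69] [132.  217.6] [[0.5869 0.5812 0.058 ]]
top [126 233   9   9  72] [130.1 237. ] [[0.5376 0.5818 0.058 ]]
top [  60  346   60   60 3167] [ 89.3 375.5] [[0.2017 0.6502 0.058 ]]
[  58.3    8.   -19.8    0.   -62.1 -139.4]
[  58.3   19.1  -31.     0.   -39.9 -139.4]
[[8.7, -0.4, 3.3, 0.6, 0.0, 0.0, 0.0], [8.7, -0.8, 6.6, 1.2, 0.0, -0.01, -0.02], [8.7, -1.1, 9.9, 1.8, 0.0, -0.01, -0.02], [8.7, -1.5, 13.2, 2.4, 0.0, -0.01, -0.02], [8.7, -1.9, 16.5, 3.0, 0.0, -0.01, -0.02], [8.7, -2.3, 19.8, 3.6, 0.0, -0.01, -0.02], [8.7, -2.3, 19.8, 3.6, 0.0, -0.01, -0.02], [8.7, -2.3, 19.8, 3.6, 0.0, -0.01, -0.02]]
```

>>> {"api": "move_arm", "payload": {
  "commands": [
    [8.7, -0.4, 3.3, 0.6, 0.0, 0.0, 0.0],
    [8.7, -0.8, 6.6, 1.2, 0.0, 0.0, -0.01],
    [8.7, -1.1, 9.9, 1.8, 0.0, 0.0, -0.02],
    [8.7, -1.5, 13.2, 2.4, 0.0, -0.01, -0.02],
    [8.7, -1.9, 16.5, 3.0, 0.0, -0.01, -0.02],
    [8.7, -2.3, 19.8, 3.6, 0.0, -0.01, -0.02],
    [8.7, -2.3, 19.8, 3.6, 0.0, -0.01, -0.02],
    [8.7, -2.3, 19.8, 3.6, 0.0, -0.01, -0.02]
  ]
}}

```text
clock: 53.4
tool_pos: [0.4229, 0.3193, 0.2]
orientation: [-179.8, 0.2, -171.2]
force: [0.5, 0.3, 0.8]
opening: 0.0871
```

```bash
python3 - <<'E'
from h import *
s=cams.snapshot("wrist"); h=hsv(s); cv2.imwrite("pics/w23.png",s["frame"][:,:,::-1])
for st,ce,_ in blobs(((h[...,0]<4)|(h[...,0]>175))&(h[...,1]>150)&(h[...,2]>100),200): print("wrist",st,ce.round(1),onz(s,ce,.058).round(4))
o,R=Rt(); print(o["tool_pos"].round(4),o["orientation"].round(2))
print(rows_to([.4225,.319,.034],Ro.from_euler('xyz',[180,0,-171.1],degrees=True)))
E
```

```text
wrist [ 337   24   37  106 2944] [354.8  76.5] [[0.302  0.3241 0.058 ]]
wrist [311 216  31  27 461] [322.1 228.7] [[0.4256 0.3175 0.058 ]]
wrist [507 260  52  13 344] [529.4 264.9] [[0.4297 0.5037 0.058 ]]
[0.423  0.3192 0.2004] [-179.8     0.21 -171.2 ]
(array([ 0.12,  0.05, 16.64]), array([-0.003,  0.004, -0.002]))
```

View pics/w23.png

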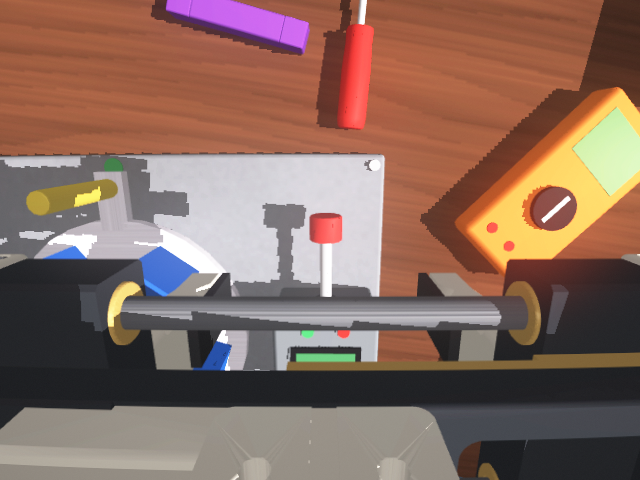

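>>> {"api": "move_arm", "payload": {
  "commands": [
    [8.7, 0.0, 0, 3.0, 0, 0, 0],
    [8.7, 0.0, 0, 7.0, 0, 0, 0],
    [8.7, 0.0, 0, 11.0, 0, 0, 0],
    [8.7, 0.0, 0, 14.5, 0, 0, 0],
    [8.7, 0.0, 0, 16.2, 0, 0, 0],
    [8.7, 0.0, 0, 16.6, 0, 0, 0],
    [4.0, 0.0, 0, 16.6, 0, 0, 0],
    [2.0, 0.0, 0, 16.6, 0, 0, 0]
  ]
}}

```text
clock: 54.45
tool_pos: [0.4245, 0.3201, 0.0361]
orientation: [-179.9, 0.3, -171.2]
force: [-0.4, 0.2, -0.2]
opening: 0.0724
```

>>> {"api": "move_arm", "payload": {
  "commands": [
    [1.0, 0, 0, 0, 0, 0, 0],
    [1.0, 0, 0, 0, 0, 0, 0],
    [1.0, 0, 0, 0, 0, 0, 0],
    [1.0, 0, 0, 0, 0, 0, 0],
    [1.0, 0, 0, 0, 0, 0, 0],
    [1.0, 0, 0, 0, 0, 0, 0],
    [1.0, 0, 0, 0, 0, 0, 0],
    [1.0, 0, 0, 0, 0, 0, 0]
  ]
}}

```text
clock: 55.45
tool_pos: [0.4241, 0.3202, 0.0351]
orientation: [-179.9, 0.3, -171.2]
force: [-2.7, 3.7, -1.4]
opening: 0.0268
```

>>> {"api": "move_arm", "payload": {
  "commands": [
    [1.0, -0.5, 0, 0, 0, 0, 0],
    [1.0, -1.0, 0, 0, 0, 0, 0],
    [1.0, -1.5, 0, 0, 0, 0, 0],
    [1.0, -2.0, 0, 0, 0, 0, 0],
    [1.0, -2.4, 0, 0, 0, 0, 0],
    [1.0, -2.7, 0, 0, 0, 0, 0],
    [1.0, -2.9, 0, 0, 0, 0, 0],
    [1.0, -2.9, 0, 0, 0, 0, 0]
  ]
}}

```text
clock: 56.45
tool_pos: [0.4526, 0.3246, 0.0351]
orientation: [-179.9, 0.3, -171.2]
force: [-3.7, 5.4, -1.2]
opening: 0.0272
```

Sliding friction only so far; push on to the stop.

>>> {"api": "move_arm", "payload": {
  "commands": [
    [1.0, -0.1, 0, 0, 0, 0, 0],
    [1.0, -0.2, 0, 0, 0, 0, 0],
    [1.0, -0.3, 0, 0, 0, 0, 0],
    [1.0, -0.4, 0, 0, 0, 0, 0],
    [1.0, -0.4, 0, 0, 0, 0, 0],
    [1.0, -0.4, 0, 0, 0, 0, 0],
    [1.0, -0.4, 0, 0, 0, 0, 0],
    [1.0, -0.4, 0, 0, 0, 0, 0]
  ]
}}

```text
clock: 57.45
tool_pos: [0.4539, 0.3246, 0.035]
orientation: [-179.9, 0.1, -171.2]
force: [-18.9, 8.4, 7.3]
opening: 0.0271
```

>>> {"api": "move_arm", "payload": {
  "commands": [
    [1.0, -0.2, 0, 0, 0, 0, 0],
    [3.0, -0.2, 0, 0, 0, 0, 0],
    [5.0, -0.2, 0, 0, 0, 0, 0],
    [7.0, -0.2, 0, 0, 0, 0, 0],
    [7.0, -0.2, 0, 0, 0, 0, 0],
    [7.0, -0.2, 0, -4.0, 0, 0, 0],
    [7.0, -0.2, 0, -9.0, 0, 0, 0],
    [7.0, -0.2, 0, -14.0, 0, 0, 0]
  ]
}}

```text
clock: 58.45
tool_pos: [0.458, 0.3248, 0.1766]
orientation: [-179.8, 0.2, -171.2]
force: [0.6, 1.2, -0.7]
opening: 0.0697
```

>>> {"api": "move_arm", "payload": {
  "commands": [
    [7.0, 2.0, 2.0, -1.0, 0, 0, 0],
    [7.0, 4.0, 4.0, -2.0, 0, 0, 0],
    [7.0, 6.0, 6.0, -3.0, 0, 0, 0],
    [7.0, 8.0, 8.0, -4.0, 0, 0, 0],
    [7.0, 8.0, 10.0, -5.0, 0, 0, 0],
    [7.0, 8.0, 12.0, -5.0, 0, 0, 0],
    [7.0, 8.0, 12.0, -5.0, 0, 0, 0],
    [7.0, 8.0, 12.0, -5.0, 0, 0, 0]
  ]
}}

```text
clock: 59.45
tool_pos: [0.3603, 0.4311, 0.2237]
orientation: [-179.8, 0.2, -171.2]
force: [0.3, -0.2, -0.1]
opening: 0.07
```

```bash
python3 - <<'E'
from h import *
for n in ("scene","top"):
    s=cams.snapshot(n); h=hsv(s)
    for st,ce,_ in blobs(((h[...,0]<4)|(h[...,0]>175))&(h[...,1]>150)&(h[...,2]>100),30): print(n,st,ce.round(1),onz(s,ce,.058).round(4))
    f=s["frame"]
    cv2.imwrite(f"pics/{n}24.png",f[:,:,::-1])
    f=cv2.resize(f[160:310,260:430] if n=="scene" else f[170:310,200:390],None,fx=4,fy=4,interpolation=cv2.INTER_CUBIC)
    cv2.imwrite(f"pics/{n}24z.png",f[:,:,::-1])
o,R=Rt(); print(o["clock"],o["tool_pos"].round(4),o["orientation"].round(2),o["force"])
E
```

```text
scene [342 116  45  31 851] [366.7 131.5] [[0.2465 0.6225 0.058 ]]
scene [309 180  24  17 184] [320.5 188. ] [[0.3345 0.2909 0.058 ]]
scene [355 196   9   9  49] [358.1 200. ] [[0.4547 0.3268 0.058 ]]
top [128 214   9   9  68] [132.  217.6] [[0.5868 0.5814 0.058 ]]
top [126 233   9   9  72] [130.1 237. ] [[0.5376 0.5818 0.058 ]]
top [227 268  11  10  90] [232.2 272.7] [[0.4552 0.3237 0.058 ]]
top [226 320  11  35 352] [231.3 337. ] [[0.2999 0.3174 0.058 ]]
top [  71  347   49   59 2021] [ 98.5 378.1] [[0.1963 0.6279 0.058 ]]
59.55 [0.3605 0.431  0.2241] [-179.82    0.23 -171.23] [-1.11564765 -0.30061253 -0.94781153]
```

View pics/scene24z.png

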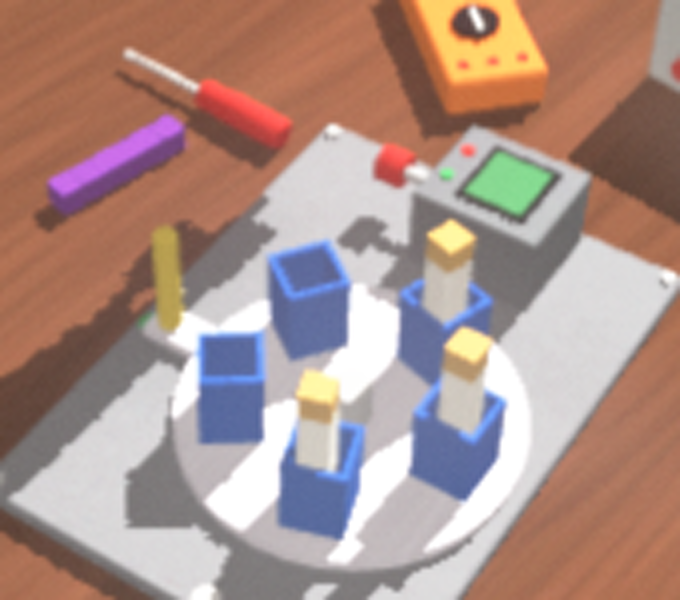

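View pics/top24.png

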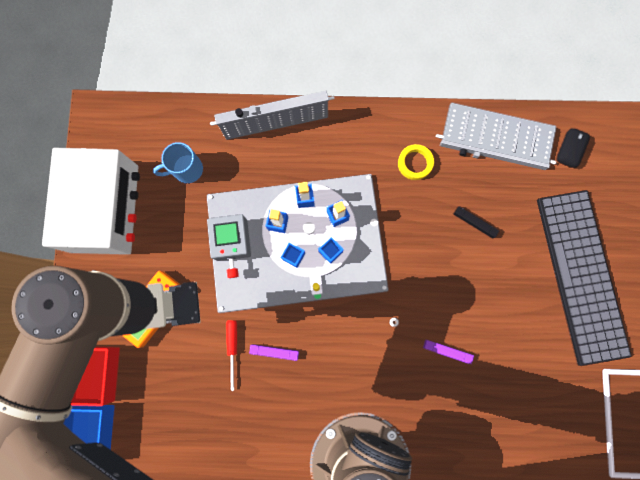

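```bash
python3 -c "
from plant import job
print(job.close_job())"
```

```text
the job is handed in; nothing more can be done
None
```

The job is handed in at about 60 s of the 210 s allowed; no verdict was reported.

**What I did**
- **Knob out:** my first pull left the knob about 8 mm short, because the fingers had not finished closing. I regripped it and pulled until it met the end stop at about 40 N.
- **Fuses:** three fuses were present, and I stood each one in its own pocket. The first swung in the grip, probably the momentary slackening, so I measured its new angle, re-aimed the tool and placed it.
- **Drum:** I gripped the post and turned it to the green mark. At the end it moved only 0.2 mm under 23 N, which means it was on the stop. It started about 13° past the white mark, so the turn was about 77°.
- **Knob home:** I pushed it in until it moved only about 1 mm under 19 N.

**Last checks**
- In the final pictures all three fuses stand in their pockets. Their heights matched being on the floor when I measured them before the turn.
- The post is over the green mark. The knob's blob reads 3 mm further in than at the start, which is within the pixel accuracy.
- The tape roll, multimeter and screwdriver look unmoved, and the arm is clear of everything.
- Nothing failed or disagreed in these last checks. The drum and knob positions are judged from pictures and force, as the robot gives no reading of those joints.

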